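# Set the feet of a tilt-out hall cabinet and put the loose things away

## Robot

A 7-joint arm with a two-finger parallel gripper is mounted at the origin on the work surface. World frame = base frame: x ahead of the robot, y to its left, z up, the work surface at z = 0. Lengths are in m, angles in rad, forces in N, time in s.
With the tool pointing down it reaches from about 0.425 to 0.875 m from the base axis. Payload 4.7 kg.
Tool frame: the origin (TCP) lies on the centre line of the jaws, within the pads' length; the fingertips stand 14 mm ahead of it and the grasp point (between the pads) lies 5 mm behind it; z points along the fingers, y is the direction in which the jaws open and shut (so a half turn about z gives the same grasp; the last joint's range is limited). The gripper opens to 87 mm and grips with 3 to 60 N. Pads are 19 mm wide; open, the fingers measure 117 mm over their backs; the gripper's body (75 mm by 190 mm) begins 51 mm behind the grasp point.
Start: joints at [-1.335, 0.321, -0.07, 1.45, 0.023, 1.371, -0.057], TCP at [0.143, 0.634, 0.21] pointing down, gripper open.
Joint ranges: [-2.86, 2.86], [-0.3, 2.09], [-1.38, 1.24], [0.06, 2.45], [-1.56, 4.7], [0.09, 2.05], [-2.69, 2.69]. Speed limits (rad/s): [2.57, 2.57, 3.14, 3.14, 3.14, 3.14, 3.14].

## Interface

Orientations are given as a rotation vector (axis times angle).
In Python, from bench import ctrl, optics, models gives the robot as it stands. The module is installed in compiled form; this text tells all that it offers.
- The arm moves only by the tool arm_command, never from a script. Its argument "motion" is a list of rows, each a list of 3 entries, a list of its own where there are three numbers: the shift along the tool's x, y, z in mm, then the turn, a rotation vector about the tool's x, y, z in degrees, then the closure, from 0 (fully open) to 1 (shut). In form: [[[x, y, z], [ax, ay, az], claw], ...]. A call has 1 to 8 rows; each row shifts and turns the commanded pose from where the row before left it, along the tool's axes as they then stand; what a row does not reach is not made up. A row lasts 1/12 s, in which the tool goes at most 41.7 mm and 7.16 degrees, less where a joint would pass 70% of its speed; a pose out of reach is approached as far as the arm can. A call with a gripper value outside its range is refused whole. The fingers move at their own pace and stop on an object; "force" is the grip in N (left out, the last holds). Time passes only in rows, so rows that do not move let the fingers close. It gives the time, the measured TCP pose, the force and the opening at its end, in the units of the state.
- ctrl.get_state(): the state, without advancing time (a new reading comes with each control period).
- optics.get_image(name): name is "scene" or "top"; returns (picture, depth): 480x640x3 uint8, blue, green, red; 480x640 float32, m along the optical axis (not along the pixel's ray), 0 where there is no reading.
- optics.camera_model(name): a dict with "fovy" (degrees; the focal length in pixels is half the picture's height over the tangent of half this angle, whatever the lens; pixels are square), "cx", "cy" (the principal point, pixels), "distortion" ([k1, k2, p1, p2, k3] as OpenCV has them; the pictures are not rectified), "rvec" (rotation vector, rad) and "tvec" (3), from world to camera coordinates, as OpenCV has them. Camera axes: x right, y down, z forward; pixel columns grow to the right and rows downward; lengths in m; the calibration is good to about 2 mm. A picture is of the moment at which its call begins. camera_model takes no time and is no camera call.
- ctrl.close_job(): hands the job in, once; it reports no verdict.
Trained networks look in the newest picture that a camera, given by its name, has taken for a name from the list of things; names that differ only in an ending like _2 or _b are one class to them, and where a whole thing is asked for, a point or a joint stands for the part that bears it (a point fixed in the world has none). Each returns a list of dicts, best first, with "conf" (0 to 1); they miss things now and then, are a little off and sometimes report something else, mostly with a low value. They report only what shows in the picture. A call takes as long as a camera call.
- models.search_frame(camera, target): "location" ([x, y, z] in m, in the coordinates of the camera as it stood for that picture, good to about 4 mm: the middle of the surface that is visible of it).
- models.silhouettes(camera, target): "pixels" (480x640 bool, what is visible of it).
The state is a dict: "time": time; "joint_positions": joint angles; "qd": joint speeds; "joint_torque": joint torques, N m; "position": TCP position; "tool_rot": TCP orientation; "ft_force": force on the tool from outside, world axes, zero at the start; "torque": the same for the moment, N m; "grip_width": opening from 0.0 (shut) to 1.0 (fully open).
Only numpy, scipy, OpenCV 4.12 (cv2) and the standard library are available. Lean on these libraries where they do the work, as an engineer would, in place of code of your own. Each camera call takes 0.05 s, during which the arm holds its last target.

## Task

The little white tilt-out cabinet on the hall cabinet still has both its front feet wound up off the oak: turn each foot's hand knob clockwise until its rubber sole just touches the wood and is not jammed down hard. Only then pull the flap right open, put whatever is lying loose about (steel tube, keys, spectacle case) into its bin and push the flap fully shut again. Leave the vase, the door knob and the coral key tray where they are.

Things in the scene. Friction and masses are not known exactly. Their poses are not given: they have to be found in the camera images.
- unit: small white tilt-out cabinet fastened at its back to the oak top, 260 mm wide (y), 150 mm deep (x), roof at height 185 mm. Origin: on the oak at the middle of its front; x points from front to back, y to the cabinet's own left foot. A steel outrigger arm (top at 52 mm height) leaves each side near the front
- flap (a joint): the cabinet's pale wood front: a bottom-hinged tilt-out flap with a grey plastic bin on its inside. 0 = shut (upright), grows to 0.75 rad (fully tilted out towards the cabinet's -x). A friction hinge (about 0.5 N m) holds it at any angle. Starts shut or up to 0.08 ajar
- flap_hinge (a point): on the flap's hinge axis, middle of the width, 35 mm above the oak, on the flap's inner face; axis along y. Axes turn with the flap: z up along the flap, -x outward, +x into the cabinet
- flap_edge (a point): middle of the flap's top edge (same axes as flap_hinge), 185 mm from the hinge. The flap is 256 mm wide and 14 mm thick; its top 35 mm stand free above the roof, so it can be taken from above or hooked from behind
- bin (a point): middle of the bin's inner floor (axes as at flap_hinge; x runs from flap to bin back, y across, z up). Inside the bin is 106 mm (x) by 208 mm (y); back wall 79 mm high, side walls 79 mm, 124 mm next to the flap; open above. Tilted out, things laid on the flap's inner face slide down into it
- foot_left (a joint): turn angle (rad) of the left (cabinet's +y) front levelling foot: knob, steel stem and sole turn as one in the outrigger arm. Grows clockwise seen from above, which lowers the foot 8 mm a full turn (1.27 mm per rad). 0 = sole just meeting the oak; it starts 3 to 6 mm up, at -2.4 to -4.7. Turns lightly (0.12 N m) and stays where it is left.
- foot_right (a joint): turn angle (rad) of the right (cabinet's -y) front levelling foot: knob, steel stem and sole turn as one in the outrigger arm. Grows clockwise seen from above, which lowers the foot 8 mm a full turn (1.27 mm per rad). 0 = sole just meeting the oak; it starts 3 to 6 mm up, at -2.4 to -4.7. Turns lightly (0.12 N m) and stays where it is left.
- knob_left (a point): centre of the flat top of the left foot's black fluted round hand knob (44 mm across, 26 mm tall), 92 mm above the oak when the sole just meets it; it sinks with the foot. z up, on the foot's turning axis, 205 mm to the side of the cabinet's middle
- knob_right (a point): the same for the right knob
- sole_left: round rubber sole of the left foot, 36 mm across; origin: centre of its underside. The oak under it is at height 0. The rubber gives under load, about 14 N per mm (17 N per rad of knob turn past the touch)
- sole_right: the same for the right foot
- tube: stainless steel twist cap tube, 124 mm long, hexagonal cap and foot (32 mm across flats), round 29 mm between, lying along its x, cap to +x. Origin: underside, about mid-length (it spans -57 to +67 mm). About 140 g. May be absent
- key_oak: oak key: door key fixed rigidly to a wooden fob, lying flat. Fob 80 x 34 x 16 mm thick, centred 25 mm to -x of the origin; brass key to +x (round bow 28 mm across, blade 9 mm wide, 3.5 mm thick, 4 mm up), 151 mm over all. Origin: underside, about mid-length; the fob's long side is along x, the weight is in the fob. About 70 g. May be absent
- key_blue: blue key: door key fixed rigidly to a blue plastic fob, lying flat. Fob 80 x 34 x 16 mm thick, centred 25 mm to -x of the origin; brass key to +x (round bow 28 mm across, blade 9 mm wide, 3.5 mm thick, 4 mm up), 151 mm over all. Origin: underside, about mid-length; the fob's long side is along x, the weight is in the fob. About 70 g. May be absent
- case: sage-green hard spectacle case, 150 (x) x 52 (y) x 36 mm high. Origin: middle of its underside. About 130 g. May be absent
- vase: white ceramic vase, 100 mm across, 180 mm tall, bystander. Origin: underside
- doorknob: spare chrome door knob standing on its round rose, 64 mm across, 69 mm tall, bystander. Origin: underside
- tray: coral silicone key tray 170 x 110 x 20 mm with a grey clip-on hook on its rim, bystander. Origin: underside

How it is judged:
By the outcome, as a careful person would: the job done as asked, in the order asked, and still so for the second after the job is handed in, with the robot touching nothing.
Of tube, key_oak, key_blue, case only 2 to 4 are there at a start; the rules pass over those that are not, and their reading is None.
At some moment in a run one of tube, key_oak, key_blue, case may be knocked a few centimetres aside while the robot is not near it.
Once in a run the grip may slacken for a moment while it holds something.
It also fails if it takes over 210 s, if anything falls off the work surface, if the arm or the gripper's body presses on something with over 40 N, if the wrist force passes 120 N, or if a joint passes its speed limit or range.

## Working session

There is one attempt and no reset: what is moved stays moved. The work goes in short steps, Python scripts to look and compute and a tool call to move; the robot and the scene stay as the last step left them, time stands still between calls to the robot, and variables do not carry over. Pictures are saved under pics/ and viewed, and the job is handed in when it is done.

Besides the shell and the picture viewer there is one more tool, called after "Call:" in YAML: its name, and indented under it one key for each argument. arm_command: Moves the arm, as the interface text tells. Its arguments: {"type":"object","properties":{"motion":{"type":"array","items":{"type":"array"}},"force":{"type":"number"}},"required":["motion"]}

```bash
mkdir -p pics; ls; cat > h.py <<'E'
import numpy as np, cv2
from bench import ctrl, optics, models
from scipy.spatial.transform import Rotation as R
def K(name):
    m=optics.camera_model(name); f=240/np.tan(np.radians(m['fovy'])/2)
    return np.array([[f,0,m['cx']],[0,f,m['cy']],[0,0,1]]),np.array(m['distortion'],float),cv2.Rodrigues(np.array(m['rvec'],float))[0],np.array(m['tvec'],float).ravel()
def c2w(name,p):
    k,d,Rm,t=K(name); return (np.asarray(p)-t)@Rm
def cloud(name,depth):
    k,d,Rm,t=K(name)
    v,u=np.mgrid[0:480,0:640]
    n=cv2.undistortPoints(np.stack([u,v],-1).reshape(-1,1,2).astype(np.float64),k,d).reshape(480,640,2)
    P=np.dstack([n*depth[...,None],depth]); W=(P-t)@Rm
    W[depth==0]=np.nan
    return W
def w2p(name,p):
    k,d,Rm,t=K(name)
    return cv2.projectPoints(np.asarray(p,float).reshape(-1,1,3),cv2.Rodrigues(Rm)[0],t,k,d)[0].reshape(-1,2)
def st():
    s=ctrl.get_state(); print('t',round(s['time'],2),'pos',np.round(s['position'],4),'rot',np.round(s['tool_rot'],3),'F',np.round(s['ft_force'],1),'T',np.round(s['torque'],2),'w',round(float(s['grip_width']),3),'q',np.round(s['joint_positions'],2)); return s
E
python3 - <<'E'
from h import *
st()
for n in ('scene','top'):
    im,d=optics.get_image(n); cv2.imwrite(f'pics/{n}0.png',im); np.save(f'pics/{n}0.npy',d)
    print(n,optics.camera_model(n))
    for t in ['unit','flap','knob_left','knob_right','tube','key_oak','key_blue','case','vase','doorknob','tray','sole_left','sole_right']:
        r=models.search_frame(n,t)
        print(t,[(round(x['conf'],2),np.round(c2w(n,x['location']),3)) for x in r[:3]])
E
```

```text
pics
t 0.0 pos [0.1429 0.6335 0.2089] rot [-3.480e-01 -3.122e+00  3.000e-03] F [-0.7 -0.4 -0.2] T [ 0.01 -0.04 -0.01] w 0.998 q [-1.33  0.32 -0.07  1.45  0.02  1.37 -0.06]
scene {'fovy': 53.277824336560556, 'cx': 312.932884550859, 'cy': 237.7466129827267, 'distortion': array([-0.09390752,  0.        ,  0.        ,  0.        ,  0.        ]), 'rvec': array([ 2.32693774, -1.63282359,  0.27555603]), 'tvec': array([-0.19970616,  0.53726522,  1.10698205])}
unit [(0.95, array([ 0.594, -0.011,  0.184]))]
flap [(0.79, array([ 0.539, -0.015,  0.168]))]
knob_left [(0.73, array([0.566, 0.196, 0.099]))]
knob_right [(0.71, array([ 0.591, -0.205,  0.1  ]))]
tube []
key_oak [(0.6, array([ 0.478, -0.399,  0.015])), (0.44, array([0.39 , 0.249, 0.017])), (0.15, array([ 0.535, -0.009,  0.165]))]
key_blue [(0.66, array([0.391, 0.248, 0.016]))]
case []
vase [(0.78, array([0.666, 0.413, 0.118]))]
doorknob [(0.68, array([0.427, 0.005, 0.063]))]
tray [(0.72, array([ 0.661, -0.415,  0.006]))]
sole_left []
sole_right []
top {'fovy': 57.001564435607996, 'cx': 315.03071118180924, 'cy': 247.88581629624403, 'dist
[... 250 characters left out ...]
 (0.71, array([0.388, 0.25 , 0.012]))]
flap [(0.92, array([ 0.533, -0.01 ,  0.195])), (0.45, array([ 0.602, -0.002,  0.187]))]
knob_left [(0.76, array([0.568, 0.196, 0.096]))]
knob_right [(0.77, array([ 0.595, -0.206,  0.095]))]
tube [(0.51, array([0.667, 0.418, 0.118]))]
key_oak [(0.63, array([ 0.478, -0.395,  0.014]))]
key_blue [(0.93, array([0.386, 0.248, 0.012])), (0.57, array([0.564, 0.197, 0.099]))]
case []
vase [(0.68, array([0.665, 0.417, 0.116]))]
doorknob [(0.68, array([0.426, 0.01 , 0.065]))]
tray []
sole_left [(0.46, array([ 0.594, -0.207,  0.095]))]
sole_right [(0.66, array([ 0.534, -0.008,  0.2  ])), (0.48, array([ 0.479, -0.397,  0.014])), (0.24, array([0.567, 0.197, 0.095]))]
```

View pics/scene0.png

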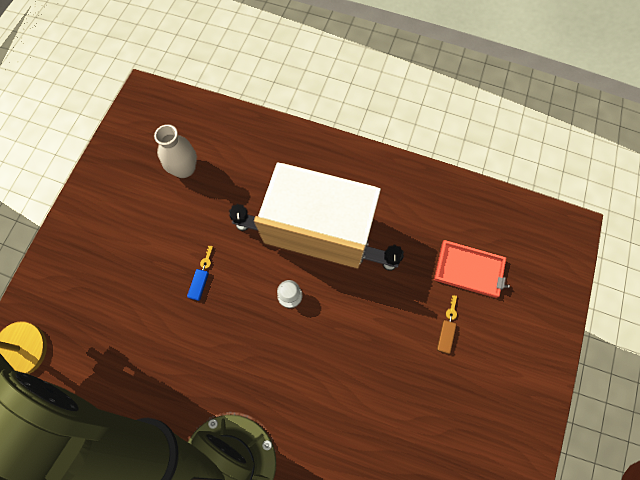

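View pics/top0.png

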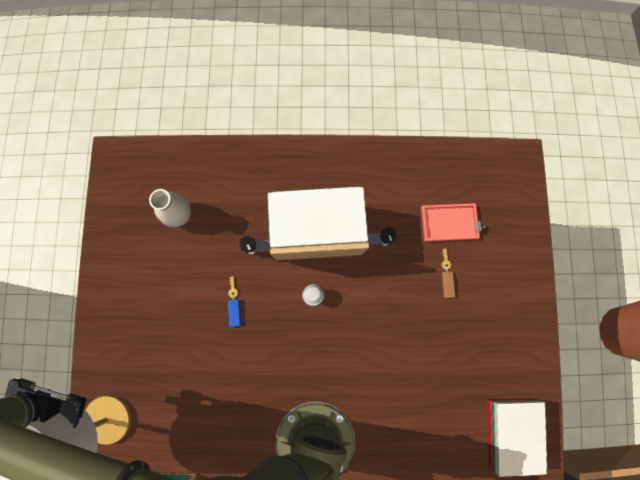

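The pictures show the white cabinet mid-table. The knobs are at about (248,244) and (388,237) in the top view. The blue key is at (234,305) and the oak key at (447,275). The chrome door knob is in front at (313,295), the tray at (450,222) and the vase at (170,208). The tube and case are not visible.

```bash
python3 - <<'E'
from h import *
for n in ('top','scene'):
    d=np.load(f'pics/{n}0.npy'); W=cloud(n,d)
    im=cv2.imread(f'pics/{n}0.png')
    print(n)
    for nm,c in (('L',(0.567,0.196)),('R',(0.593,-0.206))):
        r=np.hypot(W[...,0]-c[0],W[...,1]-c[1])
        m=(r<0.035)&(W[...,2]>0.085)&(W[...,2]<.11)
        P=W[m]; zz=np.median(P[:,2]); top=P[abs(P[:,2]-zz)<.004]
        (cx,cy),rad=cv2.minEnclosingCircle(top[:,:2].astype(np.float32))
        print(nm,'knob n',len(top),'z med',zz,'std',top[:,2].std(),'mean',top[:,:2].mean(0),'circle',cx,cy,rad)
        ma=(r<0.09)&(abs(W[...,2]-.052)<.006); A=W[ma]
        print('  arm n',len(A),np.median(A[:,2]),A[:,2].std(),A[:,:2].mean(0) if len(A) else '')
        mo=(r<0.12)&(r>.05)&(abs(W[...,2])<.01); print('  oak',np.median(W[mo][:,2]),W[mo][:,2].std())
    m=(abs(W[...,2]-.185)<.008)&(np.hypot(W[...,0]-.6,W[...,1])<.2)
    P=W[m]; print('roof',len(P),np.median(P[:,2]),cv2.minAreaRect(P[:,:2].astype(np.float32)))
    m=(W[...,2]>.205)&(np.hypot(W[...,0]-.55,W[...,1])<.2)
    P=W[m]; print('edge',len(P),np.median(P[:,2]),P[:,2].max(),cv2.minAreaRect(P[:,:2].astype(np.float32)))
    x0,y0,x1,y1=(200,180,440,280) if n=='top' else (200,150,440,290)
    cv2.imwrite(f'pics/{n}0z.png',cv2.resize(im[y0:y1,x0:x1],None,fx=3.2,fy=3.2,interpolation=cv2.INTER_CUBIC))
E
```

```text
top
L knob n 165 z med 0.09570487165692532 std 0.0019490063939417747 mean [0.56828821 0.19878647] circle 0.5685211420059204 0.19875803589820862 0.02403220348060131
  arm n 173 0.05166192438030834 0.002480325708717405 [0.5705634  0.15875731]
  oak -0.00012660354254705755 0.0028028185092787874
R knob n 171 z med 0.09602193908647336 std 0.0018807852652118766 mean [ 0.59694183 -0.20750214] circle 0.596442461013794 -0.20820613205432892 0.024158816784620285
  arm n 159 0.05147381492798751 0.0025761891596497713 [ 0.59337948 -0.17229968]
  oak -0.00013224786002337418 0.0027805649933118812
roof 5212 0.1847387794680212 ((0.6171857118606567, -0.001940891146659851), (0.1751689314842224, 0.25757893919944763), 4.069937229156494)
edge 570 0.21858487733488774 0.22762300973016755 ((0.5353077054023743, -0.009008318185806274), (0.015244687907397747, 0.25150755047798157), 4.0103068351745605)
scene
L knob n 222 z med 0.09701353332434345 std 0.001898204538127714 mean [0.57290325 0.198806  ] circle 0.5727026462554932 0.19876062870025635 0.02436772547662258
  arm n 150 0.05254505447201101 0.0027060896336343556 [0.56912522 0.17335012]
  oak 0.0013537988706328187 0.002512318290141687
R knob n 244 z med 0.09715711678580953 std 0.00195786756310315 mean [ 0.60081426 -0.20789625] circle 0.6017658710479736 -0.20819000899791718 0.02404617704451084
  arm n 289 0.0529936953128594 0.0023929893718844307 [ 0.59520066 -0.1671483 ]
  oak 0.0011977975859947777 0.0025011703279724956
roof 6481 0.18640412883768062 ((0.6205376386642456, -0.0014912784099578857), (0.17640163004398346, 0.2589178681373596), 3.8923401832580566)
edge 843 0.21962673176316258 0.2256692176984446 ((0.5391567349433899, -0.007457062602043152), (0.01613694056868553, 0.2539253234863281), 4.3137125968933105)
```

```bash
cat >> h.py <<'E'
YAW=np.radians(4.0)
KL=np.array([0.5706,0.1988]); KR=np.array([0.599,-0.2082])
def Ru(yaw): return R.from_euler('z',yaw)
def plan(pos,rot,maxmm=41,maxdeg=7.1,claw=0.0,start=None):
    s=ctrl.get_state(); p0,r0=(np.array(s['position']),R.from_rotvec(s['tool_rot'])) if start is None else start
    d=r0.inv()*rot; w=np.degrees(d.as_rotvec()); D=np.asarray(pos)-p0
    n=int(max(np.ceil(np.linalg.norm(w)/maxdeg),np.ceil(np.linalg.norm(D)*1000/maxmm),1))
    step=R.from_rotvec(np.radians(w)/n); r=r0; rows=[]
    for i in range(n):
        t=r.inv().apply(D/n)*1000; rows.append([[round(float(x),1) for x in t],[round(float(x),2) for x in w/n],claw]); r=r*step
    print(n); 
    for k in range(0,n,8): print(rows[k:k+8])
def tooldown(yaw_y):  # tool z down, tool y pointing at world heading yaw_y
    y=np.array([np.cos(yaw_y),np.sin(yaw_y),0]); z=np.array([0,0,-1.]); x=np.cross(y,z)
    return R.from_matrix(np.stack([x,y,z],1))
E
python3 - <<'E'
from h import *
s=st(); M=R.from_rotvec(s['tool_rot']).as_matrix(); print(M.round(3))
print('heading of tool y', np.degrees(np.arctan2(M[1,1],M[0,1])))
xu=Ru(YAW).as_matrix()
for e in ((.5353,-.0090),(.5391,-.0075)):
    print((np.array([*((KL+KR)/2),0])-np.array([*e,0]))@xu)
E
```

```text
t 1.4 pos [0.143  0.6341 0.2101] rot [0.348 3.122 0.   ] F [0.2 1.3 0.6] T [-0.02  0.04  0.  ] w 0.999 q [-1.33  0.32 -0.07  1.45  0.02  1.37 -0.06]
[[-0.976  0.22   0.   ]
 [ 0.22   0.976  0.   ]
 [-0.     0.    -1.   ]]
heading of tool y 77.29148682942265
[0.04967937 0.00083658 0.        ]
[ 0.045784   -0.00039469  0.        ]
```

```bash
python3 - <<'E'
from h import *
plan([*KL,.20],tooldown(np.radians(24)))
E
```

```text
15
[[[-34.2, -22.0, 0.7], [0.0, 0.0, 3.55], 0.0], [[-35.5, -19.9, 0.7], [0.0, 0.0, 3.55], 0.0], [[-36.7, -17.6, 0.7], [0.0, 0.0, 3.55], 0.0], [[-37.7, -15.3, 0.7], [0.0, 0.0, 3.55], 0.0], [[-38.6, -13.0, 0.7], [0.0, 0.0, 3.55], 0.0], [[-39.3, -10.6, 0.7], [0.0, 0.0, 3.55], 0.0], [[-39.9, -8.1, 0.7], [0.0, 0.0, 3.55], 0.0], [[-40.3, -5.6, 0.7], [0.0, 0.0, 3.55], 0.0]]
[[[-40.6, -3.1, 0.7], [0.0, 0.0, 3.55], 0.0], [[-40.7, -0.6, 0.7], [0.0, 0.0, 3.55], 0.0], [[-40.6, 1.9, 0.7], [0.0, 0.0, 3.55], 0.0], [[-40.4, 4.4, 0.7], [0.0, 0.0, 3.55], 0.0], [[-40.1, 6.9, 0.7], [0.0, 0.0, 3.55], 0.0], [[-39.6, 9.4, 0.7], [0.0, 0.0, 3.55], 0.0], [[-38.9, 11.8, 0.7], [0.0, 0.0, 3.55], 0.0]]
```

Call:
arm_command:
  motion:
    - [[-34,-22,0.7],[0,0,3.55],0]
    - [[-35.5,-20,0.7],[0,0,3.55],0]
    - [[-36.7,-17.6,0.7],[0,0,3.55],0]
    - [[-37.7,-15.3,0.7],[0,0,3.55],0]
    - [[-38.6,-13,0.7],[0,0,3.55],0]
    - [[-39.3,-10.6,0.7],[0,0,3.55],0]
    - [[-39.9,-8.1,0.7],[0,0,3.55],0]
    - [[-40.3,-5.6,0.7],[0,0,3.55],0]
  force: 15

```text
time: 2.07
position: [0.3722, 0.4003, 0.2048]
tool_rot: [1.107, 2.94, 0.001]
ft_force: [0.6, 0.6, 0.6]
grip_width: 0.996
```

Call:
arm_command:
  motion:
    - [[-40.6,-3.1,0.7],[0,0,3.55],0]
    - [[-40.7,-0.6,0.7],[0,0,3.55],0]
    - [[-40.6,1.9,0.7],[0,0,3.55],0]
    - [[-40.4,4.4,0.7],[0,0,3.55],0]
    - [[-40,6.9,0.7],[0,0,3.55],0]
    - [[-39.6,9.4,0.7],[0,0,3.55],0]
    - [[-38.9,11.8,0.7],[0,0,3.55],0]
    - [[0,0,0],[0,0,0],0]

```text
time: 2.73
position: [0.5761, 0.1886, 0.1998]
tool_rot: [1.726, 2.617, -0.004]
ft_force: [-0.4, -2.0, -0.3]
grip_width: 1.006
```

```bash
python3 - <<'E'
from h import *
s=st()
for n in ('scene','top'):
    im,d=optics.get_image(n); cv2.imwrite(f'pics/{n}1.png',im)
plan([*KL,.10],tooldown(np.radians(24)))
E
```

```text
t 2.73 pos [0.5761 0.1886 0.1998] rot [ 1.726  2.617 -0.004] F [-0.4 -2.  -0.3] T [-0.16  0.04  0.01] w 1.006 q [-0.72  0.24  0.42  1.6  -0.09  1.32  0.12]
3
[[[0.8, 0.0, 33.1], [-0.0, 0.01, -0.07], 0.0], [[0.8, 0.0, 33.1], [-0.0, 0.01, -0.07], 0.0], [[0.8, 0.0, 33.1], [-0.0, 0.01, -0.07], 0.0]]
```

View pics/scene1.png

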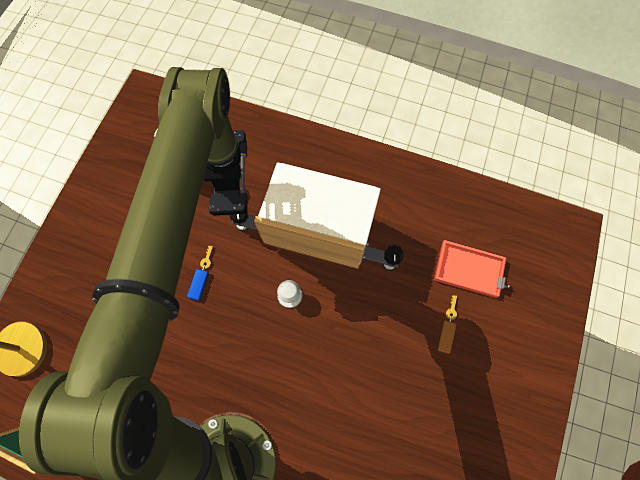

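View pics/top1.png

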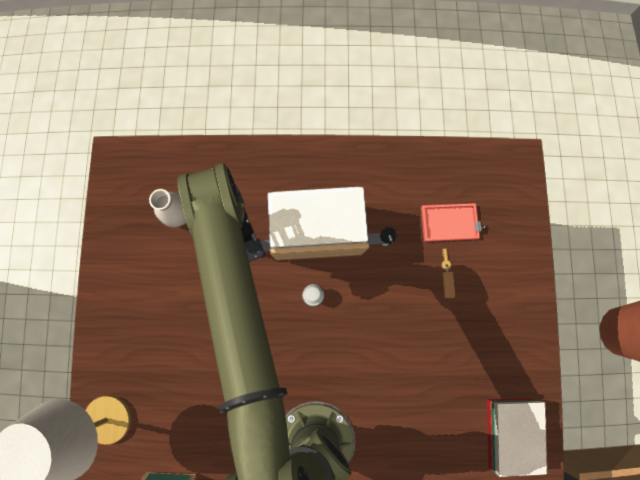

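Call:
arm_command:
  motion:
    - [[0.8,0,39],[0,0,0],0]
    - [[0.8,0,39],[0,0,0],0]
    - [[0.8,0,30],[0,0,0],0]
    - [[0,0,8],[0,0,0],0]
    - [[0,0,0],[0,0,0],0]
    - [[0,0,0],[0,0,0],0]
  force: 15

```text
time: 3.33
position: [0.5697, 0.2024, 0.0848]
tool_rot: [1.707, 2.637, 0.002]
ft_force: [0.2, -0.3, 0.7]
grip_width: 0.999
```

```bash
python3 - <<'E'
from h import *
s=st()
plan([*KL,.083],tooldown(np.radians(24)))
E
```

```text
t 3.33 pos [0.5697 0.2024 0.0848] rot [1.707e+00 2.637e+00 2.000e-03] F [ 0.2 -0.3  0.7] T [-0.12  0.02  0.01] w 0.999 q [-0.71  0.33  0.39  1.73 -0.14  1.11  0.14]
1
[[[-3.6, -0.7, 1.8], [0.07, -0.02, 0.15], 0.0]]
```

Call:
arm_command:
  motion:
    - [[-2.5,0,1],[0,0,0],0]
    - [[0,0,0],[0,0,0],0.3]
    - [[0,0,0],[0,0,0],1]
    - [[0,0,0],[0,0,0],1]
    - [[0,0,0],[0,0,0],1]
    - [[0,0,0],[0,0,0],1]
  force: 15

```text
time: 3.83
position: [0.5708, 0.1988, 0.083]
tool_rot: [1.71, 2.635, 0.001]
ft_force: [0.0, -0.7, -0.2]
grip_width: 0.703
```

```bash
python3 - <<'E'
from h import *
s=st()
plan([*KL,.083],tooldown(np.radians(24)))
E
```

```text
t 3.83 pos [0.5708 0.1988 0.083 ] rot [1.710e+00 2.635e+00 1.000e-03] F [ 0.  -0.7 -0.2] T [-0.06  0.02 -0.03] w 0.703 q [-0.71  0.33  0.4   1.73 -0.14  1.11  0.15]
1
[[[0.1, -0.2, 0.0], [0.04, -0.01, 0.04], 0.0]]
```

Call:
arm_command:
  motion:
    - [[0,0,0],[0,0,0],1]
    - [[0,0,0],[0,0,0],1]
    - [[0,0,0],[0,0,0],1]
    - [[0,0,0],[0,0,0],1]
    - [[0,0,0],[0,0,0],1]
  force: 15

```text
time: 4.25
position: [0.5703, 0.1986, 0.0825]
tool_rot: [-1.71, -2.635, 0.001]
ft_force: [-1.2, 0.3, 1.3]
grip_width: 0.486
```

```bash
python3 - <<'E'
from h import *
s=st()
E
```

```text
t 4.25 pos [0.5703 0.1986 0.0825] rot [-1.710e+00 -2.635e+00  1.000e-03] F [-1.2  0.3  1.3] T [-0.2   0.31  0.03] w 0.486 q [-0.71  0.33  0.4   1.73 -0.14  1.11  0.15]
```

Call:
arm_command:
  motion:
    - [[0,0,0],[0,0,0],1]
    - [[0,0,0.15],[0,0,6.67],1]
    - [[0,0,0.15],[0,0,6.67],1]
    - [[0,0,0.15],[0,0,6.67],1]
    - [[0,0,0.15],[0,0,6.67],1]
    - [[0,0,0.15],[0,0,6.67],1]
    - [[0,0,0.15],[0,0,6.67],1]
    - [[0,0,0],[0,0,0],1]
  force: 20

```text
time: 4.92
position: [0.5695, 0.1986, 0.0816]
tool_rot: [-2.51, -1.887, 0.003]
ft_force: [-4.3, -0.3, 3.6]
grip_width: 0.481
```

```bash
python3 - <<'E'
from h import *
s=st()
im,d=optics.get_image('scene'); cv2.imwrite(f'pics/scene2.png',cv2.resize(im[120:300,160:420],None,fx=3,fy=3))
im,d=optics.get_image('top'); cv2.imwrite(f'pics/top2.png',cv2.resize(im[150:330,160:420],None,fx=3,fy=3))
s=st(); M=R.from_rotvec(s['tool_rot']).as_matrix(); print('heading', np.degrees(np.arctan2(M[1,1],M[0,1])))
E
```

```text
t 4.92 pos [0.5695 0.1986 0.0816] rot [-2.51  -1.887  0.003] F [-4.3 -0.3  3.6] T [-0.39  1.05 -0.11] w 0.481 q [-0.8   0.34  0.51  1.74 -0.18  1.11 -0.52]
t 5.02 pos [0.5695 0.1987 0.0815] rot [-2.505 -1.895  0.003] F [-4.7 -0.9  3.8] T [-0.35  1.23 -0.16] w 0.482 q [-0.8   0.34  0.51  1.74 -0.18  1.11 -0.51]
heading -15.794806594338851
```

View pics/scene2.png

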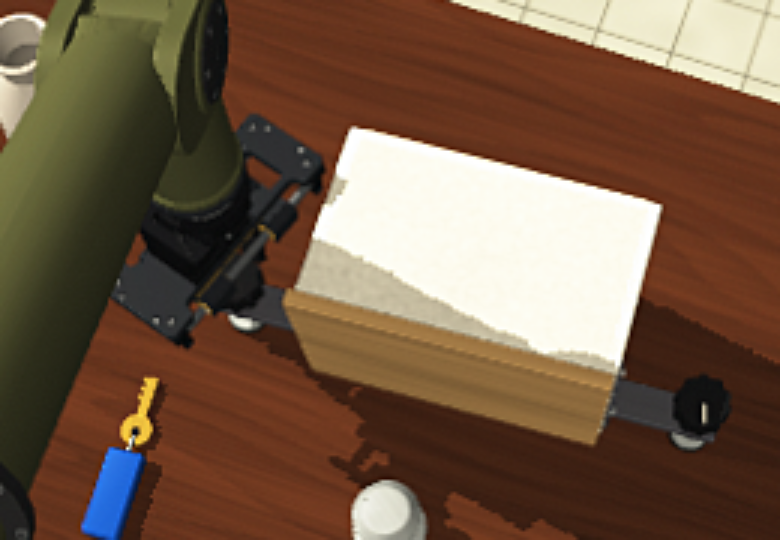

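View pics/top2.png

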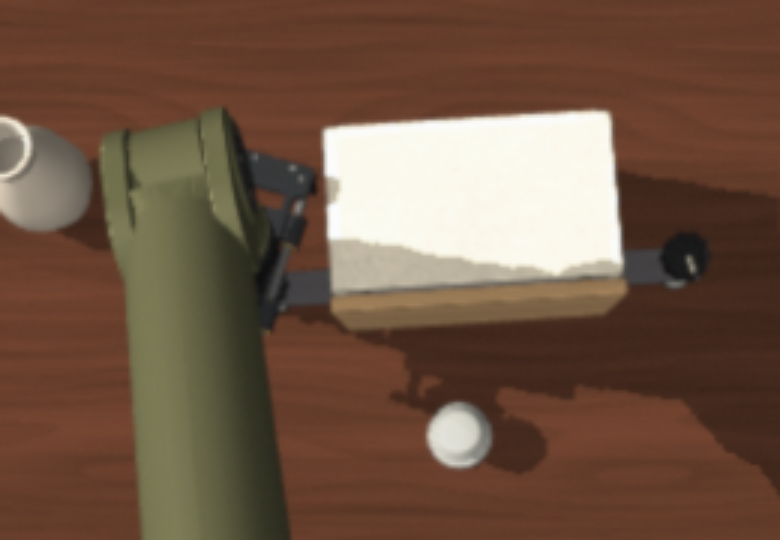

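Call:
arm_command:
  motion:
    - [[0,0,0],[0,0,0],0.36]
    - [[0,0,0],[0,0,0],0.36]
    - [[0,-1,0],[0,0,0],0.36]
    - [[0,0,0],[0,0,-6.67],0.36]
    - [[0,0,0],[0,0,-6.67],0.36]
    - [[0,0,0],[0,0,-6.67],0.36]
    - [[0,0,0],[0,0,-6.67],0.36]
    - [[0,0,0],[0,0,-6.67],0.36]
  force: 20

```text
time: 5.68
position: [0.5706, 0.1992, 0.0818]
tool_rot: [1.851, 2.537, 0.003]
ft_force: [0.8, -0.0, 0.4]
grip_width: 0.642
```

Call:
arm_command:
  motion:
    - [[0,0,0],[0,0,-6.67],0.36]
    - [[0,0,0],[0,0,0],1]
    - [[0,0,0],[0,0,0],1]
    - [[0,0,0],[0,0,0],1]
    - [[0,0,0],[0,0,0],1]
    - [[0,0,0],[0,0,0],1]

```text
time: 6.18
position: [0.5699, 0.199, 0.0818]
tool_rot: [1.711, 2.634, 0.001]
ft_force: [0.4, -0.9, 0.8]
grip_width: 0.477
```

```bash
cat >> h.py <<'E'
def hd():
    s=st(); M=R.from_rotvec(s['tool_rot']).as_matrix(); print('heading', np.degrees(np.arctan2(M[1,1],M[0,1])))
E
python3 -c "
from h import *
hd()"
```

```text
t 6.18 pos [0.5699 0.199  0.0818] rot [1.711e+00 2.634e+00 1.000e-03] F [ 0.4 -0.9  0.8] T [-0.07 -0.02 -0.08] w 0.477 q [-0.71  0.33  0.4   1.74 -0.14  1.1   0.15]
heading 23.972976937736103
```

Second turn, then back and regrip.

Call:
arm_command:
  motion:
    - [[0,0,0.15],[0,0,6.67],1]
    - [[0,0,0.15],[0,0,6.67],1]
    - [[0,0,0.15],[0,0,6.67],1]
    - [[0,0,0.15],[0,0,6.67],1]
    - [[0,0,0.15],[0,0,6.67],1]
    - [[0,0,0.15],[0,0,6.67],1]
    - [[0,0,0],[0,0,0],1]
    - [[0,0,0],[0,0,0],0.36]

```text
time: 6.85
position: [0.5693, 0.199, 0.0808]
tool_rot: [-2.506, -1.894, 0.001]
ft_force: [-0.0, 0.4, -0.0]
grip_width: 0.502
```

Call:
arm_command:
  motion:
    - [[0,0,0],[0,0,0],0.36]
    - [[0,0,0],[0,0,0],0.36]
    - [[0,0,0],[0,0,-6.67],0.36]
    - [[0,0,0],[0,0,-6.67],0.36]
    - [[0,0,0],[0,0,-6.67],0.36]
    - [[0,0,0],[0,0,-6.67],0.36]
    - [[0,0,0],[0,0,-6.67],0.36]
    - [[0,0,0],[0,0,-6.67],0.36]

```text
time: 7.52
position: [0.5698, 0.1991, 0.0807]
tool_rot: [1.701, 2.641, 0.001]
ft_force: [0.5, -0.6, -0.1]
grip_width: 0.637
```

Call:
arm_command:
  motion:
    - [[0,0,0],[0,0,0],1]
    - [[0,0,0],[0,0,0],1]
    - [[0,0,0],[0,0,0],1]
    - [[0,0,0],[0,0,0],1]
    - [[0,0,0],[0,0,0],1]

```text
time: 7.93
position: [0.5698, 0.199, 0.0808]
tool_rot: [1.711, 2.634, 0.001]
ft_force: [0.2, -0.3, -0.5]
grip_width: 0.477
```

```bash
python3 -c "
from h import *
hd()"
```

```text
t 7.93 pos [0.5698 0.199  0.0808] rot [1.711e+00 2.634e+00 1.000e-03] F [ 0.2 -0.3 -0.5] T [-0.07 -0.09 -0.  ] w 0.477 q [-0.71  0.33  0.39  1.74 -0.14  1.1   0.15]
heading 23.97874227400578
```

Call:
arm_command:
  motion:
    - [[0,0,0.15],[0,0,6.67],1]
    - [[0,0,0.15],[0,0,6.67],1]
    - [[0,0,0.15],[0,0,6.67],1]
    - [[0,0,0.15],[0,0,6.67],1]
    - [[0,0,0.15],[0,0,6.67],1]
    - [[0,0,0.15],[0,0,6.67],1]
    - [[0,0,0],[0,0,0],1]
    - [[0,0,0],[0,0,0],0.36]

```text
time: 8.6
position: [0.5693, 0.1991, 0.0799]
tool_rot: [-2.506, -1.894, 0.001]
ft_force: [-1.2, -0.4, -0.2]
grip_width: 0.51
```

```bash
python3 -c "
from h import *
hd()"
```

```text
t 8.6 pos [0.5693 0.1991 0.0799] rot [-2.506e+00 -1.894e+00  1.000e-03] F [-1.2 -0.4 -0.2] T [-0.05  0.13 -0.02] w 0.51 q [-0.8   0.34  0.5   1.74 -0.18  1.1  -0.51]
heading -15.82006564596066
```

Call:
arm_command:
  motion:
    - [[0,0,0],[0,0,0],0.2]
    - [[0,0,0],[0,0,0],0.2]
    - [[0,0,0],[0,0,-6.67],0.2]
    - [[0,0,0],[0,0,-6.67],0]
    - [[0,0,0],[0,0,-6.67],0]
    - [[0,0,-20],[0,0,-6.67],0]
    - [[0,0,-40],[0,0,-6.67],0]
    - [[0,0,-40],[0,0,-6.67],0]

```text
time: 9.27
position: [0.5683, 0.1984, 0.1794]
tool_rot: [-1.7, -2.64, 0.005]
ft_force: [1.8, 0.7, -0.1]
grip_width: 0.989
```

```bash
python3 - <<'E'
from h import *
hd()
for i in range(1):
    im,d=optics.get_image('top'); cv2.imwrite(f'pics/top3.png',im)
    W=cloud('top',d); r=np.hypot(W[...,0]-KL[0],W[...,1]-KL[1]); m=(r<.02)&(abs(W[...,2]-.094)<.01); print(m.sum(),W[m][:,2].mean())
plan([*KR,.27],tooldown(np.radians(24)))
E
```

```text
t 9.27 pos [0.5683 0.1984 0.1794] rot [-1.7   -2.64   0.005] F [ 1.8  0.7 -0.1] T [-0.01 -0.07  0.09] w 0.989 q [-0.73  0.25  0.41  1.63 -0.1   1.29  0.13]
heading 24.439731962798444
2 0.09445602046139051
11
[[[-34.7, -13.4, -7.4], [0.06, -0.0, 0.07], 0.0], [[-34.7, -13.3, -7.4], [0.06, -0.0, 0.07], 0.0], [[-34.7, -13.3, -7.4], [0.06, -0.0, 0.07], 0.0], [[-34.7, -13.3, -7.4], [0.06, -0.0, 0.07], 0.0], [[-34.7, -13.2, -7.4], [0.06, -0.0, 0.07], 0.0], [[-34.8, -13.2, -7.4], [0.06, -0.0, 0.07], 0.0], [[-34.8, -13.2, -7.4], [0.06, -0.0, 0.07], 0.0], [[-34.8, -13.1, -7.3], [0.06, -0.0, 0.07], 0.0]]
[[[-34.8, -13.1, -7.3], [0.06, -0.0, 0.07], 0.0], [[-34.8, -13.1, -7.3], [0.06, -0.0, 0.07], 0.0], [[-34.8, -13.0, -7.3], [0.06, -0.0, 0.07], 0.0]]
```

View pics/top3.png

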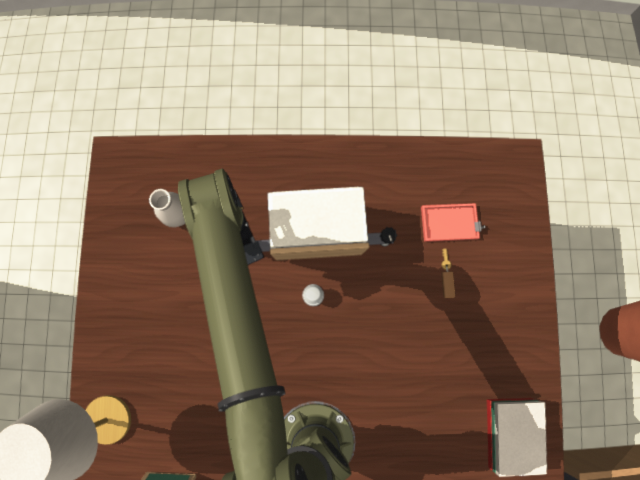

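Call:
arm_command:
  motion:
    - [[0,0,-41],[0,0,0],0]
    - [[0,0,-41],[0,0,0],0]
    - [[-37.5,-14.5,-5],[0,0,0],0]
    - [[-37.5,-14.5,-3],[0,0,0],0]
    - [[-37.5,-14.5,0],[0,0,0],0]
    - [[-37.5,-14.5,0],[0,0,0],0]
    - [[-37.5,-14.5,0],[0,0,0],0]
    - [[-37.5,-14.5,0],[0,0,0],0]

```text
time: 9.98
position: [0.5818, -0.0439, 0.2701]
tool_rot: [1.708, 2.635, 0.002]
ft_force: [0.8, 0.1, 0.1]
grip_width: 0.999
```

Call:
arm_command:
  motion:
    - [[-37.5,-14.5,0],[0,0,0],0]
    - [[-37.5,-14.5,0],[0,0,0],0]
    - [[-37.5,-14.5,0],[0,0,0],0]
    - [[-37.5,-14.5,0],[0,0,0],0]
    - [[0,0,0],[0,0,0],0]
    - [[0,0,0],[0,0,0],0]

```text
time: 10.48
position: [0.589, -0.2066, 0.2697]
tool_rot: [1.718, 2.629, -0.002]
ft_force: [0.5, 0.7, -0.1]
grip_width: 1.0
```

```bash
cat >> h.py <<'E'
def knob(n,c,frames=3,dz0=.01):
    zs=[]
    for i in range(frames):
        im,d=optics.get_image(n); W=cloud(n,d)
        r=np.hypot(W[...,0]-c[0],W[...,1]-c[1])
        k=(r<.019)&(W[...,2]>.082)&(W[...,2]<.106)
        v=(c-np.array([.585,-.005])); v=v/np.linalg.norm(v)
        al=(W[...,0]-c[0])*v[0]+(W[...,1]-c[1])*v[1]; ac=-(W[...,0]-c[0])*v[1]+(W[...,1]-c[1])*v[0]
        a=(al>-.065)&(al<-.030)&(abs(ac)<.006)&(abs(W[...,2]-.052)<.009)
        o=(r<.10)&(r>.045)&(abs(W[...,2])<.01)
        zs.append([np.mean(W[k][:,2]),np.mean(W[a][:,2]),np.mean(W[o][:,2]),k.sum(),a.sum(),o.sum()])
    zs=np.array(zs); print(n,zs.round(4)[:, :3].tolist(),zs[0,3:],'knob-arm',(zs[:,0]-zs[:,1]).mean().round(5),'knob-oak',(zs[:,0]-zs[:,2]).mean().round(5))
    return im,d
E
python3 - <<'E'
from h import *
hd()
KL[:]=.5695,.199
im,d=knob('top',KL); cv2.imwrite('pics/top4.png',im)
im,d=knob('scene',KL+[.0025,0]); cv2.imwrite('pics/scene4.png',im)
W=[cloud(n,np.load(f'pics/{n}0.npy')) for n in ('top','scene')]
plan([.598,-.208,.083],tooldown(np.radians(24)))
E
```

```text
t 10.48 pos [ 0.589  -0.2066  0.2697] rot [ 1.718e+00  2.629e+00 -2.000e-03] F [ 0.5  0.7 -0.1] T [-0.03  0.06  0.06] w 1.0 q [-0.25  0.28  0.68  1.45 -0.17  1.47  0.84]
heading 23.6879520697285
top [[0.0936, 0.0517, -0.0002], [0.0938, 0.0524, -0.0001], [0.0936, 0.0514, -0.0001]] [ 135.   41. 2123.] knob-arm 0.04185 knob-oak 0.09379
scene [[0.0948, 0.053, 0.0013], [0.0953, 0.0523, 0.0013], [0.0953, 0.053, 0.0013]] [ 162.   20. 2220.] knob-arm 0.04237 knob-oak 0.09382
5
[[[-2.0, 0.7, 37.4], [0.01, -0.01, 0.05], 0.0], [[-2.0, 0.7, 37.4], [0.01, -0.01, 0.05], 0.0], [[-2.0, 0.7, 37.4], [0.01, -0.01, 0.05], 0.0], [[-2.0, 0.7, 37.4], [0.01, -0.01, 0.05], 0.0], [[-2.0, 0.8, 37.4], [0.01, -0.01, 0.05], 0.0]]
```

View pics/top4.png

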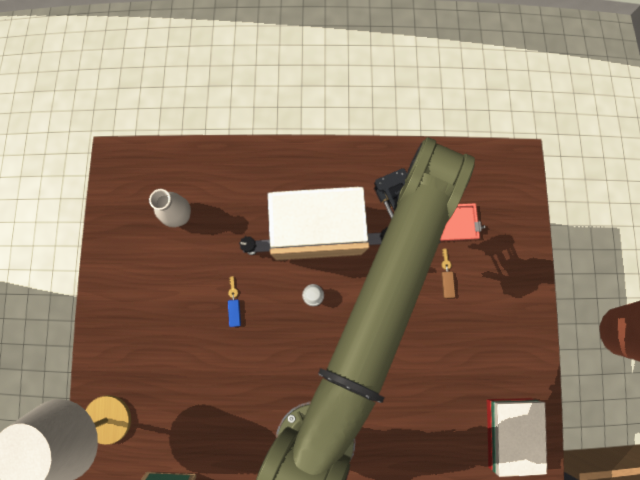

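View pics/scene4.png

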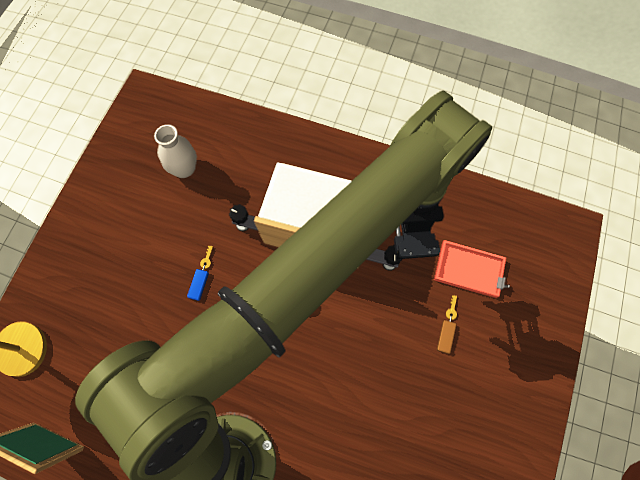

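```bash
python3 - <<'E'
from h import *
def est(n,d,c):
    W=cloud(n,d); r=np.hypot(W[...,0]-c[0],W[...,1]-c[1])
    k=(r<.019)&(W[...,2]>.082)&(W[...,2]<.106); o=(r<.10)&(r>.045)&(abs(W[...,2])<.01)
    return W[k][:,2].mean()-W[o][:,2].mean()
for n in ('top','scene'):
    d=np.load(f'pics/{n}0.npy'); off=0 if n=='top' else .0025
    print(n,'L',est(n,d,np.array([.5695+off,.199])),'R',est(n,d,np.array([.5975+off,-.208])))
ims=[]
for f in ('top0','top4','scene0','scene4'):
    im=cv2.imread(f'pics/{f}.png'); n=f[:-1]
    p=w2p(n,[.5695,.199,.095])[0].astype(int)
    ims.append(cv2.resize(im[p[1]-15:p[1]+15,p[0]-15:p[0]+15],(380,380),interpolation=cv2.INTER_NEAREST))
cv2.imwrite('pics/kn.png',np.vstack([np.hstack(ims[:2]),np.hstack(ims[2:])])[:, :][::1].repeat(1,0) if False else np.hstack(ims)[:, ::2][::2])
E
```

```text
top L 0.09671665912745554 R 0.09646550718208392
scene L 0.09606186658071579 R 0.0964031591095341
```

View pics/kn.png

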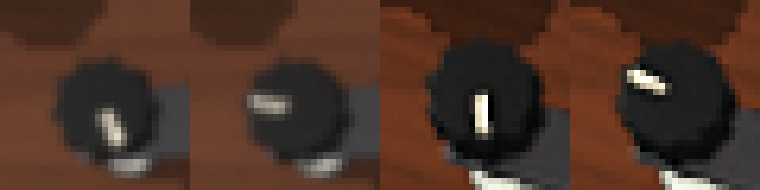

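Call:
arm_command:
  motion:
    - [[-2.5,1,40],[0,0,0],0]
    - [[-2.5,1,40],[0,0,0],0]
    - [[-2.5,1,40],[0,0,0],0]
    - [[-1.5,0.5,40],[0,0,0],0]
    - [[-1,0,26.7],[0,0,0],0.2]
    - [[0,0,0],[0,0,0],0.36]
    - [[0,0,0],[0,0,0],0.36]
    - [[0,0,0],[0,0,0],0.36]
  force: 20

```text
time: 11.45
position: [0.5988, -0.2102, 0.0854]
tool_rot: [1.707, 2.634, 0.002]
ft_force: [0.6, -0.9, 0.0]
grip_width: 0.782
```

```bash
python3 - <<'E'
from h import *
hd()
plan([.598,-.208,.083],tooldown(np.radians(24)))
E
```

```text
t 11.45 pos [ 0.5988 -0.2102  0.0854] rot [1.707e+00 2.634e+00 2.000e-03] F [ 0.6 -0.9  0. ] T [-0.09 -0.06 -0.  ] w 0.782 q [-0.2   0.42  0.63  1.66 -0.27  1.14  0.92]
heading 24.102533178027127
1
[[[2.3, 0.1, 2.4], [0.15, 0.11, 0.1], 0.0]]
```

Call:
arm_command:
  motion:
    - [[2,0,2],[0,0,0],1]
    - [[0,0,0],[0,0,0],1]
    - [[0,0,0],[0,0,0],1]
    - [[0,0,0],[0,0,0],1]
    - [[0,0,0],[0,0,0],1]
    - [[0,0,0],[0,0,0],1]
    - [[0,0,0],[0,0,0],1]

```text
time: 12.03
position: [0.5977, -0.2083, 0.0824]
tool_rot: [1.708, 2.634, 0.003]
ft_force: [0.7, 1.7, 5.6]
grip_width: 0.48
```

```bash
python3 - <<'E'
from h import *
hd()
E
```

```text
t 12.03 pos [ 0.5977 -0.2083  0.0824] rot [1.708 2.634 0.003] F [0.7 1.7 5.6] T [ 0.17 -0.3  -0.05] w 0.48 q [-0.21  0.42  0.63  1.67 -0.27  1.14  0.92]
heading 24.061997233865224
```

Call:
arm_command:
  motion:
    - [[0,0,0],[0,0,6.67],1]
    - [[0,0,0],[0,0,6.67],1]
    - [[0,0,0],[0,0,6.67],1]
    - [[0,0,0],[0,0,6.67],1]
    - [[0,0,0.1],[0,0,6.67],1]
    - [[0,0,0.1],[0,0,6.67],1]
    - [[0,0,0],[0,0,0],1]

```text
time: 12.62
position: [0.5981, -0.2083, 0.0816]
tool_rot: [2.509, 1.887, 0.003]
ft_force: [2.6, 0.1, 2.9]
grip_width: 0.474
```

```bash
python3 - <<'E'
from h import *
hd()
E
```

```text
t 12.62 pos [ 0.5981 -0.2083  0.0816] rot [2.509 1.887 0.003] F [2.6 0.1 2.9] T [ 0.12 -0.91 -0.16] w 0.474 q [-0.31  0.46  0.77  1.67 -0.35  1.15  0.27]
heading -16.11010714117996
```

Call:
arm_command:
  motion:
    - [[0,0,0],[0,0,0],0.36]
    - [[0,0,0],[0,0,0],0.36]
    - [[0,0,0.5],[0,0,0],0.36]
    - [[0,0,0],[0,0,-6.67],0.36]
    - [[0,0,0],[0,0,-6.67],0.36]
    - [[0,0,0],[0,0,-6.67],0.36]
    - [[0,0,0],[0,0,-6.67],0.36]
    - [[0,0,0],[0,0,-6.67],0.36]

```text
time: 13.28
position: [0.5945, -0.2087, 0.0794]
tool_rot: [-1.85, -2.535, 0.003]
ft_force: [-0.3, 0.4, -0.3]
grip_width: 0.639
```

Call:
arm_command:
  motion:
    - [[0,0,0],[0,0,-6.67],0.36]
    - [[0,0,0],[0,0,0],1]
    - [[0,0,0],[0,0,0],1]
    - [[0,0,0],[0,0,0],1]
    - [[0,0,0],[0,0,0],1]
    - [[0,0,0],[0,0,0],1]

```text
time: 13.78
position: [0.597, -0.2078, 0.08]
tool_rot: [1.71, 2.635, 0.001]
ft_force: [4.3, 0.5, -5.2]
grip_width: 0.488
```

```bash
python3 - <<'E'
from h import *
hd()
E
```

```text
t 13.78 pos [ 0.597  -0.2078  0.08  ] rot [1.710e+00 2.635e+00 1.000e-03] F [ 4.3  0.5 -5.2] T [ 0.07 -0.89 -0.11] w 0.488 q [-0.2   0.43  0.63  1.67 -0.27  1.13  0.92]
heading 24.01728053427754
```

Call:
arm_command:
  motion:
    - [[0,1,0],[0,0,6.67],1]
    - [[0,0,0],[0,0,6.67],1]
    - [[0,0,0],[0,0,6.67],1]
    - [[0,0,0.1],[0,0,6.67],1]
    - [[0,0,0.1],[0,0,6.67],1]
    - [[0,0,0.1],[0,0,6.67],1]
    - [[0,0,0],[0,0,0],1]

```text
time: 14.37
position: [0.5979, -0.2076, 0.0792]
tool_rot: [2.512, 1.884, -0.0]
ft_force: [5.0, 0.3, -7.1]
grip_width: 0.484
```

```bash
python3 - <<'E'
from h import *
hd()
E
```

```text
t 14.37 pos [ 0.5979 -0.2076  0.0792] rot [ 2.512  1.884 -0.   ] F [ 5.   0.3 -7.1] T [-0.11 -1.11 -0.09] w 0.484 q [-0.31  0.46  0.77  1.67 -0.35  1.15  0.27]
heading -16.256448110281273
```

Call:
arm_command:
  motion:
    - [[0,0,0],[0,0,0],0.36]
    - [[0,0,0],[0,0,0],0.36]
    - [[0,0,0],[0,0,0],0.36]
    - [[0,0,0],[0,0,-6.67],0.36]
    - [[0,0,0],[0,0,-6.67],0.36]
    - [[0,0,0],[0,0,-6.67],0.36]
    - [[0,0,0],[0,0,-6.67],0.36]
    - [[0,0,0],[0,0,-6.67],0.36]

```text
time: 15.03
position: [0.5966, -0.2085, 0.0805]
tool_rot: [-1.854, -2.535, 0.001]
ft_force: [-0.8, -0.1, -0.5]
grip_width: 0.639
```

Call:
arm_command:
  motion:
    - [[0,0,0],[0,0,-6.67],0.36]
    - [[0,0,0],[0,0,0],0.36]
    - [[0,0,0],[0,0,0],1]
    - [[0,0,0],[0,0,0],1]
    - [[0,0,0],[0,0,0],1]
    - [[0,0,0],[0,0,0],1]
    - [[0,0,0],[0,0,0],1]

```text
time: 15.62
position: [0.5976, -0.208, 0.0802]
tool_rot: [1.711, 2.634, 0.0]
ft_force: [1.4, 0.1, 0.1]
grip_width: 0.48
```

```bash
python3 - <<'E'
from h import *
hd()
E
```

```text
t 15.62 pos [ 0.5976 -0.208   0.0802] rot [1.711 2.634 0.   ] F [1.4 0.1 0.1] T [-0.13 -0.17 -0.05] w 0.48 q [-0.2   0.43  0.63  1.67 -0.27  1.13  0.92]
heading 24.00393532779619
```

Third turn on the right, then lift off and park to measure both.

Call:
arm_command:
  motion:
    - [[0,0,0.15],[0,0,6.67],1]
    - [[0,0,0.15],[0,0,6.67],1]
    - [[0,0,0.15],[0,0,6.67],1]
    - [[0,0,0.15],[0,0,6.67],1]
    - [[0,0,0.15],[0,0,6.67],1]
    - [[0,0,0.15],[0,0,6.67],1]
    - [[0,0,0],[0,0,0],1]

```text
time: 16.2
position: [0.5983, -0.2079, 0.0794]
tool_rot: [2.51, 1.887, 0.001]
ft_force: [2.6, 0.0, -1.2]
grip_width: 0.481
```

```bash
python3 - <<'E'
from h import *
hd()
E
```

```text
t 16.2 pos [ 0.5983 -0.2079  0.0794] rot [2.510e+00 1.887e+00 1.000e-03] F [ 2.6  0.  -1.2] T [-0.13 -0.58 -0.05] w 0.481 q [-0.3   0.46  0.76  1.67 -0.34  1.15  0.27]
heading -16.14450020487431
```

Call:
arm_command:
  motion:
    - [[0,0,0],[0,0,0],0.2]
    - [[0,0,0],[0,0,0],0.2]
    - [[0,0,0],[0,0,-6.67],0.2]
    - [[0,0,0],[0,0,-6.67],0]
    - [[0,0,0],[0,0,-6.67],0]
    - [[0,0,-20],[0,0,-6.67],0]
    - [[0,0,-40],[0,0,-6.67],0]
    - [[0,0,-40],[0,0,-6.67],0]

```text
time: 16.87
position: [0.595, -0.2078, 0.1787]
tool_rot: [-1.698, -2.637, 0.004]
ft_force: [0.9, -0.4, 0.3]
grip_width: 0.965
```

Call:
arm_command:
  motion:
    - [[0,0,-40],[0,0,0],0]
    - [[0,0,-40],[0,0,0],0]
    - [[-30,-25,-10],[0,0,6],0]
    - [[-30,-25,0],[0,0,6],0]
    - [[-30,-25,0],[0,0,6],0]
    - [[-30,-25,0],[0,0,6],0]
    - [[-30,-25,0],[0,0,6],0]
    - [[-30,-25,0],[0,0,0],0]

```text
time: 17.53
position: [0.4775, -0.4077, 0.2688]
tool_rot: [-2.336, -2.099, 0.001]
ft_force: [-0.0, -0.5, -0.4]
grip_width: 1.001
```

```bash
python3 - <<'E'
from h import *
hd()
for n in ('top','scene'):
    im,d=optics.get_image(n); cv2.imwrite(f'pics/{n}5.png',im)
E
```

```text
t 17.53 pos [ 0.4775 -0.4077  0.2688] rot [-2.336e+00 -2.099e+00  1.000e-03] F [-0.  -0.5 -0.4] T [-0.13  0.05 -0.05] w 1.001 q [ 0.01  0.32  0.85  1.44 -0.24  1.48  0.74]
heading -6.12219250346666
```

View pics/scene5.png

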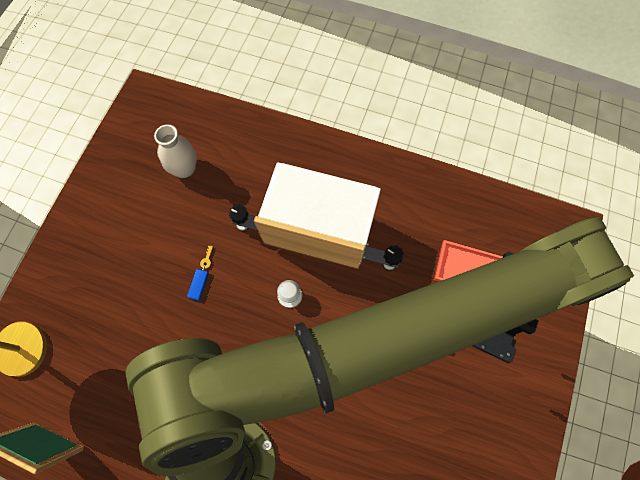

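Both knobs are clear in this view, at (239,215) and (393,257). Now measuring both, averaging several frames.

```bash
cat >> h.py <<'E'
CL=np.array([.5695,.199]); CR=np.array([.598,-.208])
def kest(n,d,c):
    c=c+np.array([0 if n=='top' else .0025,0])
    W=cloud(n,d); r=np.hypot(W[...,0]-c[0],W[...,1]-c[1])
    k=(r<.018)&(W[...,2]>.082)&(W[...,2]<.106); o=(r<.10)&(r>.045)&(abs(W[...,2])<.01)
    return (W[k][:,2].mean()-W[o][:,2].mean())*1000
def measure(N=6):
    for n in ('top','scene'):
        D=[];
        for i in range(N):
            im,d=optics.get_image(n); D.append([kest(n,d,CL),kest(n,d,CR)])
        D=np.array(D); print(n,'L',D[:,0].mean().round(2),'R',D[:,1].mean().round(2),'sd',D.std(0).round(2))
E
python3 - <<'E'
from h import *
measure(8)
ims=[]
for f in ('top0','top5','scene0','scene5'):
    im=cv2.imread(f'pics/{f}.png'); n=f[:-1]
    p=w2p(n,[.598,-.208,.095])[0].astype(int)
    ims.append(cv2.resize(im[p[1]-15:p[1]+15,p[0]-15:p[0]+15],(190,190),interpolation=cv2.INTER_NEAREST))
cv2.imwrite('pics/kn2.png',np.hstack(ims))
ims=[]
E
```

```text
top L 93.71 R 93.52 sd [0.27 0.23]
scene L 93.87 R 93.62 sd [0.23 0.13]
```

View pics/kn2.png

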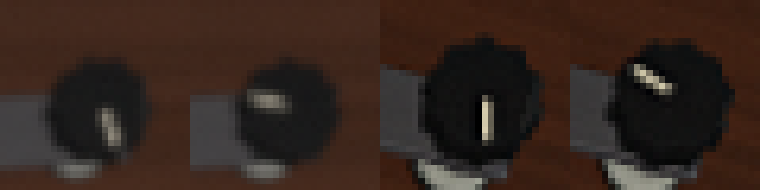

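Call:
arm_command:
  motion:
    - [[30,25,0],[0,0,-5],0]
    - [[30,25,0],[0,0,-5],0]
    - [[30,25,0],[0,0,-5],0]
    - [[30,25,0],[0,0,-5],0]
    - [[30,25,0],[0,0,-5],0]
    - [[30,25,0],[0,0,-5],0]
    - [[0,0,0],[0,0,0],0]
    - [[0,0,0],[0,0,0],0]

```text
time: 19.1
position: [0.6081, -0.2084, 0.2687]
tool_rot: [-1.701, -2.64, -0.001]
ft_force: [0.5, -0.8, -0.3]
grip_width: 1.0
```

```bash
python3 - <<'E'
from h import *
hd()
plan([.598,-.208,.0805],tooldown(np.radians(24)))
E
```

```text
t 19.1 pos [ 0.6081 -0.2084  0.2687] rot [-1.701e+00 -2.640e+00 -1.000e-03] F [ 0.5 -0.8 -0.3] T [-0.12  0.04 -0.03] w 1.0 q [-0.22  0.33  0.67  1.4  -0.2   1.48  0.86]
heading 24.411935525912302
5
[[[0.9, -1.8, 37.6], [0.0, -0.01, 0.08], 0.0], [[0.9, -1.8, 37.6], [0.0, -0.01, 0.08], 0.0], [[0.9, -1.8, 37.6], [0.0, -0.01, 0.08], 0.0], [[0.9, -1.8, 37.6], [0.0, -0.01, 0.08], 0.0], [[0.9, -1.8, 37.6], [0.0, -0.01, 0.08], 0.0]]
```

Call:
arm_command:
  motion:
    - [[1,-2,38],[0,0,0.4],0]
    - [[1,-2,38],[0,0,0],0]
    - [[1,-2,38],[0,0,0],0]
    - [[1,-2,38],[0,0,0],0.2]
    - [[0,-1,36],[0,0,0],0.36]
    - [[0,0,0],[0,0,0],0.36]
    - [[0,0,0],[0,0,0],0.36]
    - [[0,0,0],[0,0,0],0.36]

```text
time: 19.77
position: [0.5977, -0.2142, 0.0836]
tool_rot: [1.72, 2.625, 0.001]
ft_force: [1.1, -0.1, 0.7]
grip_width: 0.708
```

```bash
python3 - <<'E'
from h import *
hd()
plan([.598,-.208,.0795],tooldown(np.radians(24)))
E
```

```text
t 19.77 pos [ 0.5977 -0.2142  0.0836] rot [1.720e+00 2.625e+00 1.000e-03] F [ 1.1 -0.1  0.7] T [-0.12 -0.02 -0.02] w 0.708 q [-0.2   0.43  0.64  1.66 -0.27  1.14  0.92]
heading 23.542271011622503
1
[[[5.5, 2.7, 4.1], [0.12, 0.14, -0.46], 0.0]]
```

Call:
arm_command:
  motion:
    - [[3,1,2],[0,0,0],0.36]
    - [[0,0,0],[0,0,0],0.36]
    - [[0,0,0],[0,0,0],0.36]
    - [[0,0,0],[0,0,0],0.36]

```text
time: 20.1
position: [0.5972, -0.2093, 0.0805]
tool_rot: [1.718, 2.628, 0.002]
ft_force: [0.2, -0.1, 0.7]
grip_width: 0.647
```

```bash
python3 - <<'E'
from h import *
hd()
plan([.598,-.208,.0795],tooldown(np.radians(24)))
E
```

```text
t 20.1 pos [ 0.5972 -0.2093  0.0805] rot [1.718e+00 2.628e+00 2.000e-03] F [ 0.2 -0.1  0.7] T [-0.08 -0.01 -0.01] w 0.647 q [-0.21  0.43  0.63  1.67 -0.27  1.13  0.91]
heading 23.663161360558227
1
[[[0.8, 1.3, 1.0], [0.1, 0.06, -0.34], 0.0]]
```

Call:
arm_command:
  motion:
    - [[1,0.5,0.5],[0,0,-0.4],0.36]
    - [[0,0,0],[0,0,0],1]
    - [[0,0,0],[0,0,0],1]
    - [[0,0,0],[0,0,0],1]
    - [[0,0,0],[0,0,0],1]
    - [[0,0,0],[0,0,0],1]
    - [[0,0,0],[0,0,0],1]

```text
time: 20.68
position: [0.5972, -0.2077, 0.0789]
tool_rot: [1.709, 2.635, 0.002]
ft_force: [2.2, 1.8, -1.3]
grip_width: 0.486
```

Call:
arm_command:
  motion:
    - [[0,0,0.15],[0,0,6.67],1]
    - [[0,0,0.15],[0,0,6.67],1]
    - [[0,0,0.15],[0,0,6.67],1]
    - [[0,0,0.15],[0,0,6.67],1]
    - [[0,0,0.15],[0,0,6.67],1]
    - [[0,0,0.15],[0,0,6.67],1]
    - [[0,0,0],[0,0,0],1]

```text
time: 21.27
position: [0.5981, -0.2076, 0.0781]
tool_rot: [2.511, 1.885, 0.003]
ft_force: [5.5, 1.4, -2.3]
grip_width: 0.49
```

```bash
python3 - <<'E'
from h import *
hd()
E
```

```text
t 21.27 pos [ 0.5981 -0.2076  0.0781] rot [2.511 1.885 0.003] F [ 5.5  1.4 -2.3] T [ 0.16 -1.09 -0.1 ] w 0.49 q [-0.31  0.46  0.77  1.68 -0.35  1.14  0.27]
heading -16.195881368292348
```

Call:
arm_command:
  motion:
    - [[0,0,0],[0,0,0],0.36]
    - [[0,0,0],[0,0,0],0.36]
    - [[0,0,0],[0,0,0],0.36]
    - [[0,0,0],[0,0,-6.67],0.36]
    - [[0,0,0],[0,0,-6.67],0.36]
    - [[0,0,0],[0,0,-6.67],0.36]
    - [[0,0,0],[0,0,-6.67],0.36]
    - [[0,0,0],[0,0,-6.67],0.36]

```text
time: 21.93
position: [0.5952, -0.2088, 0.0776]
tool_rot: [-1.853, -2.535, 0.002]
ft_force: [-1.2, -0.3, 0.7]
grip_width: 0.635
```

Call:
arm_command:
  motion:
    - [[0,0,0],[0,0,-6.67],0.36]
    - [[0,0,0],[0,0,0],0.36]
    - [[0,0,0],[0,0,0],1]
    - [[0,0,0],[0,0,0],1]
    - [[0,0,0],[0,0,0],1]
    - [[0,0,0],[0,0,0],1]
    - [[0,0,0],[0,0,0],1]

```text
time: 22.52
position: [0.5972, -0.2078, 0.0779]
tool_rot: [1.71, 2.634, 0.001]
ft_force: [3.7, -0.0, -1.6]
grip_width: 0.485
```

```bash
python3 - <<'E'
from h import *
hd()
E
```

```text
t 22.52 pos [ 0.5972 -0.2078  0.0779] rot [1.710e+00 2.634e+00 1.000e-03] F [ 3.7 -0.  -1.6] T [ 0.04 -0.57 -0.09] w 0.485 q [-0.2   0.43  0.63  1.67 -0.27  1.13  0.92]
heading 24.027752277704078
```

Call:
arm_command:
  motion:
    - [[0,0,0.15],[0,0,6.2],1]
    - [[0,0,0.15],[0,0,6.2],1]
    - [[0,0,0.15],[0,0,6.2],1]
    - [[0,0,0.15],[0,0,6.2],1]
    - [[0,0,0.15],[0,0,6.2],1]
    - [[0,0,0.15],[0,0,6.2],1]
    - [[0,0,0],[0,0,0],1]
    - [[0,0,0],[0,0,0],1]

```text
time: 23.18
position: [0.5979, -0.2077, 0.0772]
tool_rot: [2.457, 1.954, 0.003]
ft_force: [6.0, 0.4, -2.6]
grip_width: 0.488
```

```bash
python3 - <<'E'
from h import *
hd()
E
```

```text
t 23.18 pos [ 0.5979 -0.2077  0.0772] rot [2.457 1.954 0.003] F [ 6.   0.4 -2.6] T [-0.09 -1.15 -0.16] w 0.488 q [-0.3   0.46  0.75  1.68 -0.34  1.14  0.32]
heading -13.008983523081566
```

Call:
arm_command:
  motion:
    - [[0,0,0],[0,0,0],0.2]
    - [[0,0,0],[0,0,0],0.2]
    - [[0,0,0],[0,0,-6.67],0.2]
    - [[0,0,0],[0,0,-6.67],0]
    - [[0,0,0],[0,0,-6.67],0]
    - [[0,0,-20],[0,0,-6.67],0]
    - [[0,0,-40],[0,0,-6.67],0]
    - [[0,0,-40],[0,0,-4],0]

```text
time: 23.85
position: [0.5936, -0.2082, 0.1763]
tool_rot: [-1.695, -2.638, 0.005]
ft_force: [1.7, -1.2, 0.6]
grip_width: 0.969
```

Call:
arm_command:
  motion:
    - [[0,0,-41],[0,0,0],0]
    - [[0,0,-41],[0,0,0],0]
    - [[36,14,-10],[0,0,0],0]
    - [[36,14,0],[0,0,0],0]
    - [[36,14,0],[0,0,0],0]
    - [[36,14,0],[0,0,0],0]
    - [[36,14,0],[0,0,0],0]
    - [[36,14,0],[0,0,0],0]

```text
time: 24.52
position: [0.583, 0.024, 0.269]
tool_rot: [-1.705, -2.637, 0.002]
ft_force: [1.0, -0.0, 0.6]
grip_width: 1.002
```

Call:
arm_command:
  motion:
    - [[36,14,0],[0,0,0],0]
    - [[36,14,0],[0,0,0],0]
    - [[36,14,0],[0,0,0],0]
    - [[36,14,0],[0,0,0],0]
    - [[0,0,0],[0,0,0],0]
    - [[0,0,0],[0,0,0],0]

```text
time: 25.02
position: [0.575, 0.1802, 0.2681]
tool_rot: [-1.697, -2.642, 0.004]
ft_force: [-1.4, -0.4, 0.4]
grip_width: 1.002
```

```bash
python3 - <<'E'
from h import *
hd()
for n in ('top','scene'):
    v=[]
    for i in range(5):
        im,d=optics.get_image(n); v.append(kest(n,d,CR))
    print(n,np.mean(v),np.std(v)); cv2.imwrite(f'pics/{n}6.png',im)
ims=[]
for f in ('top5','top6','scene5','scene6'):
    im=cv2.imread(f'pics/{f}.png'); n=f[:-1]
    p=w2p(n,[.598,-.208,.095])[0].astype(int)
    ims.append(cv2.resize(im[p[1]-15:p[1]+15,p[0]-15:p[0]+15],(190,190),interpolation=cv2.INTER_NEAREST))
cv2.imwrite('pics/kn3.png',np.hstack(ims))
plan([.5695,.199,.0795],tooldown(np.radians(24)))
E
```

```text
t 25.02 pos [0.575  0.1802 0.2681] rot [-1.697 -2.642  0.004] F [-1.4 -0.4  0.4] T [-0.13 -0.03 -0.01] w 1.002 q [-0.73  0.21  0.45  1.5  -0.09  1.46  0.15]
heading 24.5833063729746
top 91.87548263733643 0.05981297185531372
scene 91.8673480054675 0.2042600697987792
5
[[[4.6, 0.5, 37.9], [0.0, -0.0, 0.03], 0.0], [[4.6, 0.5, 37.9], [0.0, -0.0, 0.03], 0.0], [[4.6, 0.5, 37.9], [0.0, -0.0, 0.03], 0.0], [[4.6, 0.5, 37.9], [0.0, -0.0, 0.03], 0.0], [[4.6, 0.5, 37.9], [0.0, -0.0, 0.03], 0.0]]
```

View pics/kn3.png

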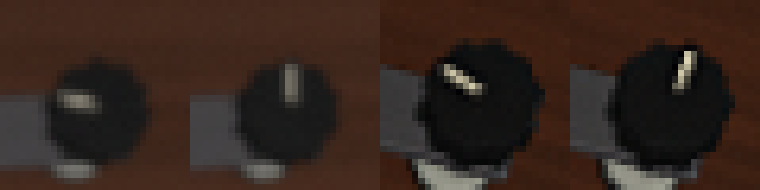

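View pics/top6.png

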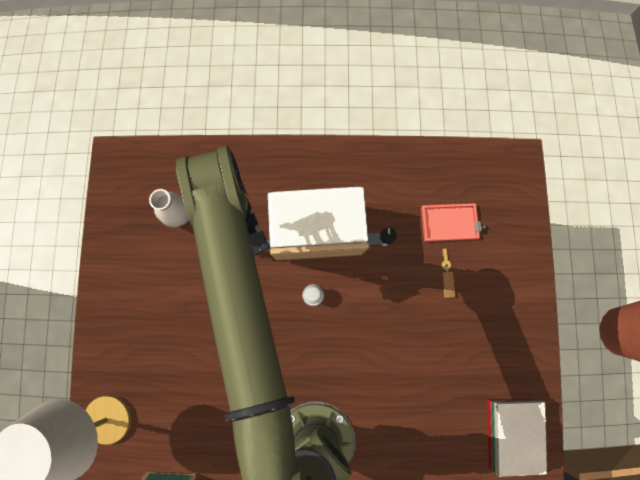

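Right knob: its top is now 91.9 mm above the oak (target 92), and the pointer is straight to the back. Now the left.

Call:
arm_command:
  motion:
    - [[4.5,0.5,38],[0,0,0],0]
    - [[4.5,0.5,38],[0,0,0],0]
    - [[4.5,0.5,38],[0,0,0],0]
    - [[3,0.5,38],[0,0,0],0.2]
    - [[0,0,36],[0,0,0],0.36]
    - [[0,0,0],[0,0,0],0.36]
    - [[0,0,0],[0,0,0],0.36]
    - [[0,0,0],[0,0,0],0.36]

```text
time: 26.18
position: [0.5733, 0.1936, 0.0832]
tool_rot: [1.706, 2.636, 0.004]
ft_force: [-0.2, 0.9, 0.6]
grip_width: 0.709
```

Call:
arm_command:
  motion:
    - [[0,0,0],[0,0,0],0.36]
    - [[0,0,0],[0,0,0],0.36]
    - [[0,0,0],[0,0,0],0.36]

```text
time: 26.43
position: [0.573, 0.1939, 0.0832]
tool_rot: [1.706, 2.636, 0.005]
ft_force: [0.4, 1.0, -1.0]
grip_width: 0.645
```

```bash
python3 - <<'E'
from h import *
hd()
plan([.5695,.199,.0800],tooldown(np.radians(24)))
E
```

```text
t 26.43 pos [0.573  0.1939 0.0832] rot [1.706 2.636 0.005] F [ 0.4  1.  -1. ] T [-0.13 -0.06  0.03] w 0.645 q [-0.72  0.33  0.42  1.74 -0.15  1.1   0.17]
heading 24.18223972529095
1
[[[6.1, -1.1, 3.2], [0.21, -0.02, 0.18], 0.0]]
```

Call:
arm_command:
  motion:
    - [[5.5,-1,3],[0,0,0],0.36]
    - [[0,0,0],[0,0,0],0.36]
    - [[0,0,0],[0,0,0],0.36]
    - [[0,0,0],[0,0,0],0.36]

```text
time: 26.77
position: [0.5683, 0.1983, 0.078]
tool_rot: [-1.706, -2.638, 0.0]
ft_force: [0.6, -0.2, -0.2]
grip_width: 0.64
```

```bash
python3 - <<'E'
from h import *
hd()
plan([.5695,.199,.0800],tooldown(np.radians(24)))
E
```

```text
t 26.77 pos [0.5683 0.1983 0.078 ] rot [-1.706 -2.638  0.   ] F [ 0.6 -0.2 -0.2] T [-0.03  0.01  0.02] w 0.64 q [-0.73  0.33  0.42  1.74 -0.15  1.1   0.16]
heading 24.21935591381803
1
[[[0.1, 1.4, -2.0], [-0.0, -0.0, 0.22], 0.0]]
```

Call:
arm_command:
  motion:
    - [[0,1,-1],[0,0,0],0.36]
    - [[0,0,0],[0,0,0],1]
    - [[0,0,0],[0,0,0],1]
    - [[0,0,0],[0,0,0],1]
    - [[0,0,0],[0,0,0],1]
    - [[0,0,0],[0,0,0],1]
    - [[0,0,0],[0,0,0],1]

```text
time: 27.35
position: [0.5698, 0.1986, 0.0791]
tool_rot: [1.706, 2.637, 0.001]
ft_force: [2.1, 0.7, -1.7]
grip_width: 0.485
```

Call:
arm_command:
  motion:
    - [[0,0,0.15],[0,0,6.67],1]
    - [[0,0,0.15],[0,0,6.67],1]
    - [[0,0,0.15],[0,0,6.67],1]
    - [[0,0,0.15],[0,0,6.67],1]
    - [[0,0,0.15],[0,0,6.67],1]
    - [[0,0,0.15],[0,0,6.67],1]
    - [[0,0,0],[0,0,0],1]

```text
time: 27.93
position: [0.569, 0.1986, 0.0781]
tool_rot: [-2.509, -1.891, 0.001]
ft_force: [0.9, 0.0, 2.3]
grip_width: 0.483
```

```bash
python3 - <<'E'
from h import *
hd()
E
```

```text
t 27.93 pos [0.569  0.1986 0.0781] rot [-2.509e+00 -1.891e+00  1.000e-03] F [0.9 0.  2.3] T [-0.02  0.22 -0.1 ] w 0.483 q [-0.82  0.35  0.53  1.74 -0.19  1.1  -0.51]
heading -15.98944677711889
```

Call:
arm_command:
  motion:
    - [[0,0,0],[0,0,0],0.36]
    - [[0,0,0],[0,0,0],0.36]
    - [[0,0,0],[0,0,0],0.36]
    - [[0,0,0],[0,0,-6.67],0.36]
    - [[0,0,0],[0,0,-6.67],0.36]
    - [[0,0,0],[0,0,-6.67],0.36]
    - [[0,0,0],[0,0,-6.67],0.36]
    - [[0,0,0],[0,0,-6.67],0.36]

```text
time: 28.6
position: [0.5693, 0.1984, 0.078]
tool_rot: [-1.848, -2.541, 0.0]
ft_force: [0.1, 0.9, 0.6]
grip_width: 0.639
```

Call:
arm_command:
  motion:
    - [[0,0,0],[0,0,-6.67],0.36]
    - [[0,0,0],[0,0,0],0.36]
    - [[0,0,0],[0,0,0],1]
    - [[0,0,0],[0,0,0],1]
    - [[0,0,0],[0,0,0],1]
    - [[0,0,0],[0,0,0],1]
    - [[0,0,0],[0,0,0],1]

```text
time: 29.18
position: [0.5698, 0.1987, 0.0782]
tool_rot: [1.707, 2.636, 0.001]
ft_force: [1.4, 0.0, -1.0]
grip_width: 0.484
```

```bash
python3 - <<'E'
from h import *
hd()
E
```

```text
t 29.18 pos [0.5698 0.1987 0.0782] rot [1.707e+00 2.636e+00 1.000e-03] F [ 1.4  0.  -1. ] T [-0.05 -0.35 -0.01] w 0.484 q [-0.73  0.33  0.42  1.74 -0.15  1.1   0.16]
heading 24.15132332398034
```

Call:
arm_command:
  motion:
    - [[0,0,0.15],[0,0,6.67],1]
    - [[0,0,0.15],[0,0,6.67],1]
    - [[0,0,0.15],[0,0,6.67],1]
    - [[0,0,0.15],[0,0,6.67],1]
    - [[0,0,0.15],[0,0,6.67],1]
    - [[0,0,0.15],[0,0,6.67],1]
    - [[0,0,0],[0,0,0],1]
    - [[0,0,0],[0,0,0],1]

```text
time: 29.85
position: [0.5691, 0.1986, 0.0772]
tool_rot: [-2.503, -1.898, 0.001]
ft_force: [0.3, 0.3, 1.0]
grip_width: 0.485
```

```bash
python3 - <<'E'
from h import *
hd()
E
```

```text
t 29.85 pos [0.5691 0.1986 0.0772] rot [-2.503e+00 -1.898e+00  1.000e-03] F [0.3 0.3 1. ] T [-0.15  0.27 -0.11] w 0.485 q [-0.82  0.35  0.53  1.75 -0.19  1.1  -0.5 ]
heading -15.666293339729227
```

Call:
arm_command:
  motion:
    - [[0,0,0],[0,0,0],0.2]
    - [[0,0,0],[0,0,0],0.2]
    - [[0,0,0],[0,0,-6.67],0.2]
    - [[0,0,0],[0,0,-6.67],0]
    - [[0,0,0],[0,0,-6.67],0]
    - [[0,0,-20],[0,0,-6.67],0]
    - [[0,0,-40],[0,0,-6.67],0]
    - [[0,0,-40],[0,0,-6.67],0]

```text
time: 30.52
position: [0.5681, 0.1978, 0.1767]
tool_rot: [-1.696, -2.642, 0.006]
ft_force: [1.3, 0.5, 0.3]
grip_width: 0.969
```

Call:
arm_command:
  motion:
    - [[0,0,-41],[0,0,0],0]
    - [[0,0,-41],[0,0,0],0]
    - [[-28,-25,-30],[0,0,3],0]
    - [[-28,-25,0],[0,0,3],0]
    - [[-28,-25,0],[0,0,3],0]
    - [[-28,-25,0],[0,0,3],0]
    - [[-28,-10,0],[0,0,3],0]
    - [[-28,0,0],[0,0,3],0]

```text
time: 31.18
position: [0.514, 0.0051, 0.2858]
tool_rot: [-2.101, -2.335, -0.003]
ft_force: [0.5, 1.2, -0.2]
grip_width: 1.003
```

```bash
python3 - <<'E'
from h import *
hd()
for n in ('top','scene'):
    im,d=optics.get_image(n); cv2.imwrite(f'pics/{n}7.png',im)
E
```

```text
t 31.18 pos [0.514  0.0051 0.2858] rot [-2.101 -2.335 -0.003] F [ 0.5  1.2 -0.2] T [-0.08 -0.03 -0.02] w 1.003 q [-0.64 -0.02  0.58  1.68  0.01  1.47  0.04]
heading 6.059779723601002
```

View pics/top7.png

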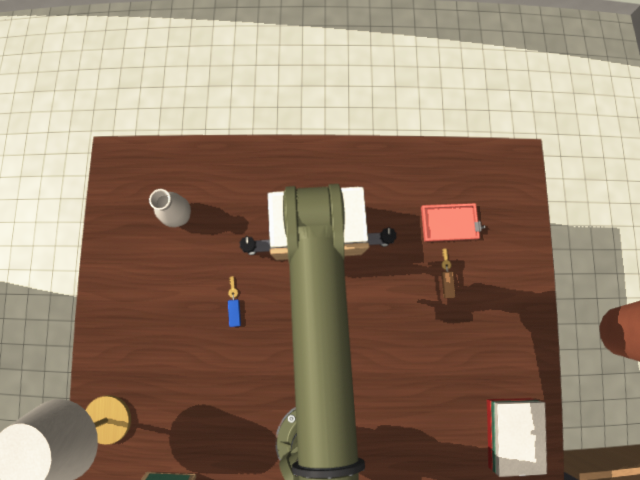

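View pics/scene7.png

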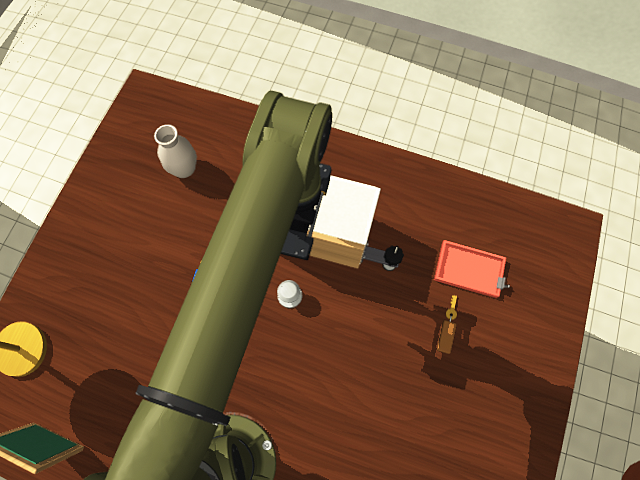

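```bash
python3 - <<'E'
from h import *
v=[]
for i in range(8):
    im,d=optics.get_image('top'); v.append([kest('top',d,CL),kest('top',d,CR)])
print(np.mean(v,0),np.std(v,0))
ims=[]
for f,c in (('top4',(.5695,.199)),('top7',(.5695,.199)),('top7',(.598,-.208))):
    im=cv2.imread(f'pics/{f}.png'); p=w2p('top',[*c,.095])[0].astype(int)
    ims.append(cv2.resize(im[p[1]-15:p[1]+15,p[0]-15:p[0]+15],(240,240),interpolation=cv2.INTER_NEAREST))
cv2.imwrite('pics/kn4.png',np.hstack(ims))
# flap geometry
d=np.load('pics/top0.npy');W=cloud('top',d)
E
```

```text
[91.98047655 91.68299118] [0.2630688  0.19302501]
```

View pics/kn4.png

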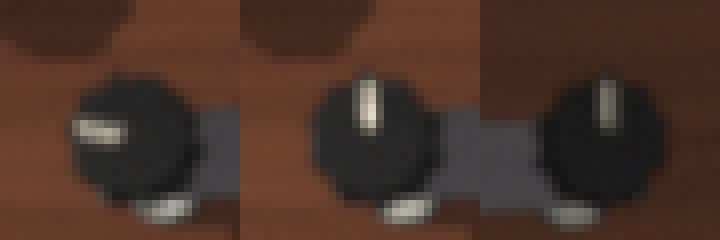

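```bash
python3 - <<'E'
from h import *
def ptr(f,n,c,h):
    im=cv2.imread(f'pics/{f}.png').astype(float); k,d,Rm,t=K(n)
    p=w2p(n,[*c,h])[0]
    v,u=np.mgrid[int(p[1])-13:int(p[1])+14,int(p[0])-13:int(p[0])+14]
    nn=cv2.undistortPoints(np.stack([u,v],-1).reshape(-1,1,2).astype(float),k,d).reshape(-1,2)
    ray=np.c_[nn,np.ones(len(nn))]@Rm; o=-t@Rm; s=(h-o[2])/ray[:,2]; P=o+ray*s[:,None]
    off=P[:,:2]-c; b=im[v.ravel(),u.ravel()].mean(1); r=np.hypot(*off.T)
    bl=np.median(b[r<.018]); w=np.clip(b-bl-25,0,None)*(r<.0205)
    m=(off*w[:,None]).sum(0)/w.sum(); C=((off-m).T*w)@(off-m)/w.sum(); e=np.linalg.eigh(C)[1][:,1]; e*=np.sign(e@m)
    dark=(b<bl+15)&(r<.024)
    print(f,np.degrees(np.arctan2(e[1],e[0])).round(1),'centroid',m.round(4),'ang',np.degrees(np.arctan2(m[1],m[0])).round(1))
ptr('top0','top',CL,.0965);ptr('top0','top',CR,.0965)
ptr('scene0','scene',CL+[.003,0],.0965);ptr('scene0','scene',CR+[.003,0],.0965)
ptr('top4','top',CL,.094);ptr('scene4','scene',CL+[.003,0],.094)
ptr('top5','top',CR,.0936);ptr('scene5','scene',CR+[.003,0],.0936)
ptr('top6','top',CR,.092);ptr('scene6','scene',CR+[.003,0],.092)
ptr('scene7','scene',CR+[.003,0],.092)
ptr('top7','top',CL,.092);ptr('top7','top',CR,.092)
E
```

```text
top0 -155.1 centroid [-0.0119 -0.0041] ang -161.0
top0 -164.2 centroid [-0.0117 -0.0039] ang -161.4
scene0 -155.3 centroid [-0.0089 -0.003 ] ang -161.3
scene0 -163.0 centroid [-0.0094 -0.0038] ang -158.1
top4 80.9 centroid [-0.0007  0.0119] ang 93.1
scene4 83.2 centroid [0.0016 0.0127] ang 82.8
top5 78.8 centroid [0.0013 0.01  ] ang 82.4
scene5 74.2 centroid [0.0042 0.0101] ang 67.3
top6 -1.0 centroid [ 0.0102 -0.0009] ang -5.3
scene6 -0.6 centroid [ 0.0132 -0.0011] ang -4.8
scene7 -0.7 centroid [ 0.0132 -0.0011] ang -4.8
top7 4.2 centroid [0.009  0.0017] ang 10.9
top7 -1.2 centroid [ 0.0103 -0.0009] ang -5.3
```

Left is right at the edge: top at 91.98 mm, pointer 4.2° against the cabinet's 4.0° axis. I'll add about 7° so it surely touches.

```bash
python3 - <<'E'
from h import *
plan([.5695,.199,.285],tooldown(np.radians(12)))
E
```

```text
5
[[[36.7, 15.0, -0.0], [-0.01, 0.0, -1.13], 0.0], [[36.4, 15.7, -0.0], [-0.01, 0.0, -1.13], 0.0], [[36.1, 16.4, -0.0], [-0.01, 0.0, -1.13], 0.0], [[35.7, 17.1, -0.0], [-0.01, 0.0, -1.13], 0.0], [[35.4, 17.8, -0.0], [-0.01, 0.0, -1.13], 0.0]]
```

Call:
arm_command:
  motion:
    - [[36.7,15,0],[0,0,-1.1],0]
    - [[36.4,15.7,0],[0,0,-1.1],0]
    - [[36,16.4,0],[0,0,-1.1],0]
    - [[35.7,17,0],[0,0,-1.1],0]
    - [[35.4,17.8,0],[0,0,-1.1],0]
    - [[0,0,40],[0,0,0],0]
    - [[0,0,40],[0,0,0],0]
    - [[0,0,0],[0,0,0],0]

```text
time: 32.35
position: [0.5646, 0.1975, 0.1963]
tool_rot: [-1.976, -2.434, 0.022]
ft_force: [-1.3, -1.3, -1.7]
grip_width: 0.997
```

```bash
python3 - <<'E'
from h import *
hd()
plan([.5695,.199,.078],tooldown(np.radians(12)))
E
```

```text
t 32.35 pos [0.5646 0.1975 0.1963] rot [-1.976 -2.434  0.022] F [-1.3 -1.3 -1.7] T [-0.16  0.14 -0.02] w 0.997 q [-0.76  0.24  0.45  1.61 -0.1   1.33 -0.09]
heading 11.867555336221947
3
[[[0.3, 2.3, 39.4], [-0.28, 0.08, -0.04], 0.0], [[0.3, 2.1, 39.4], [-0.28, 0.08, -0.04], 0.0], [[0.2, 1.9, 39.4], [-0.28, 0.08, -0.04], 0.0]]
```

Call:
arm_command:
  motion:
    - [[0,1,39],[0,0,0],0]
    - [[0,1,39],[0,0,0],0.2]
    - [[0,1,38],[0,0,0],0.36]
    - [[0,0,0],[0,0,0],0.36]
    - [[0,0,0],[0,0,0],0.36]
    - [[0,0,0],[0,0,0],0.36]

```text
time: 32.85
position: [0.5748, 0.1987, 0.0924]
tool_rot: [1.983, 2.435, 0.006]
ft_force: [-0.4, 0.1, 1.3]
grip_width: 0.71
```

```bash
python3 - <<'E'
from h import *
hd()
plan([.5695,.199,.078],tooldown(np.radians(12)))
E
```

```text
t 32.85 pos [0.5748 0.1987 0.0924] rot [1.983 2.435 0.006] F [-0.4  0.1  1.3] T [-0.07 -0.03 -0.  ] w 0.71 q [-0.74  0.33  0.44  1.72 -0.15  1.12 -0.05]
heading 11.684418841133107
1
[[[1.3, -5.2, 14.4], [0.22, -0.05, -0.32], 0.0]]
```

Call:
arm_command:
  motion:
    - [[1,-4,13],[0,0,0],0.36]
    - [[0,0,0],[0,0,0],0.36]
    - [[0,0,0],[0,0,0],0.36]
    - [[0,0,0],[0,0,0],0.36]

```text
time: 33.18
position: [0.5702, 0.1989, 0.0787]
tool_rot: [1.983, 2.435, 0.005]
ft_force: [0.2, -0.4, -0.6]
grip_width: 0.644
```

```bash
python3 - <<'E'
from h import *
hd()
plan([.5695,.199,.078],tooldown(np.radians(12)))
E
```

```text
t 33.18 pos [0.5702 0.1989 0.0787] rot [1.983 2.435 0.005] F [ 0.2 -0.4 -0.6] T [-0.09  0.03  0.03] w 0.644 q [-0.74  0.33  0.44  1.74 -0.16  1.1  -0.05]
heading 11.697349965247055
1
[[[0.2, -0.7, 0.7], [0.2, -0.06, -0.3], 0.0]]
```

Call:
arm_command:
  motion:
    - [[0,-0.5,0],[0,0,0],1]
    - [[0,0,0],[0,0,0],1]
    - [[0,0,0],[0,0,0],1]
    - [[0,0,0],[0,0,0],1]
    - [[0,0,0],[0,0,0],1]
    - [[0,0,0],[0,0,4.5],1]
    - [[0,0,0],[0,0,4.5],1]
    - [[0,0,0],[0,0,0],1]

```text
time: 33.85
position: [0.5692, 0.1985, 0.0768]
tool_rot: [2.17, 2.27, 0.003]
ft_force: [2.2, 0.8, 2.4]
grip_width: 0.482
```

```bash
python3 - <<'E'
from h import *
hd()
E
```

```text
t 33.85 pos [0.5692 0.1985 0.0768] rot [2.17  2.27  0.003] F [2.2 0.8 2.4] T [ 0.04 -0.48 -0.08] w 0.482 q [-0.76  0.34  0.46  1.75 -0.17  1.09 -0.2 ]
heading 2.5779934088853835
```

Call:
arm_command:
  motion:
    - [[0,0,0],[0,0,0],0.2]
    - [[0,0,0],[0,0,0],0.2]
    - [[0,0,0],[0,0,0],0]
    - [[0,0,0],[0,0,0],0]
    - [[0,0,0],[0,0,0],0]
    - [[0,0,-20],[0,0,0],0]
    - [[0,0,-40],[0,0,0],0]
    - [[0,0,-40],[0,0,0],0]

```text
time: 34.52
position: [0.5665, 0.1975, 0.1754]
tool_rot: [-2.167, -2.272, 0.008]
ft_force: [1.3, 0.8, 0.4]
grip_width: 0.965
```

Call:
arm_command:
  motion:
    - [[0,0,-41],[0,0,0],0]
    - [[0,0,-41],[0,0,0],0]
    - [[-30,-20,-30],[0,0,0],0]
    - [[-35,-20,0],[0,0,0],0]
    - [[-35,-20,0],[0,0,0],0]
    - [[-35,-20,0],[0,0,0],0]
    - [[-35,-10,0],[0,0,0],0]
    - [[-30,0,0],[0,0,0],0]

```text
time: 35.18
position: [0.4876, -0.0049, 0.2851]
tool_rot: [-2.168, -2.272, -0.002]
ft_force: [0.2, 0.4, -0.2]
grip_width: 0.998
```

```bash
python3 - <<'E'
from h import *
hd()
v=[]
for i in range(6):
    im,d=optics.get_image('top'); v.append([kest('top',d,CL),kest('top',d,CR)])
print(np.mean(v,0),np.std(v,0)); cv2.imwrite('pics/top8.png',im)
ims=[]
for f,c in (('top8',(.5695,.199)),('top8',(.598,-.208))):
    im=cv2.imread(f'pics/{f}.png'); p=w2p('top',[*c,.095])[0].astype(int)
    ims.append(cv2.resize(im[p[1]-15:p[1]+15,p[0]-15:p[0]+15],(240,240),interpolation=cv2.INTER_NEAREST))
cv2.imwrite('pics/kn5.png',np.hstack(ims))
# flap edge geometry from initial clouds
for n in ('top','scene'):
    W=cloud(n,np.load(f'pics/{n}0.npy'));ru=Ru(YAW).as_matrix()
    off=np.array([.585+(0 if n=='top' else .003),-.0045,0]); U=(W-off)@ru  # unit axes rel. knob midpoint
    m=(abs(U[...,1])<.12)&(U[...,0]>-.12)&(U[...,0]<.0)&(W[...,2]>.05)
    P=U[m]
    for a,b in ((.06,.1),(.1,.14),(.14,.17),(.19,.205),(.205,.212),(.212,.23)):
        q=P[(P[:,2]>a)&(P[:,2]<b)]; print(n,a,b,len(q),np.percentile(q[:,0],[2,25,50,75,98]).round(4), np.median(q[:,2]).round(4))
E
```

```text
t 35.18 pos [ 0.4876 -0.0049  0.2851] rot [-2.168e+00 -2.272e+00 -2.000e-03] F [ 0.2  0.4 -0.2] T [-0.09 -0.01 -0.02] w 0.998 q [-0.68 -0.09  0.6   1.74  0.05  1.48 -0.04]
heading 2.6746568722450244
[91.62088006 91.88798551] [0.22714107 0.28048984]
top 0.06 0.1 115 [-0.0496 -0.049  -0.0484 -0.0478 -0.0158] 0.0796
top 0.1 0.14 129 [-0.052  -0.0514 -0.0509 -0.0501 -0.0232] 0.1206
top 0.14 0.17 104 [-0.054  -0.0534 -0.0529 -0.0522 -0.0285] 0.1561
top 0.19 0.205 66 [-0.0561 -0.0557 -0.0554 -0.055  -0.0067] 0.1965
top 0.205 0.212 29 [-0.0564 -0.0562 -0.0561 -0.0559 -0.0536] 0.2086
top 0.212 0.23 514 [-0.0568 -0.0539 -0.0502 -0.0465 -0.0429] 0.2188
scene 0.06 0.1 357 [-0.0488 -0.0477 -0.0471 -0.0464 -0.0452] 0.0794
scene 0.1 0.14 401 [-0.0513 -0.0503 -0.0496 -0.0489 -0.0479] 0.1205
scene 0.14 0.17 318 [-0.0534 -0.0522 -0.0516 -0.051  -0.0503] 0.1554
scene 0.19 0.205 220 [-0.0553 -0.0546 -0.0542 -0.0536 -0.0027] 0.196
scene 0.205 0.212 76 [-0.0563 -0.0554 -0.0551 -0.0546 -0.0538] 0.2081
scene 0.212 0.23 720 [-0.0564 -0.054  -0.0504 -0.0464 -0.0423] 0.22
```

View pics/kn5.png

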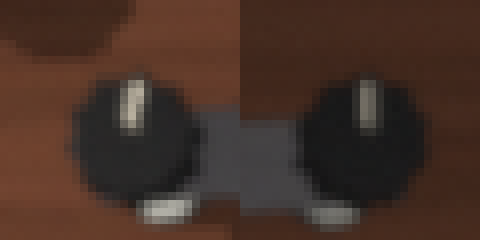

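Both feet are set. By the depth maps their knob tops are at 91.6 mm and 91.9 mm; the pointers put them about 0.1 rad past the touch. The flap is about 0.06 rad ajar, so I'll hook it from behind with closed fingers.

```bash
cat >> h.py <<'E'
H=np.array([.5521,-.0067]); XU=np.array([np.cos(YAW),np.sin(YAW)]); YU=np.array([-XU[1],XU[0]])
def U(u,v,z): return np.array([*(H+u*XU+v*YU),z])
def inU(p): d=np.asarray(p)[:2]-H; return np.array([d@XU,d@YU,p[2]])
E
python3 - <<'E'
from h import *
plan(U(.018,0,.285),tooldown(YAW),claw=1)
E
```

```text
2
[[[-4.2, 40.0, -0.2], [-0.02, -0.01, -0.6], 1], [[-4.6, 40.0, -0.2], [-0.02, -0.01, -0.6], 1]]
```

Call:
arm_command:
  motion:
    - [[-4,40,0],[0,0,-0.6],1]
    - [[-4,40,0],[0,0,-0.6],1]
    - [[0,0,0],[0,0,0],1]
    - [[0,0,0],[0,0,0],1]
    - [[0,0,0],[0,0,0],1]
    - [[0,0,0],[0,0,0],1]
    - [[0,0,0],[0,0,0],1]
    - [[0,0,0],[0,0,0],1]

```text
time: 36.15
position: [0.5696, -0.0061, 0.286]
tool_rot: [2.144, 2.296, 0.004]
ft_force: [-0.5, -0.6, 1.1]
grip_width: 0.48
```

Call:
arm_command:
  motion:
    - [[0,0,0],[0,0,0],1]
    - [[0,0,0],[0,0,0],1]
    - [[0,0,0],[0,0,0],1]
    - [[0,0,0],[0,0,0],1]
    - [[0,0,0],[0,0,0],1]
    - [[0,0,0],[0,0,0],1]
    - [[0,0,0],[0,0,0],1]
    - [[0,0,0],[0,0,0],1]

```text
time: 36.82
position: [0.5701, -0.0062, 0.2847]
tool_rot: [-2.145, -2.296, 0.0]
ft_force: [-0.4, -0.2, -0.7]
grip_width: 0.008
```

```bash
python3 - <<'E'
from h import *
s=st(); print(inU(s['position']))
plan(U(.018,0,.216),tooldown(YAW),claw=1)
E
```

```text
t 36.82 pos [ 0.5701 -0.0062  0.2847] rot [-2.145 -2.296  0.   ] F [-0.4 -0.2 -0.7] T [-0.14  0.05  0.01] w 0.008 q [-0.64  0.14  0.68  1.56 -0.09  1.48  0.11]
[ 0.01801911 -0.00075477  0.28474921]
2
[[[0.4, -0.0, 34.4], [-0.0, 0.0, -0.06], 1], [[0.4, -0.0, 34.4], [-0.0, 0.0, -0.06], 1]]
```

Call:
arm_command:
  motion:
    - [[0,0,34],[0,0,0],1]
    - [[0,0,32],[0,0,0],1]
    - [[0,0,2],[0,0,0],1]
    - [[0,0,0],[0,0,0],1]
    - [[0,0,0],[0,0,0],1]

```text
time: 37.23
position: [0.5709, -0.0062, 0.2182]
tool_rot: [2.144, 2.295, 0.002]
ft_force: [0.4, 0.3, 0.8]
grip_width: 0.006
```

```bash
python3 - <<'E'
from h import *
s=st(); print(inU(s['position']))
for n in ('scene',):
    im,d=optics.get_image(n); cv2.imwrite(f'pics/{n}9.png',im[100:300,180:440].repeat(3,0).repeat(3,1))
E
```

```text
t 37.23 pos [ 0.5709 -0.0062  0.2182] rot [2.144e+00 2.295e+00 2.000e-03] F [0.4 0.3 0.8] T [-0.09  0.01  0.02] w 0.006 q [-0.63  0.16  0.67  1.66 -0.1   1.35  0.12]
[ 0.01875492 -0.00080806  0.21822341]
```

View pics/scene9.png

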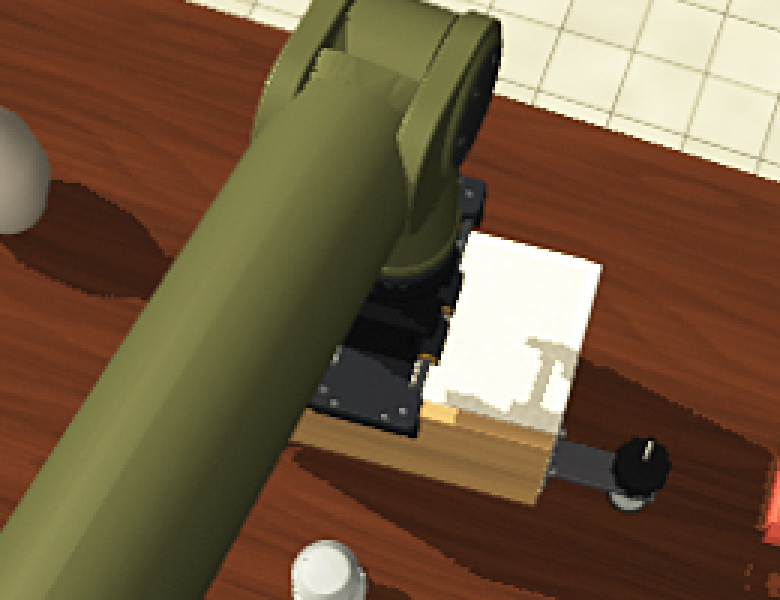

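Call:
arm_command:
  motion:
    - [[0,-7,2.5],[0,0,0],1]
    - [[0,-7,2],[0,0,0],1]
    - [[0,-12,1.5],[0,0,0],1]
    - [[0,-12,2],[0,0,0],1]
    - [[0,-10,2.5],[0,0,0],1]
    - [[0,-10,3],[0,0,0],1]
    - [[0,0,0],[0,0,0],1]

```text
time: 37.87
position: [0.5103, -0.0103, 0.2035]
tool_rot: [-2.144, -2.294, -0.001]
ft_force: [0.4, 0.5, 0.2]
grip_width: 0.002
```

```bash
python3 - <<'E'
from h import *
s=st(); print(inU(s['position']))
E
```

```text
t 37.87 pos [ 0.5103 -0.0103  0.2035] rot [-2.144e+00 -2.294e+00 -1.000e-03] F [0.4 0.5 0.2] T [-0.13 -0.02 -0.03] w 0.002 q [-0.68  0.01  0.66  1.82 -0.01  1.31  0.05]
[-0.04191596 -0.00071289  0.20353518]
```

Call:
arm_command:
  motion:
    - [[0,-10,4.5],[0,0,0],1]
    - [[0,-10,5],[0,0,0],1]
    - [[0,-10,6],[0,0,0],1]
    - [[0,-10,7],[0,0,0],1]
    - [[0,0,0],[0,0,0],1]

```text
time: 38.28
position: [0.4706, -0.0129, 0.1802]
tool_rot: [-2.143, -2.294, 0.001]
ft_force: [-0.6, -0.4, 0.4]
grip_width: 0.002
```

```bash
python3 - <<'E'
from h import *
s=st(); print(inU(s['position']))
for n in ('scene','top'):
    im,d=optics.get_image(n); cv2.imwrite(f'pics/{n}10.png',im)
E
```

```text
t 38.28 pos [ 0.4706 -0.0129  0.1802] rot [-2.143e+00 -2.294e+00  1.000e-03] F [-0.6 -0.4  0.4] T [-0.09  0.1  -0.05] w 0.002 q [-0.69 -0.08  0.64  1.94  0.05  1.27  0.  ]
[-0.08172659 -0.00054356  0.18021867]
```

View pics/scene10.png

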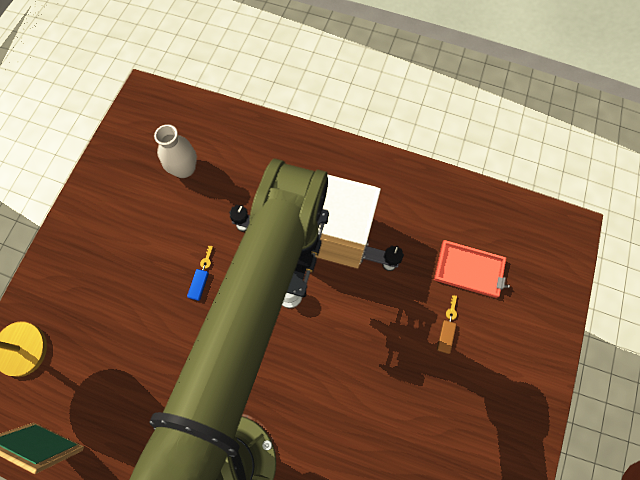

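```bash
python3 - <<'E'
from h import *
for n in ('scene','top'):
    im,d=optics.get_image(n); W=cloud(n,d)
    Q=np.stack([(W[...,0]-H[0]-(0.001 if n=='top' else .004))*XU[0]+(W[...,1]-H[1])*XU[1],(W[...,0]-H[0])*YU[0]+(W[...,1]-H[1])*YU[1],W[...,2]],-1)
    for vr in ((-.125,-.09),(-.09,-.05),(.09,.125)):
        m=(Q[...,1]>vr[0])&(Q[...,1]<vr[1])&(Q[...,0]<.03)&(Q[...,0]>-.2)&(Q[...,2]>.03)
        q=Q[m]; 
        for a,b in ((.06,.1),(.1,.15),(.15,.19),(.19,.21),(.212,.24)):
            s=q[(q[:,2]>a)&(q[:,2]<b)]
            if len(s)>3: print(n,vr,a,b,len(s),np.percentile(s[:,0],[5,50,95]).round(4),s[:,2].mean().round(4))
im=cv2.imread('pics/top10.png'); cv2.imwrite('pics/top10z.png',im[150:330,200:440].repeat(3,0).repeat(3,1))
E
```

```text
scene (-0.125, -0.09) 0.06 0.1 53 [-0.0166 -0.0151 -0.0137] 0.0807
scene (-0.125, -0.09) 0.1 0.15 73 [-0.0192 -0.0178 -0.0164] 0.1249
scene (-0.125, -0.09) 0.15 0.19 234 [-0.0215  0.0098  0.0286] 0.1816
scene (-0.125, -0.09) 0.19 0.21 42 [-0.0236 -0.0224  0.022 ] 0.1985
scene (-0.125, -0.09) 0.212 0.24 109 [-0.0238 -0.0181 -0.0109] 0.2195
scene (-0.09, -0.05) 0.06 0.1 64 [-0.0165 -0.0148 -0.0136] 0.0789
scene (-0.09, -0.05) 0.1 0.15 86 [-0.0195 -0.0179 -0.0165] 0.1259
scene (-0.09, -0.05) 0.15 0.19 264 [-0.0215  0.0102  0.0276] 0.1815
scene (-0.09, -0.05) 0.19 0.21 44 [-0.0233 -0.0222  0.0168] 0.1983
scene (-0.09, -0.05) 0.212 0.24 121 [-0.0238 -0.018  -0.0111] 0.2199
top (-0.125, -0.09) 0.06 0.1 14 [-0.0175 -0.0161 -0.0036] 0.0779
top (-0.125, -0.09) 0.1 0.15 25 [-0.02   -0.0185  0.0084] 0.1215
top (-0.125, -0.09) 0.15 0.19 180 [-0.0217  0.0111  0.0279] 0.1814
top (-0.125, -0.09) 0.19 0.21 13 [-0.0241 -0.0238 -0.0128] 0.2015
top (-0.125, -0.09) 0.212 0.24 73 [-0.024  -0.0179 -0.0117] 0.2188
top (-0.09, -0.05) 0.15 0.19 22 [-0.      0.0124  0.0278] 0.183
top (-0.09, -0.05) 0.19 0.21 4 [-0.0233 -0.004   0.0218] 0.1926
top (-0.09, -0.05) 0.212 0.24 21 [-0.0245 -0.0194 -0.0118] 0.2191
top (0.09, 0.125) 0.06 0.1 20 [-0.0174 -0.0161  0.0163] 0.0774
top (0.09, 0.125) 0.1 0.15 24 [-0.0202 -0.0189  0.009 ] 0.1227
top (0.09, 0.125) 0.15 0.19 178 [-0.022   0.0109  0.0283] 0.1815
top (0.09, 0.125) 0.19 0.21 11 [-0.0244 -0.0235 -0.0006] 0.1984
top (0.09, 0.125) 0.212 0.24 78 [-0.0244 -0.0182 -0.0121] 0.2187
```

View pics/top10z.png

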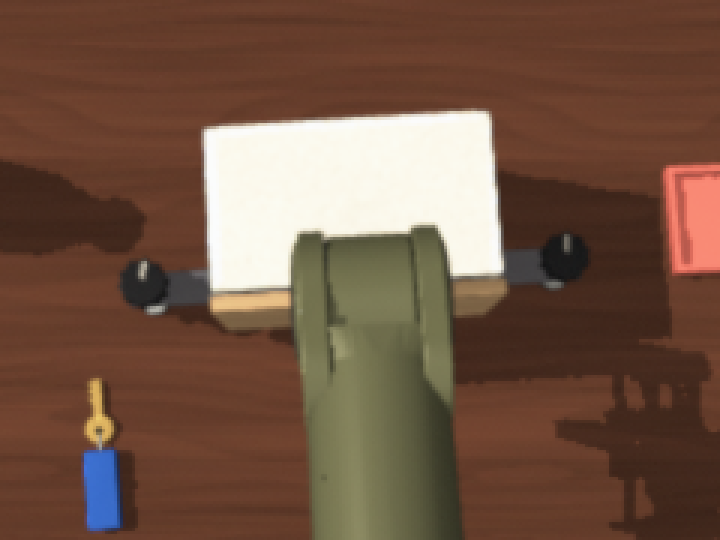

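```bash
python3 - <<'E'
from h import *
im=cv2.imread('pics/scene10.png'); cv2.imwrite('pics/scene10z.png',cv2.resize(im[190:320,240:400],None,fx=4.6,fy=4.6))
print(w2p('scene',[[.4706,-.0129,.166],[.4706,-.0129,.18],[.4706,-.0129,.23]]))
E
```

```text
[[300.66774897 267.63387475]
 [300.47475078 265.9132841 ]
 [299.74559682 259.40972925]]
```

View pics/scene10z.png

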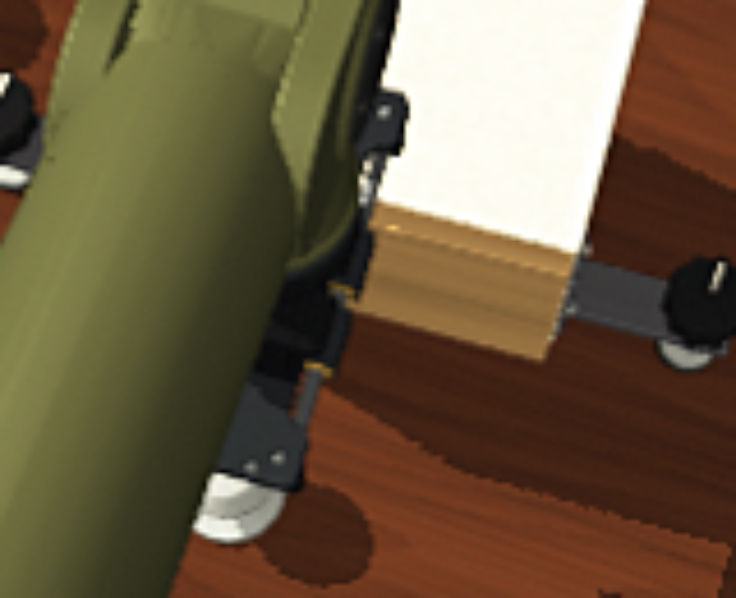

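Call:
arm_command:
  motion:
    - [[0,0,-40],[0,0,0],1]
    - [[0,0,-40],[0,0,0],1]
    - [[0,35,0],[0,0,0],1]
    - [[0,35,0],[0,0,0],1]
    - [[0,30,0],[0,0,0],1]
    - [[0,0,20],[0,0,0],1]
    - [[0,0,20],[0,0,0],1]
    - [[0,0,0],[0,0,0],1]

```text
time: 39.15
position: [0.571, -0.0058, 0.217]
tool_rot: [-2.142, -2.294, 0.01]
ft_force: [-1.0, 0.6, -0.4]
grip_width: 0.005
```

```bash
python3 - <<'E'
from h import *
s=st(); print(inU(s['position']))
for n in ('scene','top'):
    im,d=optics.get_image(n); cv2.imwrite(f'pics/{n}11.png',im)
im=cv2.imread('pics/scene11.png'); cv2.imwrite('pics/scene11z.png',cv2.resize(im[130:290,220:400],None,fx=4,fy=3.7))
plan(U(.022,0,.206),tooldown(YAW),claw=1)
E
```

```text
t 39.15 pos [ 0.571  -0.0058  0.217 ] rot [-2.142 -2.294  0.01 ] F [-1.   0.6 -0.4] T [-0.15  0.14  0.02] w 0.005 q [-0.65  0.17  0.69  1.66 -0.11  1.35  0.13]
[ 0.01887748 -0.00045925  0.21700895]
1
[[[0.7, 1.8, 14.8], [-0.05, 0.04, -0.1], 1]]
```

View pics/scene11z.png

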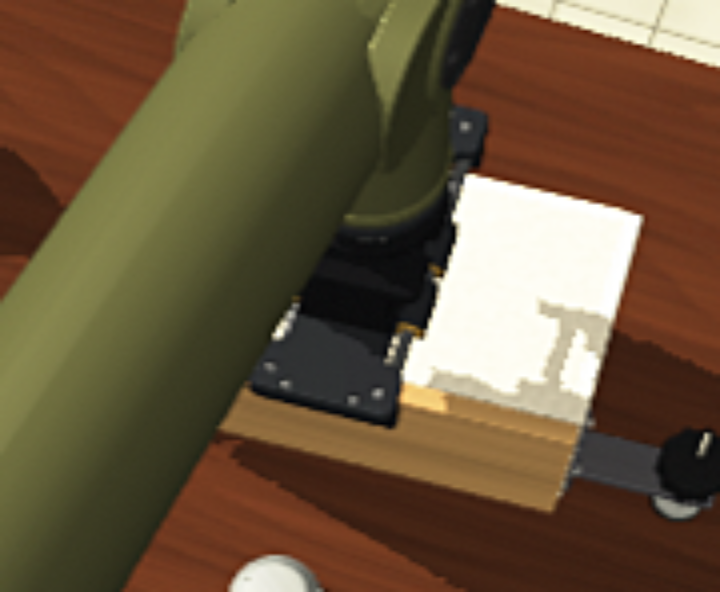

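Call:
arm_command:
  motion:
    - [[0,0,12],[0,0,0],1]
    - [[0,0,0],[0,0,0],1]
    - [[0,0,0],[0,0,0],1]
    - [[0,-10,0],[0,0,0],1]
    - [[0,-5,0],[0,0,0],1]
    - [[0,0,0],[0,0,0],1]

```text
time: 39.75
position: [0.5567, -0.0072, 0.2096]
tool_rot: [-2.145, -2.295, -0.002]
ft_force: [0.8, 0.5, 0.2]
grip_width: 0.003
```

Call:
arm_command:
  motion:
    - [[0,-5,0],[0,0,0],1]

```text
time: 39.83
position: [0.5528, -0.0071, 0.2095]
tool_rot: [2.144, 2.295, 0.003]
ft_force: [0.1, 0.5, 0.0]
grip_width: 0.006
```

Call:
arm_command:
  motion:
    - [[0,-5,0],[0,0,0],1]

```text
time: 39.92
position: [0.5472, -0.0077, 0.2091]
tool_rot: [2.144, 2.295, 0.001]
ft_force: [0.7, -1.0, 1.0]
grip_width: 0.004
```

Call:
arm_command:
  motion:
    - [[0,-5,0],[0,0,0],1]

```text
time: 40.0
position: [0.5419, -0.0081, 0.209]
tool_rot: [2.145, 2.295, 0.0]
ft_force: [0.2, 0.2, -0.1]
grip_width: 0.003
```

```bash
python3 - <<'E'
from h import *
s=st(); print(inU(s['position']))
for n in ('scene','top'):
    im,d=optics.get_image(n); cv2.imwrite(f'pics/{n}12.png',im)
im=cv2.imread('pics/scene12.png'); cv2.imwrite('pics/scene12z.png',cv2.resize(im[130:290,220:400],None,fx=4,fy=3.7))
E
```

```text
t 40.0 pos [ 0.5419 -0.0081  0.209 ] rot [2.145 2.295 0.   ] F [ 0.2  0.2 -0.1] T [-0.07  0.03 -0.05] w 0.003 q [-0.67  0.1   0.69  1.74 -0.06  1.32  0.09]
[-0.01025223 -0.00065037  0.20899291]
```

View pics/scene12z.png

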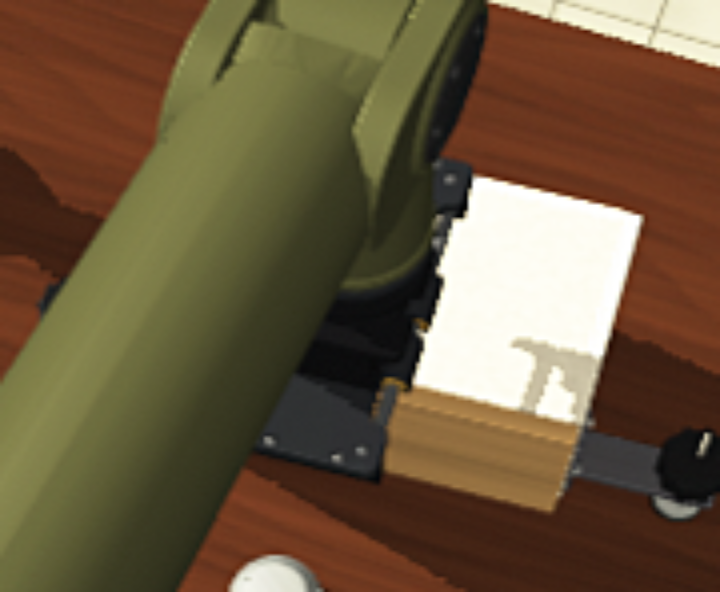

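```bash
cat >> h.py <<'E'
def flap(n):
    im,d=optics.get_image(n); W=cloud(n,d); ox=.001 if n=='top' else .004
    q=np.stack([(W[...,0]-H[0]-ox)*XU[0]+(W[...,1]-H[1])*XU[1],(W[...,0]-H[0])*YU[0]+(W[...,1]-H[1])*YU[1],W[...,2]],-1).reshape(-1,3)
    q=q[np.isfinite(q[:,0])]
    for vr in ((-.125,-.085),(.085,.125)):
        s=q[(q[:,1]>vr[0])&(q[:,1]<vr[1])&(q[:,0]<-.005)&(q[:,0]>-.17)&(q[:,2]>.06)&(q[:,2]<.235)]
        for a in np.arange(.06,.23,.02):
            k=s[(s[:,2]>a)&(s[:,2]<a+.02)]
            if len(k)>5: print(n,vr,round(a+.01,2),len(k),np.percentile(k[:,0],[5,50,95]).round(4))
    return im
E
python3 - <<'E'
from h import *
flap('scene')
E
```

```text
scene (-0.125, -0.085) 0.07 29 [-0.0156 -0.0144 -0.0133]
scene (-0.125, -0.085) 0.09 32 [-0.0167 -0.0156 -0.0147]
scene (-0.125, -0.085) 0.11 33 [-0.0173 -0.0167 -0.0157]
scene (-0.125, -0.085) 0.13 37 [-0.0189 -0.018  -0.0171]
scene (-0.125, -0.085) 0.15 34 [-0.0203 -0.0192 -0.0183]
scene (-0.125, -0.085) 0.17 38 [-0.0217 -0.0207 -0.0197]
scene (-0.125, -0.085) 0.19 44 [-0.0232 -0.0219 -0.0212]
scene (-0.125, -0.085) 0.21 88 [-0.0238 -0.0218 -0.0105]
scene (-0.125, -0.085) 0.23 60 [-0.0239 -0.0175 -0.0115]
```

Call:
arm_command:
  motion:
    - [[0,0,4],[0,0,0],1]
    - [[0,0,0],[0,0,0],1]

```text
time: 40.32
position: [0.544, -0.0078, 0.2075]
tool_rot: [2.143, 2.294, 0.006]
ft_force: [-1.5, 0.8, 11.9]
grip_width: 0.009
```

Call:
arm_command:
  motion:
    - [[0,0,4],[0,0,0],1]
    - [[0,0,0],[0,0,0],1]

```text
time: 40.48
position: [0.547, -0.0076, 0.2074]
tool_rot: [2.14, 2.291, 0.016]
ft_force: [-2.6, 1.1, 27.3]
grip_width: 0.004
```

```bash
python3 - <<'E'
from h import *
s=st(); print(inU(s['position']))
im=flap('scene'); im,d=optics.get_image('top'); cv2.imwrite('pics/top13.png',im)
print(w2p('top',[s['position']]),w2p('scene',[s['position']]))
for n in('top','scene'):
  for x in models.search_frame(n,'flap')[:2]: print(x['conf'],c2w(n,x['location']))
cv2.imwrite('pics/top13z.png',im[150:330,200:440].repeat(3,0).repeat(3,1))
E
```

```text
t 40.48 pos [ 0.547  -0.0076  0.2074] rot [2.14  2.291 0.016] F [-2.6  1.1 27.3] T [0.08 0.67 0.01] w 0.004 q [-0.67  0.1   0.69  1.75 -0.07  1.31  0.1 ]
[-0.00519568 -0.00053696  0.20742863]
scene (-0.125, -0.085) 0.07 33 [-0.0146 -0.0135 -0.0127]
scene (-0.125, -0.085) 0.09 36 [-0.0151 -0.0143 -0.0132]
scene (-0.125, -0.085) 0.11 36 [-0.0163 -0.0153 -0.0141]
scene (-0.125, -0.085) 0.13 36 [-0.0171 -0.0161 -0.015 ]
scene (-0.125, -0.085) 0.15 43 [-0.0179 -0.0167 -0.0159]
scene (-0.125, -0.085) 0.17 38 [-0.0191 -0.0176 -0.0165]
scene (-0.125, -0.085) 0.19 46 [-0.0193 -0.0183 -0.0172]
scene (-0.125, -0.085) 0.21 91 [-0.0199 -0.0182 -0.0069]
scene (-0.125, -0.085) 0.23 61 [-0.0197 -0.0134 -0.0074]
[[319.07441262 243.78209645]] [[309.68087945 231.24761536]]
0.71 [0.53663374 0.06129735 0.20031358]
0.59 [ 0.54233437 -0.08634818  0.16211343]
```

View pics/top13z.png

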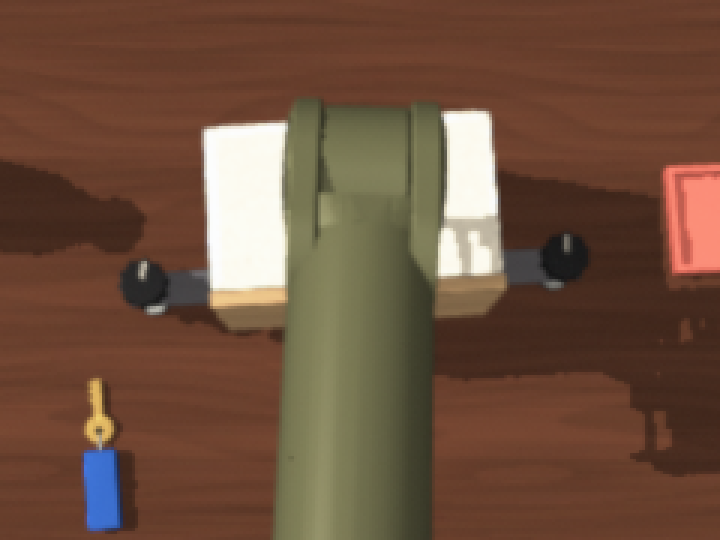

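Call:
arm_command:
  motion:
    - [[0,0,-20],[0,0,0],0.6]
    - [[0,0,-20],[0,0,0],0.6]
    - [[0,0,-10],[0,0,0],0.6]
    - [[0,0,0],[0,0,0],0.6]
    - [[0,0,0],[0,0,0],0.6]
    - [[0,0,0],[0,0,0],0.6]
    - [[0,0,0],[0,0,0],0.6]

```text
time: 41.27
position: [0.5415, -0.008, 0.2493]
tool_rot: [-2.144, -2.295, 0.003]
ft_force: [-0.1, -0.0, 1.0]
grip_width: 0.381
```

```bash
python3 - <<'E'
from h import *
s=st(); print(inU(s['position']))
plan(U(-.0155,0,.235),tooldown(YAW),claw=.6)
E
```

```text
t 41.27 pos [ 0.5415 -0.008   0.2493] rot [-2.144 -2.295  0.003] F [-0.1 -0.   1. ] T [-0.05  0.05 -0.04] w 0.381 q [-0.68  0.07  0.69  1.68 -0.05  1.4   0.08]
[-0.01070855 -0.0005736   0.24930963]
1
[[[0.6, -4.8, 14.3], [-0.13, 0.02, -0.1], 0.6]]
```

Call:
arm_command:
  motion:
    - [[0,-4,14],[0,0,0],0.6]
    - [[0,0,12],[0,0,0],0.6]
    - [[0,0,6],[0,0,0],0.6]
    - [[0,0,4],[0,0,0],0.6]
    - [[0,0,0],[0,0,0],0.6]

```text
time: 41.68
position: [0.5375, -0.0083, 0.2134]
tool_rot: [-2.144, -2.295, 0.003]
ft_force: [0.1, 0.1, 0.6]
grip_width: 0.401
```

```bash
python3 - <<'E'
from h import *
s=st(); print(inU(s['position']))
E
```

```text
t 41.68 pos [ 0.5375 -0.0083  0.2134] rot [-2.144 -2.295  0.003] F [0.1 0.1 0.6] T [-0.08  0.01  0.02] w 0.401 q [-0.68  0.08  0.69  1.75 -0.05  1.33  0.09]
[-0.01467988 -0.00060076  0.21343358]
```

Close on the flap edge.

Call:
arm_command:
  motion:
    - [[0,0,3],[0,0,0],1]
    - [[0,0,0],[0,0,0],1]
    - [[0,0,0],[0,0,0],1]
    - [[0,0,0],[0,0,0],1]
    - [[0,0,0],[0,0,0],1]
    - [[0,0,0],[0,0,0],1]
  force: 8

```text
time: 42.18
position: [0.5384, -0.0083, 0.2121]
tool_rot: [2.144, 2.295, 0.001]
ft_force: [0.4, -0.2, 0.3]
grip_width: 0.051
```

```bash
python3 - <<'E'
from h import *
s=st(); print(inU(s['position']))
E
```

```text
t 42.18 pos [ 0.5384 -0.0083  0.2121] rot [2.144e+00 2.295e+00 1.000e-03] F [ 0.4 -0.2  0.3] T [-0.12  0.07 -0.  ] w 0.051 q [-0.68  0.08  0.69  1.75 -0.05  1.33  0.09]
[-0.01379457 -0.00066234  0.21208898]
```

```bash
python3 - <<'E'
from h import *
for n in ('top','scene'):
    k,d,Rm,t=K(n); print(n,-t@Rm)
plan([.45,.15,.26],tooldown(YAW),claw=1)
E
```

```text
top [ 3.39784259e-01 -4.45773819e-04  1.34108068e+00]
scene [ 0.19512036 -0.15077021  1.22194194]
5
[[[32.8, -15.5, -9.6], [0.01, -0.0, -0.02], 1], [[32.8, -15.5, -9.6], [0.01, -0.0, -0.02], 1], [[32.8, -15.5, -9.6], [0.01, -0.0, -0.02], 1], [[32.8, -15.4, -9.6], [0.01, -0.0, -0.02], 1], [[32.8, -15.4, -9.6], [0.01, -0.0, -0.02], 1]]
```

Call:
arm_command:
  motion:
    - [[0,0,-40],[0,0,0],1]
    - [[33,-18,-5],[0,0,0],1]
    - [[33,-18,0],[0,0,0],1]
    - [[33,-18,0],[0,0,0],1]
    - [[33,-18,0],[0,0,0],1]
    - [[33,-10,0],[0,0,0],1]
    - [[0,0,35],[0,0,0],1]
    - [[0,0,35],[0,0,0],1]

```text
time: 42.85
position: [0.4459, 0.1542, 0.1881]
tool_rot: [2.137, 2.301, 0.01]
ft_force: [0.1, -1.2, -0.0]
grip_width: 0.006
```

Call:
arm_command:
  motion:
    - [[0,0,35],[0,0,0],1]
    - [[0,0,35],[0,0,0],1]
    - [[0,0,35],[0,0,0],1]
    - [[0,0,0],[0,0,0],1]
    - [[0,0,0],[0,0,0],1]

```text
time: 43.27
position: [0.4434, 0.1512, 0.0802]
tool_rot: [-2.142, -2.296, 0.005]
ft_force: [-0.3, 2.3, -0.8]
grip_width: 0.006
```

```bash
python3 - <<'E'
from h import *
st()
for n in ('scene','top'):
    im,d=optics.get_image(n); cv2.imwrite(f'pics/{n}14.png',im)
E
```

```text
t 43.27 pos [0.4434 0.1512 0.0802] rot [-2.142 -2.296  0.005] F [-0.3  2.3 -0.8] T [0.31 0.2  0.19] w 0.006 q [-0.86  0.04  0.49  2.06 -0.02  1.05 -0.29]
```

View pics/scene14.png

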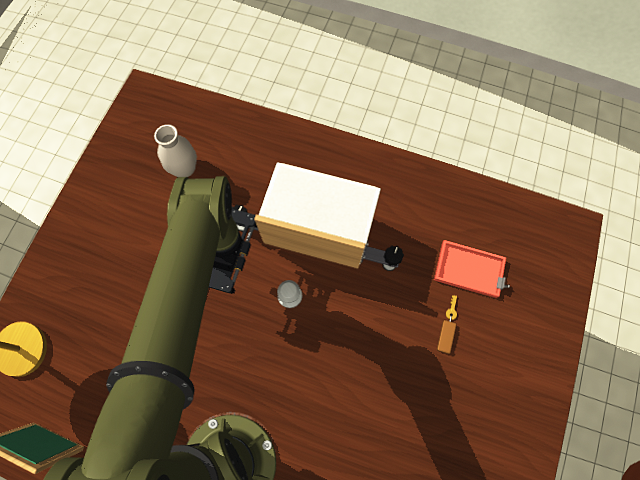

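Call:
arm_command:
  motion:
    - [[0,-20,0],[0,0,0],1]
    - [[0,0,10],[0,0,0],1]
    - [[0,0,10],[0,0,0],1]
    - [[0,0,0],[0,0,0],1]
    - [[0,0,0],[0,0,0],1]

```text
time: 43.78
position: [0.4257, 0.1487, 0.0616]
tool_rot: [2.146, 2.294, -0.001]
ft_force: [0.1, 0.5, 0.5]
grip_width: 0.003
```

Call:
arm_command:
  motion:
    - [[0,0,10],[0,0,0],1]
    - [[0,0,5],[0,0,0],1]
    - [[0,0,0],[0,0,0],1]

```text
time: 44.03
position: [0.4246, 0.1487, 0.0455]
tool_rot: [-2.145, -2.295, 0.004]
ft_force: [-0.2, 0.4, 0.4]
grip_width: 0.005
```

Call:
arm_command:
  motion:
    - [[0,0,5],[0,0,0],1]
    - [[0,0,0],[0,0,0],1]

```text
time: 44.2
position: [0.4249, 0.1491, 0.041]
tool_rot: [-2.145, -2.295, 0.002]
ft_force: [-0.4, -0.6, -0.4]
grip_width: 0.005
```

Call:
arm_command:
  motion:
    - [[0,0,5],[0,0,0],1]
    - [[0,0,0],[0,0,0],1]

```text
time: 44.37
position: [0.4249, 0.1492, 0.0361]
tool_rot: [-2.144, -2.296, 0.001]
ft_force: [0.5, -0.4, 0.0]
grip_width: 0.003
```

Call:
arm_command:
  motion:
    - [[0,0,7],[0,0,0],1]
    - [[0,0,0],[0,0,0],1]

```text
time: 44.53
position: [0.4246, 0.1491, 0.0288]
tool_rot: [-2.144, -2.295, 0.002]
ft_force: [-0.5, 0.2, -0.2]
grip_width: 0.006
```

Call:
arm_command:
  motion:
    - [[0,0,6],[0,0,0],1]
    - [[0,0,0],[0,0,0],1]

```text
time: 44.7
position: [0.4246, 0.1491, 0.0229]
tool_rot: [-2.144, -2.295, 0.002]
ft_force: [-1.1, -0.1, -0.1]
grip_width: 0.002
```

Call:
arm_command:
  motion:
    - [[0,0,4],[0,0,0],1]
    - [[0,0,0],[0,0,0],1]

```text
time: 44.87
position: [0.4249, 0.1492, 0.0192]
tool_rot: [-2.145, -2.295, 0.001]
ft_force: [-0.4, 0.4, 0.0]
grip_width: 0.005
```

Call:
arm_command:
  motion:
    - [[0,0,3],[0,0,0],1]
    - [[0,0,0],[0,0,0],1]

```text
time: 45.03
position: [0.425, 0.1493, 0.0164]
tool_rot: [-2.145, -2.296, 0.001]
ft_force: [-0.3, 0.0, 0.3]
grip_width: 0.006
```

Call:
arm_command:
  motion:
    - [[0,0,3],[0,0,0],1]
    - [[0,0,0],[0,0,0],1]

```text
time: 45.2
position: [0.425, 0.1493, 0.0135]
tool_rot: [-2.145, -2.296, 0.001]
ft_force: [0.1, -0.2, -0.4]
grip_width: 0.006
```

Call:
arm_command:
  motion:
    - [[0,0,3],[0,0,0],1]
    - [[0,0,0],[0,0,0],1]

```text
time: 45.37
position: [0.425, 0.1493, 0.0104]
tool_rot: [-2.145, -2.296, 0.001]
ft_force: [0.0, -0.1, -1.2]
grip_width: 0.004
```

Call:
arm_command:
  motion:
    - [[0,0,3],[0,0,0],1]
    - [[0,0,0],[0,0,0],1]

```text
time: 45.53
position: [0.425, 0.1493, 0.0074]
tool_rot: [-2.145, -2.296, 0.001]
ft_force: [-0.9, -0.2, -0.7]
grip_width: 0.003
```

Call:
arm_command:
  motion:
    - [[0,0,5],[0,0,0],1]
    - [[0,0,0],[0,0,0],1]

```text
time: 45.7
position: [0.4247, 0.1492, 0.0021]
tool_rot: [-2.144, -2.296, 0.002]
ft_force: [-0.7, -0.4, -0.4]
grip_width: 0.009
```

Call:
arm_command:
  motion:
    - [[0,0,5],[0,0,0],1]
    - [[0,0,0],[0,0,0],1]

```text
time: 45.87
position: [0.4247, 0.1491, -0.003]
tool_rot: [-2.144, -2.296, 0.002]
ft_force: [-0.2, -1.3, 0.2]
grip_width: 0.004
```

Call:
arm_command:
  motion:
    - [[0,0,4],[0,0,0],1]
    - [[0,0,0],[0,0,0],1]

```text
time: 46.03
position: [0.4248, 0.1492, -0.0068]
tool_rot: [-2.145, -2.295, 0.001]
ft_force: [0.1, 0.2, 0.0]
grip_width: 0.007
```

Call:
arm_command:
  motion:
    - [[0,0,3],[0,0,0],1]
    - [[0,0,0],[0,0,0],1]

```text
time: 46.2
position: [0.425, 0.1493, -0.0096]
tool_rot: [-2.145, -2.296, 0.001]
ft_force: [0.4, -1.0, 0.4]
grip_width: 0.0
```

Call:
arm_command:
  motion:
    - [[0,0,2],[0,0,0],1]
    - [[0,0,0],[0,0,0],1]

```text
time: 46.37
position: [0.4251, 0.1493, -0.0114]
tool_rot: [-2.145, -2.296, 0.0]
ft_force: [0.6, -0.4, 0.7]
grip_width: 0.012
```

Call:
arm_command:
  motion:
    - [[0,0,1.5],[0,0,0],1]
    - [[0,0,0],[0,0,0],1]

```text
time: 46.53
position: [0.4254, 0.1495, -0.0121]
tool_rot: [-2.144, -2.295, -0.0]
ft_force: [-1.7, -1.5, 7.4]
grip_width: 0.008
```

The described tip offset doesn't hold for the reported pose. The closed tips touch the oak at TCP z = -0.012, so the tips are 12 mm behind the reported TCP. That explains why the hook passed over the flap. I'll redo it with z 26 mm lower.

Call:
arm_command:
  motion:
    - [[0,0,-20],[0,0,0],1]
    - [[0,0,-41],[0,0,0],1]
    - [[0,0,-41],[0,0,0],1]
    - [[0,0,-41],[0,0,0],1]
    - [[0,0,-41],[0,0,0],1]
    - [[0,0,-41],[0,0,0],1]
    - [[0,0,-30],[0,0,0],1]
    - [[0,0,0],[0,0,0],1]

```text
time: 47.2
position: [0.4287, 0.1509, 0.2492]
tool_rot: [2.143, 2.294, 0.019]
ft_force: [1.2, 0.0, -0.5]
grip_width: 0.007
```

```bash
python3 - <<'E'
from h import *
st()
plan(U(.022,0,.255),tooldown(YAW),claw=1)
E
```

```text
t 47.2 pos [0.4287 0.1509 0.2492] rot [2.143 2.294 0.019] F [ 1.2  0.  -0.5] T [-0.09 -0.01 -0.06] w 0.007 q [-0.9  -0.16  0.46  1.87  0.07  1.4  -0.39]
6
[[[-27.6, 22.4, -0.9], [0.1, -0.06, -0.02], 1], [[-27.6, 22.4, -0.9], [0.1, -0.06, -0.02], 1], [[-27.6, 22.4, -0.9], [0.1, -0.06, -0.02], 1], [[-27.6, 22.4, -0.9], [0.1, -0.06, -0.02], 1], [[-27.6, 22.4, -0.9], [0.1, -0.06, -0.02], 1], [[-27.6, 22.4, -0.9], [0.1, -0.06, -0.02], 1]]
```

Call:
arm_command:
  motion:
    - [[-27.5,22.4,-1],[0,0,0],1]
    - [[-27.5,22.4,-1],[0,0,0],1]
    - [[-27.5,22.4,-1],[0,0,0],1]
    - [[-27.5,22.4,-1],[0,0,0],1]
    - [[-27.5,22.4,-1],[0,0,0],1]
    - [[-27.5,22.4,-1],[0,0,0],1]
    - [[0,0,30],[0,0,0],1]
    - [[0,0,20],[0,0,0],1]

```text
time: 47.87
position: [0.5715, -0.0092, 0.1968]
tool_rot: [2.149, 2.289, -0.002]
ft_force: [-1.1, 1.3, -1.0]
grip_width: 0.002
```

Call:
arm_command:
  motion:
    - [[0,0,8],[0,0,0],1]
    - [[0,0,0],[0,0,0],1]
    - [[0,0,0],[0,0,0],1]

```text
time: 48.12
position: [0.5704, -0.0057, 0.1904]
tool_rot: [-2.144, -2.296, 0.0]
ft_force: [-0.5, 0.7, 0.4]
grip_width: 0.007
```

```bash
python3 - <<'E'
from h import *
s=st(); print(inU(s['position']))
plan(U(.022,0,.187),tooldown(YAW),claw=1)
E
```

```text
t 48.12 pos [ 0.5704 -0.0057  0.1904] rot [-2.144 -2.296  0.   ] F [-0.5  0.7  0.4] T [-0.1   0.05 -0.01] w 0.007 q [-0.67  0.19  0.72  1.7  -0.13  1.3   0.14]
[ 0.01833093 -0.00027469  0.19039014]
1
[[[0.3, 3.7, 3.4], [-0.02, -0.01, -0.07], 1]]
```

Call:
arm_command:
  motion:
    - [[0,-6,2.5],[0,0,0],1]
    - [[0,-7,0],[0,0,0],1]
    - [[0,-10,1],[0,0,0],1]
    - [[0,-10,2],[0,0,0],1]
    - [[0,0,0],[0,0,0],1]

```text
time: 48.53
position: [0.5371, -0.0083, 0.1863]
tool_rot: [2.144, 2.296, 0.005]
ft_force: [0.1, -0.7, -0.8]
grip_width: 0.004
```

```bash
python3 - <<'E'
from h import *
s=st(); print(inU(s['position']))
flap('scene')
E
```

```text
t 48.53 pos [ 0.5371 -0.0083  0.1863] rot [2.144 2.296 0.005] F [ 0.1 -0.7 -0.8] T [-0.07  0.05  0.06] w 0.004 q [-0.71  0.1   0.72  1.79 -0.07  1.28  0.1 ]
[-0.01505316 -0.00054709  0.18633063]
scene (-0.125, -0.085) 0.07 17 [-0.0187 -0.0179 -0.0168]
scene (-0.125, -0.085) 0.09 20 [-0.0228 -0.0211 -0.0198]
scene (-0.125, -0.085) 0.11 18 [-0.0253 -0.024  -0.0225]
scene (-0.125, -0.085) 0.13 24 [-0.029  -0.0271 -0.0258]
scene (-0.125, -0.085) 0.15 19 [-0.0315 -0.0304 -0.0291]
scene (-0.125, -0.085) 0.17 28 [-0.0353 -0.0334 -0.0056]
scene (-0.125, -0.085) 0.19 27 [-0.0383 -0.0368 -0.0357]
scene (-0.125, -0.085) 0.21 119 [-0.0409 -0.0357 -0.0282]
scene (-0.125, -0.085) 0.23 12 [-0.0414 -0.0373 -0.0293]
```

Call:
arm_command:
  motion:
    - [[0,-10,3],[0,0,0],1]
    - [[0,-10,3],[0,0,0],1]
    - [[0,-10,4],[0,0,0],1]
    - [[0,-10,4.5],[0,0,0],1]
    - [[0,-10,5.5],[0,0,0],1]
    - [[0,-10,6.5],[0,0,0],1]
    - [[0,-10,7.5],[0,0,0],1]
    - [[0,-10,8],[0,0,0],1]

```text
time: 49.25
position: [0.4588, -0.0136, 0.144]
tool_rot: [2.143, 2.295, 0.005]
ft_force: [1.4, -0.0, 2.9]
grip_width: 0.006
```

```bash
python3 - <<'E'
from h import *
s=st(); print(inU(s['position']))
im=flap('top'); cv2.imwrite('pics/top15.png',im); im,d=optics.get_image('scene'); cv2.imwrite('pics/scene15.png',im)
s=st(); print(inU(s['position']))
E
```

```text
t 49.25 pos [ 0.4588 -0.0136  0.144 ] rot [2.143 2.295 0.005] F [ 1.4 -0.   2.9] T [-0.08 -0.19  0.  ] w 0.006 q [-0.74 -0.08  0.69  2.02  0.06  1.19 -0.  ]
[-0.09357044 -0.00039291  0.14396835]
top (-0.125, -0.085) 0.07 39 [-0.0383 -0.029  -0.0207]
top (-0.125, -0.085) 0.09 42 [-0.0534 -0.045  -0.0305]
top (-0.125, -0.085) 0.11 69 [-0.072  -0.0619 -0.0138]
top (-0.125, -0.085) 0.13 106 [-0.0884 -0.0779 -0.0159]
top (-0.125, -0.085) 0.15 125 [-0.1053 -0.0929 -0.0417]
top (-0.125, -0.085) 0.17 124 [-0.1283 -0.1189 -0.1073]
top (0.085, 0.125) 0.07 48 [-0.0396 -0.0304 -0.02  ]
top (0.085, 0.125) 0.09 55 [-0.0561 -0.047  -0.0159]
top (0.085, 0.125) 0.11 65 [-0.0709 -0.0624 -0.0363]
top (0.085, 0.125) 0.13 107 [-0.0885 -0.0773 -0.0127]
top (0.085, 0.125) 0.15 126 [-0.1063 -0.0945 -0.0417]
top (0.085, 0.125) 0.17 126 [-0.1287 -0.1193 -0.1076]
t 49.35 pos [ 0.4563 -0.0137  0.1423] rot [-2.143e+00 -2.294e+00  1.000e-03] F [-0.1  0.4  0.6] T [-0.09  0.04  0.01] w 0.008 q [-0.74 -0.08  0.69  2.02  0.06  1.19 -0.  ]
[-0.09604683 -0.00030736  0.14232651]
```

View pics/scene15.png

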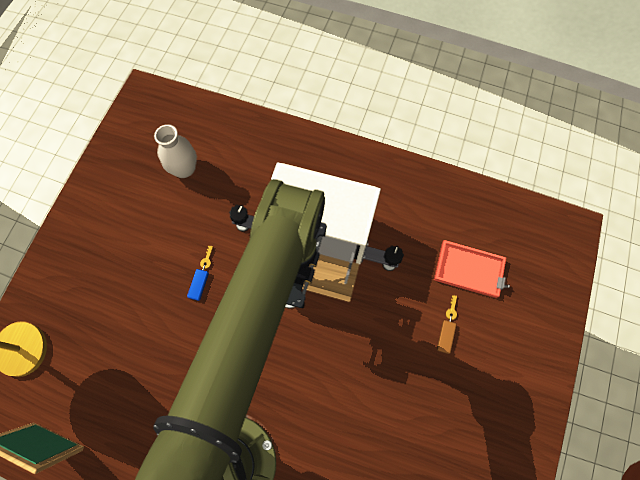

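Call:
arm_command:
  motion:
    - [[0,-4,3],[0,0,0],1]
    - [[0,-4,3],[0,0,0],1]
    - [[0,0,0],[0,0,0],1]
    - [[0,0,0],[0,0,0],1]

```text
time: 49.68
position: [0.4534, -0.0139, 0.1392]
tool_rot: [2.141, 2.292, 0.009]
ft_force: [4.0, -0.4, 6.6]
grip_width: 0.009
```

```bash
python3 - <<'E'
from h import *
s=st(); print(inU(s['position']))
E
```

```text
t 49.68 pos [ 0.4534 -0.0139  0.1392] rot [2.141 2.292 0.009] F [ 4.  -0.4  6.6] T [-0.   -0.75  0.09] w 0.009 q [-0.74 -0.1   0.68  2.04  0.07  1.18 -0.01]
[-0.09892354 -0.0002999   0.13920885]
```

Call:
arm_command:
  motion:
    - [[0,-3,2],[0,0,0],1]
    - [[0,0,0],[0,0,0],1]
    - [[0,0,0],[0,0,0],1]

```text
time: 49.93
position: [0.4534, -0.0139, 0.1391]
tool_rot: [2.138, 2.289, 0.017]
ft_force: [6.5, 0.8, 11.9]
grip_width: 0.007
```

Call:
arm_command:
  motion:
    - [[0,10,-20],[0,0,0],1]
    - [[0,0,-40],[0,0,0],0.3]
    - [[0,0,-40],[0,0,0],0]
    - [[0,0,-20],[0,0,0],0]
    - [[30,0,0],[0,0,0],0]
    - [[38,0,0],[0,0,0],0]
    - [[38,0,0],[0,0,0],0]
    - [[38,0,0],[0,0,0],0]

```text
time: 50.6
position: [0.4468, 0.1313, 0.2552]
tool_rot: [-2.146, -2.294, -0.001]
ft_force: [0.9, 0.5, 0.2]
grip_width: 0.45
```

```bash
python3 - <<'E'
from h import *
s=st(); print(inU(s['position']))
im=flap('top'); cv2.imwrite('pics/top16.png',im); im,d=optics.get_image('scene'); cv2.imwrite('pics/scene16.png',im)
for n in ('top','scene'):
  for t in ('key_blue','key_oak','tube','case'):
    print(n,t,[(round(x['conf'],2),np.round(c2w(n,x['location']),3)) for x in models.search_frame(n,t)[:2]])
E
```

```text
t 50.6 pos [0.4468 0.1313 0.2552] rot [-2.146e+00 -2.294e+00 -1.000e-03] F [0.9 0.5 0.2] T [-0.08 -0.    0.01] w 0.45 q [-0.86 -0.12  0.48  1.83  0.06  1.42 -0.33]
[-0.09538819  0.14501609  0.25518906]
top (-0.125, -0.085) 0.07 54 [-0.0423 -0.033  -0.0214]
top (-0.125, -0.085) 0.09 54 [-0.0596 -0.0492 -0.0299]
top (-0.125, -0.085) 0.11 75 [-0.0772 -0.0666 -0.0144]
top (-0.125, -0.085) 0.13 136 [-0.0966 -0.0836 -0.0187]
top (-0.125, -0.085) 0.15 136 [-0.1162 -0.1035 -0.013 ]
top (-0.125, -0.085) 0.17 103 [-0.1343 -0.1265 -0.1172]
top (0.085, 0.125) 0.07 51 [-0.0415 -0.0317 -0.024 ]
top (0.085, 0.125) 0.09 61 [-0.059  -0.049  -0.0171]
top (0.085, 0.125) 0.11 73 [-0.0777 -0.0682 -0.0474]
top (0.085, 0.125) 0.13 129 [-0.0966 -0.0841 -0.0178]
top (0.085, 0.125) 0.15 124 [-0.1161 -0.103  -0.0135]
top (0.085, 0.125) 0.17 88 [-0.1337 -0.1256 -0.1167]
top key_blue []
top key_oak []
top tube [(0.2, array([0.412, 0.008, 0.055]))]
top case []
scene key_blue []
scene key_oak [(0.57, array([ 0.48 , -0.397,  0.018]))]
scene tube [(0.63, array([ 0.577, -0.011,  0.168]))]
scene case []
```

View pics/top16.png

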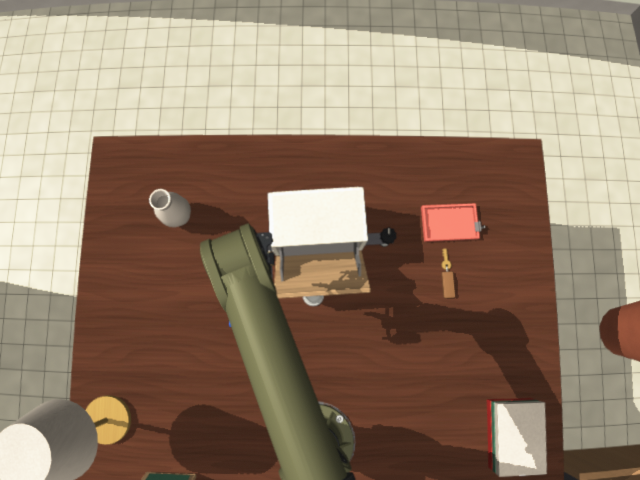

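```bash
cat >> h.py <<'E'
def fob(n,im,d,kind,zp=.016):
    hsv=cv2.cvtColor(im,cv2.COLOR_BGR2HSV); W=cloud(n,d)
    # project onto plane z=zp by ray
    k,dd,Rm,t=K(n); v,u=np.mgrid[0:480,0:640]
    if kind=='blue': m=(hsv[...,0]>100)&(hsv[...,0]<125)&(hsv[...,1]>150)&(hsv[...,2]>80)
    else:
        near=np.hypot(W[...,0]-.478,W[...,1]+.397)<.12
        m=near&(W[...,2]>.009)&(W[...,2]<.024)
    m=m.astype(np.uint8); num,lab,stt,_=cv2.connectedComponentsWithStats(m)
    i=1+np.argmax(stt[1:,4]); ys,xs=np.where(lab==i)
    nn=cv2.undistortPoints(np.c_[xs,ys].reshape(-1,1,2).astype(float),k,dd).reshape(-1,2)
    ray=np.c_[nn,np.ones(len(nn))]@Rm; o=-t@Rm; s=(zp-o[2])/ray[:,2]; P=(o+ray*s[:,None])[:,:2]
    r=cv2.minAreaRect(P.astype(np.float32)); c=P.mean(0); e=np.linalg.eigh(np.cov((P-c).T))[1][:,1]
    print(n,kind,len(xs),'rect',np.round(r[0],4),np.round(r[1],4),round(r[2],1),'mean',c.round(4),'axis',np.degrees(np.arctan2(e[1],e[0])).round(1))
E
python3 - <<'E'
from h import *
for n in('top','scene'):
    im=cv2.imread(f'pics/{n}0.png'); d=np.load(f'pics/{n}0.npy')
    fob(n,im,d,'blue'); fob(n,im,d,'oak')
E
```

```text
top blue 284 rect [0.3714 0.2447] [0.0772 0.0332] 5.8 mean [0.3709 0.2449] axis -173.7
top oak 303 rect [ 0.4632 -0.3992] [0.086 0.036] 3.4 mean [ 0.4599 -0.3998] axis -177.3
scene blue 382 rect [0.3756 0.245 ] [0.0805 0.0339] 6.1 mean [0.3753 0.2452] axis -172.7
scene oak 489 rect [ 0.4801 -0.4   ] [0.1123 0.0362] 3.6 mean [ 0.4696 -0.4011] axis -177.2
```

```bash
python3 - <<'E'
from h import *
plan([.371,.245,.10],tooldown(np.radians(96)))
E
```

```text
13
[[[9.3, -5.3, 11.9], [0.0, -0.0, -7.09], 0.0], [[9.9, -4.1, 11.9], [0.0, -0.0, -7.09], 0.0], [[10.3, -2.8, 11.9], [0.0, -0.0, -7.09], 0.0], [[10.6, -1.5, 11.9], [0.0, -0.0, -7.09], 0.0], [[10.7, -0.2, 11.9], [0.0, -0.0, -7.09], 0.0], [[10.6, 1.1, 11.9], [0.0, -0.0, -7.09], 0.0], [[10.4, 2.4, 11.9], [0.0, -0.0, -7.09], 0.0], [[10.0, 3.7, 11.9], [0.0, -0.0, -7.09], 0.0]]
[[[9.5, 4.9, 11.9], [0.0, -0.0, -7.09], 0.0], [[8.8, 6.0, 11.9], [0.0, -0.0, -7.09], 0.0], [[8.0, 7.1, 11.9], [0.0, -0.0, -7.09], 0.0], [[7.1, 8.0, 11.9], [0.0, -0.0, -7.09], 0.0], [[6.0, 8.8, 11.9], [0.0, -0.0, -7.09], 0.0]]
```

Call:
arm_command:
  motion:
    - [[9.3,-5.3,8],[0,0,-7.1],0]
    - [[9.9,-4,8],[0,0,-7.1],0]
    - [[10.3,-2.8,8],[0,0,-7.1],0]
    - [[10.6,-1.5,12],[0,0,-7.1],0]
    - [[10.7,0,12],[0,0,-7.1],0]
    - [[10.6,1,12],[0,0,-7.1],0]
    - [[10.4,2.4,12],[0,0,-7.1],0]
    - [[10,3.7,12],[0,0,-7.1],0]

```text
time: 51.77
position: [0.4001, 0.201, 0.1704]
tool_rot: [0.788, 3.041, 0.001]
ft_force: [0.1, -0.2, -0.7]
grip_width: 1.002
```

Call:
arm_command:
  motion:
    - [[9.5,5,14],[0,0,-7.1],0]
    - [[8.8,6,14],[0,0,-7.1],0]
    - [[8,7,14],[0,0,-7.1],0]
    - [[7,8,14],[0,0,-7.1],0]
    - [[6,8.8,14],[0,0,-7.1],0]
    - [[0,0,0],[0,0,0],0]
    - [[0,0,0],[0,0,0],0]

```text
time: 52.35
position: [0.3707, 0.2451, 0.1006]
tool_rot: [0.165, -3.137, 0.002]
ft_force: [-0.3, 0.3, 0.0]
grip_width: 1.002
```

```bash
python3 - <<'E'
from h import *
hd()
im,d=optics.get_image('scene'); cv2.imwrite('pics/scene17.png',im)
plan([.371,.245,.05],tooldown(np.radians(96)))
E
```

```text
t 52.35 pos [0.3707 0.2451 0.1006] rot [ 1.650e-01 -3.137e+00  2.000e-03] F [-0.3  0.3  0. ] T [ 0.03 -0.08  0.03] w 1.002 q [-1.08 -0.04  0.43  2.09  0.02  1.1   1.02]
heading 96.0069856148889
2
[[[0.3, -0.1, 25.7], [-0.0, 0.02, -0.02], 0.0], [[0.3, -0.1, 25.7], [-0.0, 0.02, -0.02], 0.0]]
```

View pics/scene17.png

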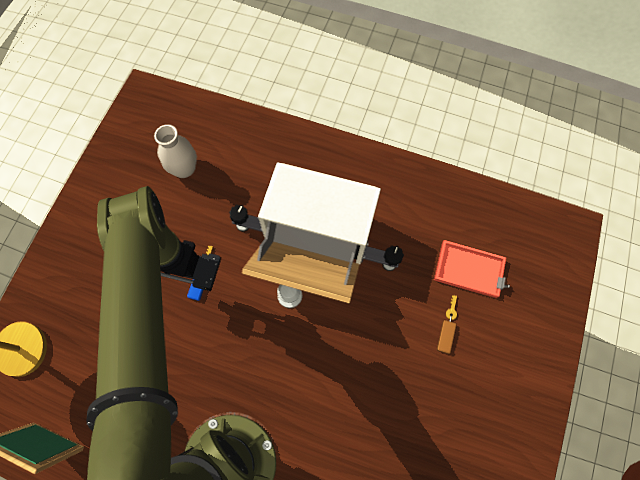

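Call:
arm_command:
  motion:
    - [[0,0,40],[0,0,0],0]
    - [[0,0,36],[0,0,0],0.2]
    - [[0,0,24],[0,0,0],0.35]
    - [[0,0,6],[0,0,0],0.35]
    - [[0,0,0],[0,0,0],0.35]
    - [[0,0,0],[0,0,0],0.35]
  force: 20

```text
time: 52.9
position: [0.3724, 0.2462, -0.0037]
tool_rot: [-0.166, 3.135, 0.002]
ft_force: [0.4, 0.2, 0.7]
grip_width: 0.716
```

```bash
python3 - <<'E'
from h import *
hd()
plan([.371,.245,-.009],tooldown(np.radians(96)))
E
```

```text
t 52.9 pos [ 0.3724  0.2462 -0.0037] rot [-1.660e-01  3.135e+00  2.000e-03] F [0.4 0.2 0.7] T [ 0.03  0.02 -0.02] w 0.716 q [-1.06  0.12  0.44  2.18 -0.07  0.85  1.1 ]
heading 96.07873260412543
1
[[[1.5, -1.0, 5.3], [0.06, 0.11, 0.08], 0.0]]
```

Call:
arm_command:
  motion:
    - [[1,-0.5,4],[0,0,0],0.5]
    - [[0,0,0],[0,0,0],1]
    - [[0,0,0],[0,0,0],1]
    - [[0,0,0],[0,0,0],1]
    - [[0,0,0],[0,0,0],1]
    - [[0,0,0],[0,0,0],1]
    - [[0,0,0],[0,0,0],1]
    - [[0,0,0],[0,0,0],1]

```text
time: 53.57
position: [0.3703, 0.2456, -0.0085]
tool_rot: [-0.17, 3.136, 0.001]
ft_force: [-1.6, -1.1, 6.5]
grip_width: 0.385
```

```bash
python3 - <<'E'
from h import *
hd()
E
```

```text
t 53.57 pos [ 0.3703  0.2456 -0.0085] rot [-1.700e-01  3.136e+00  1.000e-03] F [-1.6 -1.1  6.5] T [-0.13  0.21 -0.01] w 0.385 q [-1.06  0.13  0.44  2.18 -0.07  0.84  1.1 ]
heading 96.19300028633897
```

Call:
arm_command:
  motion:
    - [[0,0,-15],[0,0,0],1]
    - [[0,0,-35],[0,0,0],1]
    - [[0,0,-40],[0,0,0],1]
    - [[0,0,-40],[0,0,0],1]
    - [[0,0,-40],[0,0,0],1]
    - [[0,0,-40],[0,0,0],1]
    - [[0,0,0],[0,0,0],1]
    - [[0,0,0],[0,0,0],1]

```text
time: 54.23
position: [0.3711, 0.2462, 0.203]
tool_rot: [-0.17, 3.133, 0.006]
ft_force: [0.1, -0.2, -2.0]
grip_width: 0.384
```

```bash
python3 - <<'E'
from h import *
hd(); s=ctrl.get_state(); p=np.array(s['position']); M=R.from_rotvec(s['tool_rot']).as_matrix()
for n in ('scene','top'):
    im,d=optics.get_image(n); cv2.imwrite(f'pics/{n}18.png',im); W=cloud(n,d)
    T=(W-p)@M; hsv=im.max(-1)
    m=(hsv<75)&(abs(T[...,0])<.06)&(abs(T[...,1])<.11)&(T[...,2]<.05)&(T[...,2]>-.15)
    t=T[m]; print(n,len(t))
    for a in np.arange(-.15,.05,.01):
        k=t[(t[:,2]>a)&(t[:,2]<a+.01)]
        if len(k)>5: print(round(a,3),len(k),'x',np.percentile(k[:,0],[2,98]).round(3),'y',np.percentile(k[:,1],[2,98]).round(3))
plan(U(-.06,.01,.235),tooldown(YAW),claw=1)
E
```

```text
t 54.23 pos [0.3711 0.2462 0.203 ] rot [-0.17   3.133  0.006] F [ 0.1 -0.2 -2. ] T [0.02 0.03 0.02] w 0.384 q [-1.1  -0.15  0.41  1.96  0.06  1.31  0.98]
heading 96.19948364918108
scene 1217
-0.15 41 x [-0.024  0.019] y [-0.051 -0.043]
-0.14 63 x [-0.026  0.022] y [-0.053 -0.037]
-0.13 780 x [-0.037  0.033] y [-0.095 -0.049]
-0.12 50 x [-0.035  0.034] y [-0.095  0.004]
-0.11 175 x [-0.039  0.035] y [-0.093  0.021]
-0.1 64 x [0.019 0.035] y [-0.087  0.022]
-0.09 23 x [-0.038  0.034] y [-0.088  0.002]
-0.04 6 x [0.006 0.008] y [0.015 0.025]
-0.03 7 x [0.003 0.031] y [-0.019  0.02 ]
-0.02 6 x [0.007 0.032] y [-0.024 -0.017]
top 703
-0.15 17 x [-0.017  0.024] y [-0.051 -0.046]
-0.14 26 x [-0.02   0.026] y [-0.051 -0.046]
-0.13 546 x [-0.032  0.037] y [-0.095 -0.05 ]
-0.12 44 x [-0.03   0.039] y [-0.096 -0.05 ]
-0.11 63 x [-0.035  0.04 ] y [-0.057 -0.028]
13
[[[-7.3, -19.8, -2.7], [-0.01, -0.0, 7.09], 1], [[-9.7, -18.7, -2.7], [-0.01, -0.0, 7.09], 1], [[-11.9, -17.4, -2.7], [-0.01, -0.0, 7.09], 1], [[-14.0, -15.8, -2.7], [-0.01, -0.0, 7.09], 1], [[-15.8, -13.9, -2.7], [-0.01, -0.0, 7.09], 1], [[-17.4, -11.9, -2.7], [-0.01, -0.0, 7.09], 1], [[-18.8, -9.6, -2.7], [-0.01, -0.0, 7.09], 1], [[-19.8, -7.2, -2.7], [-0.01, -0.0, 7.09], 1]]
[[[-20.6, -4.7, -2.7], [-0.01, -0.0, 7.09], 1], [[-21.0, -2.2, -2.7], [-0.01, -0.0, 7.09], 1], [[-21.1, 0.4, -2.7], [-0.01, -0.0, 7.09], 1], [[-20.9, 3.0, -2.7], [-0.01, -0.0, 7.09], 1], [[-20.3, 5.6, -2.7], [-0.01, -0.0, 7.09], 1]]
```

View pics/scene18.png

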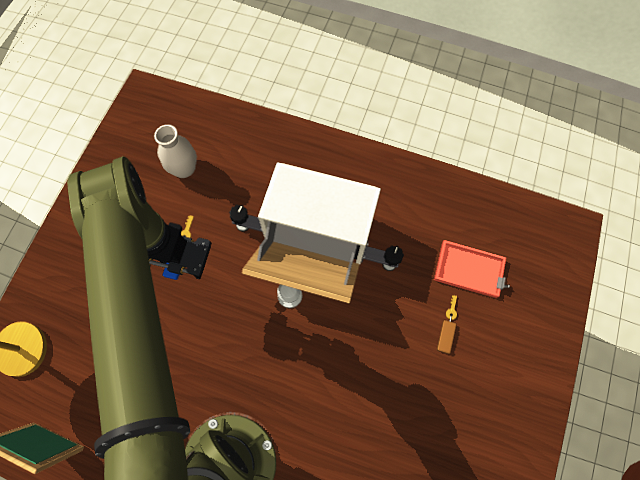

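```bash
python3 - <<'E'
from h import *
plan(U(-.055,.035,.215),tooldown(YAW),claw=1)
E
```

```text
13
[[[-7.8, -17.9, -1.2], [-0.01, -0.0, 7.09], 1], [[-9.9, -16.8, -1.2], [-0.01, -0.0, 7.09], 1], [[-11.9, -15.4, -1.2], [-0.01, -0.0, 7.09], 1], [[-13.7, -13.9, -1.2], [-0.01, -0.0, 7.09], 1], [[-15.3, -12.0, -1.2], [-0.01, -0.0, 7.09], 1], [[-16.7, -10.1, -1.2], [-0.01, -0.0, 7.09], 1], [[-17.8, -7.9, -1.2], [-0.01, -0.0, 7.09], 1], [[-18.7, -5.7, -1.2], [-0.01, -0.0, 7.09], 1]]
[[[-19.2, -3.3, -1.2], [-0.01, -0.0, 7.09], 1], [[-19.5, -0.9, -1.2], [-0.01, -0.0, 7.09], 1], [[-19.4, 1.5, -1.2], [-0.01, -0.0, 7.09], 1], [[-19.1, 3.9, -1.2], [-0.01, -0.0, 7.09], 1], [[-18.5, 6.2, -1.2], [-0.01, -0.0, 7.09], 1]]
```

Call:
arm_command:
  motion:
    - [[-7.8,-18,-3],[0,0,7.1],1]
    - [[-10,-16.8,-3],[0,0,7.1],1]
    - [[-12,-15.4,-3],[0,0,7.1],1]
    - [[-13.7,-14,-1],[0,0,7.1],1]
    - [[-15.3,-12,0],[0,0,7.1],1]
    - [[-16.7,-10,0],[0,0,7.1],1]
    - [[-17.8,-8,0],[0,0,7.1],1]
    - [[-18.7,-5.7,0],[0,0,7.1],1]

```text
time: 55.0
position: [0.4461, 0.108, 0.2084]
tool_rot: [-1.35, -2.834, 0.006]
ft_force: [-0.9, -0.7, -1.4]
grip_width: 0.388
```

Call:
arm_command:
  motion:
    - [[-19.2,-3.3,0],[0,0,7.1],1]
    - [[-19.5,-1,0],[0,0,7.1],1]
    - [[-19.4,1.5,0],[0,0,7.1],1]
    - [[-19,4,0],[0,0,7.1],1]
    - [[-18.5,6,0],[0,0,7.1],1]
    - [[0,0,0],[0,0,0],1]
    - [[0,0,0],[0,0,0],1]

```text
time: 55.58
position: [0.494, 0.0234, 0.2087]
tool_rot: [-2.145, -2.293, 0.006]
ft_force: [-0.1, 0.2, -0.6]
grip_width: 0.389
```

```bash
python3 - <<'E'
from h import *
hd(); s=ctrl.get_state(); print(inU(s['position']))
im,d=optics.get_image('scene'); cv2.imwrite('pics/scene19.png',im)
plan(U(-.055,.035,.128),tooldown(YAW),claw=1)
E
```

```text
t 55.58 pos [0.494  0.0234 0.2087] rot [-2.145 -2.293  0.006] F [-0.1  0.2 -0.6] T [-0.02  0.09 -0.07] w 0.389 q [-0.76 -0.03  0.65  1.85  0.02  1.32 -0.05]
heading 3.8118690014403636
[-0.05581894  0.03411661  0.20873465]
2
[[[-0.2, 0.6, 40.5], [-0.1, 0.02, -0.02], 1], [[-0.2, 0.5, 40.5], [-0.1, 0.02, -0.02], 1]]
```

View pics/scene19.png

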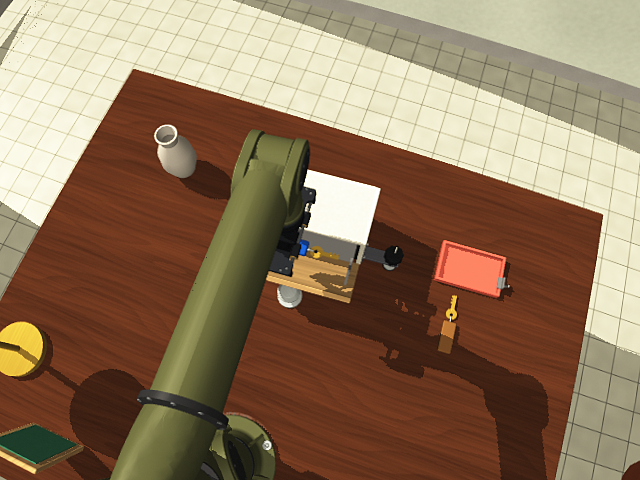

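Call:
arm_command:
  motion:
    - [[0,0.5,35],[0,0,0],1]
    - [[0,0.5,30],[0,0,0],1]
    - [[0,0,12],[0,0,0],1]
    - [[0,0,0],[0,0,0],1]
    - [[0,0,0],[0,0,0],1]

```text
time: 56.05
position: [0.495, 0.0256, 0.133]
tool_rot: [-2.141, -2.297, 0.003]
ft_force: [0.1, 0.0, 0.5]
grip_width: 0.39
```

```bash
python3 - <<'E'
from h import *
s=st(); print(inU(s['position']))
E
```

```text
t 56.05 pos [0.495  0.0256 0.133 ] rot [-2.141 -2.297  0.003] F [0.1 0.  0.5] T [-0.09 -0.    0.02] w 0.39 q [-0.75  0.04  0.66  1.94 -0.03  1.17 -0.  ]
[-0.05467176  0.03621607  0.13297823]
```

Call:
arm_command:
  motion:
    - [[0,0,3],[0,0,0],1]
    - [[0,0,0],[0,0,0],0.5]
    - [[0,0,0],[0,0,0],0.5]
    - [[0,0,0],[0,0,0],0.5]
    - [[0,0,0],[0,0,0],0.5]
    - [[0,0,0],[0,0,0],0.5]

```text
time: 56.55
position: [0.4964, 0.0248, 0.1313]
tool_rot: [2.144, 2.295, 0.002]
ft_force: [0.3, -0.7, -0.3]
grip_width: 0.495
```

Call:
arm_command:
  motion:
    - [[0,0,-20],[0,0,0],0.5]
    - [[0,0,-40],[0,0,0],0.2]
    - [[0,0,-40],[0,0,0],0]
    - [[0,0,-20],[0,0,0],0]
    - [[-38,0,0],[0,0,0],0]
    - [[-38,0,0],[0,0,0],0]
    - [[-38,-5,0],[0,0,7],0]
    - [[-38,-5,0],[0,0,7],0]

```text
time: 57.22
position: [0.4922, -0.1286, 0.2513]
tool_rot: [2.412, 2.011, 0.001]
ft_force: [0.9, -0.6, -0.2]
grip_width: 0.942
```

Call:
arm_command:
  motion:
    - [[-38,-5,0],[0,0,7],0]
    - [[-38,-5,0],[0,0,7],0]
    - [[-38,-5,0],[0,0,7],0]
    - [[-38,-5,0],[0,0,7],0]

```text
time: 57.55
position: [0.4195, -0.2631, 0.251]
tool_rot: [2.829, 1.364, 0.0]
ft_force: [0.5, -1.1, 0.1]
grip_width: 1.0
```

```bash
python3 - <<'E'
from h import *
hd()
for n in ('top','scene'):
    im,d=optics.get_image(n); cv2.imwrite(f'pics/{n}20.png',im); np.save(f'pics/{n}20.npy',d)
    print([(round(x['conf'],2),np.round(c2w(n,x['location']),3)) for x in models.search_frame(n,'key_blue')[:2]],[(round(x['conf'],2),np.round(c2w(n,x['location']),3)) for x in models.search_frame(n,'key_oak')[:2]])
E
```

```text
t 57.55 pos [ 0.4195 -0.2631  0.251 ] rot [2.829 1.364 0.   ] F [ 0.5 -1.1  0.1] T [-0.14  0.1  -0.02] w 1.0 q [-0.47 -0.1   0.93  1.79  0.08  1.41 -0.23]
heading -38.50294391220949
[(0.77, array([0.542, 0.014, 0.061]))] [(0.56, array([ 0.573, -0.005,  0.183]))]
[(0.94, array([0.544, 0.015, 0.068])), (0.18, array([0.667, 0.412, 0.116]))] [(0.93, array([ 0.454, -0.405,  0.017]))]
```

View pics/top20.png

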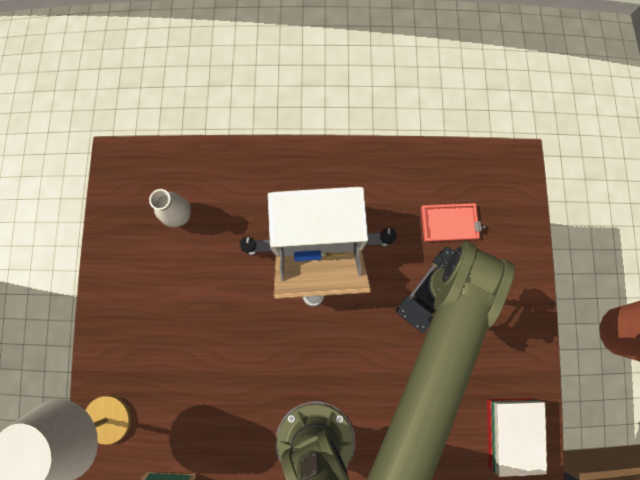

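View pics/scene20.png

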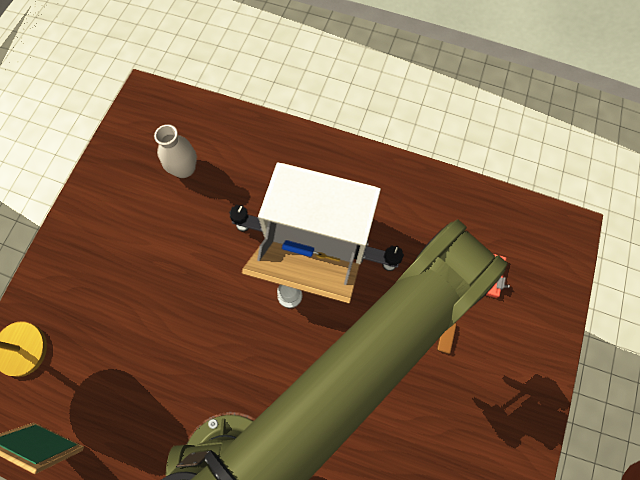

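```bash
python3 - <<'E'
from h import *
for n,f in(('top','top0'),('scene','scene0')):
    im=cv2.imread(f'pics/{f}.png'); d=np.load(f'pics/{f}.npy'); W=cloud(n,d)
    k,dd,Rm,t=K(n)
    p=w2p(n,[.46,-.40,.016])[0].astype(int); x0,y0=p[0]-40,p[1]-50
    cv2.imwrite(f'pics/oak_{n}.png',cv2.resize(im[y0:y0+100,x0:x0+80],None,fx=5,fy=5,interpolation=cv2.INTER_NEAREST)); print(n,x0,y0)
    xs,ys=np.meshgrid(np.arange(x0,x0+80),np.arange(y0,y0+100)); xs=xs.ravel();ys=ys.ravel()
    nn=cv2.undistortPoints(np.c_[xs,ys].reshape(-1,1,2).astype(float),k,dd).reshape(-1,2)
    ray=np.c_[nn,np.ones(len(nn))]@Rm; o=-t@Rm; s=(.016-o[2])/ray[:,2]; P=(o+ray*s[:,None])[:,:2]
    col=im[ys,xs].astype(int)
    m=(W[ys,xs,2]>.010)&(W[ys,xs,2]<.024)&(col[:,2]>100)
    Q=P[m]; Q=Q[np.hypot(Q[:,0]-.46,Q[:,1]+.4)<.07]; a=np.radians(3.2); e=np.array([np.cos(a),np.sin(a)])
    al=Q@e; ac=Q@np.array([-e[1],e[0]])
    h,ed=np.histogram(al,np.arange(.36,.54,.005)); print(list(zip(ed.round(3),h)))
    print(np.percentile(al,[1,99]),np.percentile(ac,[1,50,99]))
E
```

```text
top 408 234
[(np.float64(0.36), np.int64(0)), (np.float64(0.365), np.int64(0)), (np.float64(0.37), np.int64(0)), (np.float64(0.375), np.int64(0)), (np.float64(0.38), np.int64(0)), (np.float64(0.385), np.int64(0)), (np.float64(0.39), np.int64(0)), (np.float64(0.395), np.int64(11)), (np.float64(0.4), np.int64(21)), (np.float64(0.405), np.int64(17)), (np.float64(0.41), np.int64(17)), (np.float64(0.415), np.int64(21)), (np.float64(0.42), np.int64(18)), (np.float64(0.425), np.int64(19)), (np.float64(0.43), np.int64(20)), (np.float64(0.435), np.int64(16)), (np.float64(0.44), np.int64(20)), (np.float64(0.445), np.int64(19)), (np.float64(0.45), np.int64(17)), (np.float64(0.455), np.int64(21)), (np.float64(0.46), np.int64(17)), (np.float64(0.465), np.int64(14)), (np.float64(0.47), np.int64(21)), (np.float64(0.475), np.int64(5)), (np.float64(0.48), np.int64(2)), (np.float64(0.485), np.int64(2)), (np.float64(0.49), np.int64(2)), (np.float64(0.495), np.int64(3)), (np.float64(0.5), np.int64(3)), (np.float64(0.505), np.int64(1)), (np.float64(0.51), np.int64(0)), (np.float64(0.515), np.int64(0)), (
[... 792 characters left out ...]
loat64(0.445), np.int64(25)), (np.float64(0.45), np.int64(25)), (np.float64(0.455), np.int64(27)), (np.float64(0.46), np.int64(26)), (np.float64(0.465), np.int64(27)), (np.float64(0.47), np.int64(26)), (np.float64(0.475), np.int64(26)), (np.float64(0.48), np.int64(14)), (np.float64(0.485), np.int64(2)), (np.float64(0.49), np.int64(4)), (np.float64(0.495), np.int64(7)), (np.float64(0.5), np.int64(5)), (np.float64(0.505), np.int64(2)), (np.float64(0.51), np.int64(0)), (np.float64(0.515), np.int64(0)), (np.float64(0.52), np.int64(0)), (np.float64(0.525), np.int64(0)), (np.float64(0.53), np.int64(0)), (np.float64(0.535), np.int64(0))]
[0.40351519 0.50375809] [-0.44265595 -0.42588827 -0.409064  ]
```

View pics/oak_top.png

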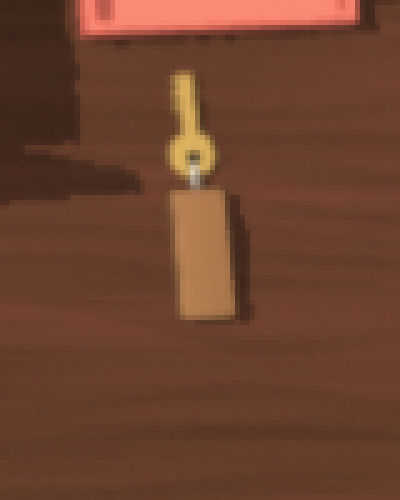

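```bash
python3 - <<'E'
from h import *
plan([.459,-.400,.10],tooldown(np.radians(-86.5)))
E
```

```text
7
[[[-12.5, 16.6, 21.5], [-0.0, -0.01, 6.93], 0.0], [[-10.4, 18.0, 21.5], [-0.0, -0.01, 6.93], 0.0], [[-8.1, 19.1, 21.5], [-0.0, -0.01, 6.93], 0.0], [[-5.8, 19.9, 21.5], [-0.0, -0.01, 6.93], 0.0], [[-3.3, 20.5, 21.5], [-0.0, -0.01, 6.93], 0.0], [[-0.8, 20.7, 21.5], [-0.0, -0.01, 6.93], 0.0], [[1.7, 20.7, 21.6], [-0.0, -0.01, 6.93], 0.0]]
```

Call:
arm_command:
  motion:
    - [[-12.5,16.6,21],[0,0,6.9],0]
    - [[-10.4,18,21],[0,0,6.9],0]
    - [[-8,19,21],[0,0,6.9],0]
    - [[-5.8,20,21],[0,0,6.9],0]
    - [[-3.3,20.5,21],[0,0,6.9],0]
    - [[-0.8,20.7,21],[0,0,6.9],0]
    - [[1.7,20.7,21],[0,0,6.9],0]
    - [[0,0,0],[0,0,0],0]

```text
time: 58.52
position: [0.4569, -0.4013, 0.0976]
tool_rot: [-3.14, -0.093, 0.016]
ft_force: [-0.0, 1.6, -1.2]
grip_width: 1.002
```

```bash
python3 - <<'E'
from h import *
hd()
for n in ('scene','top'):
    im,d=optics.get_image(n); cv2.imwrite(f'pics/{n}21.png',im)
plan([.459,-.400,-.008],tooldown(np.radians(-86.5)))
E
```

```text
t 58.52 pos [ 0.4569 -0.4013  0.0976] rot [-3.14  -0.093  0.016] F [-0.   1.6 -1.2] T [ 0.07  0.18 -0.02] w 1.002 q [-0.14  0.49  1.05  1.72 -0.45  1.2  -0.49]
heading -86.59207676588163
3
[[[0.5, 0.0, 36.6], [-0.02, 0.09, 0.09], 0.0], [[0.4, 0.0, 36.6], [-0.02, 0.09, 0.09], 0.0], [[0.3, 0.0, 36.6], [-0.02, 0.09, 0.09], 0.0]]
```

View pics/top21.png

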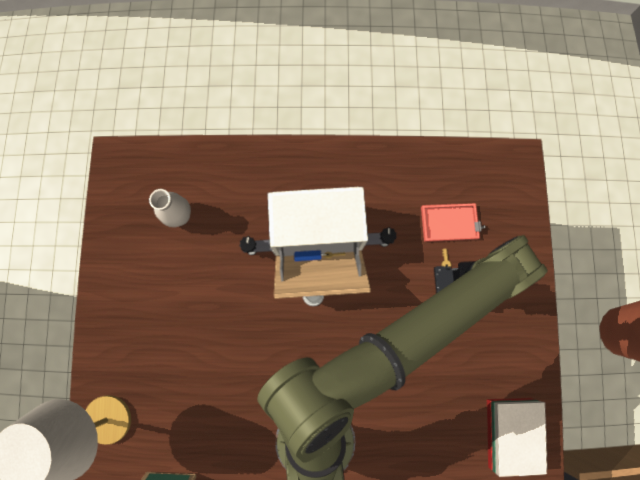

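View pics/scene21.png

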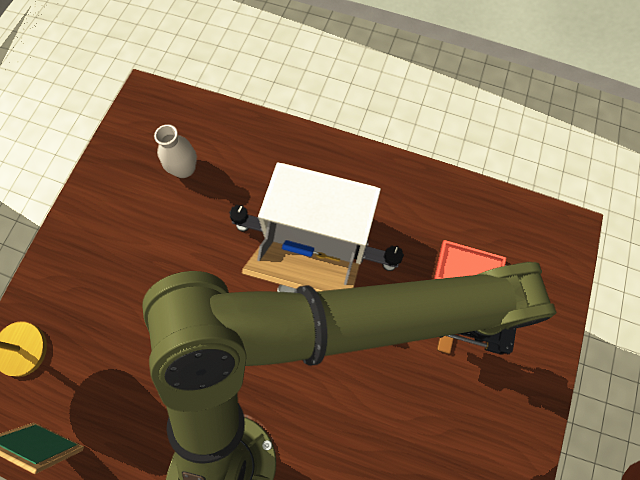

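Call:
arm_command:
  motion:
    - [[0.5,0,38],[0,0,0],0]
    - [[0.5,0,36],[0,0,0],0.2]
    - [[0,0,24],[0,0,0],0.35]
    - [[0,0,4],[0,0,0],0.35]
    - [[0,0,0],[0,0,0],0.35]
    - [[0,0,0],[0,0,0],0.35]
  force: 20

```text
time: 59.12
position: [0.4607, -0.4013, 0.0039]
tool_rot: [3.139, 0.102, 0.004]
ft_force: [0.1, -0.2, 0.4]
grip_width: 0.712
```

```bash
python3 - <<'E'
from h import *
hd()
plan([.459,-.400,-.008],tooldown(np.radians(-86.5)))
E
```

```text
t 59.12 pos [ 0.4607 -0.4013  0.0039] rot [3.139 0.102 0.004] F [ 0.1 -0.2  0.4] T [-0.07  0.14  0.01] w 0.712 q [-0.06  0.6   0.95  1.79 -0.56  1.05 -0.41]
heading -86.28690371154352
1
[[[-1.7, -1.4, 11.9], [0.07, -0.16, 0.21], 0.0]]
```

Call:
arm_command:
  motion:
    - [[-1,-1,10],[0,0,0],0.4]
    - [[0,0,0],[0,0,0],0.4]
    - [[0,0,0],[0,0,0],0.4]

```text
time: 59.37
position: [0.4585, -0.4001, -0.0075]
tool_rot: [-3.14, -0.099, -0.002]
ft_force: [-0.2, -0.0, 0.0]
grip_width: 0.615
```

```bash
python3 - <<'E'
from h import *
hd()
plan([.459,-.400,-.008],tooldown(np.radians(-86.5)))
E
```

```text
t 59.37 pos [ 0.4585 -0.4001 -0.0075] rot [-3.14e+00 -9.90e-02 -2.00e-03] F [-0.2 -0.   0. ] T [-0.05  0.13  0.02] w 0.615 q [-0.06  0.61  0.94  1.8  -0.57  1.03 -0.4 ]
heading -86.37953906857959
1
[[[0.5, -0.1, 0.5], [0.0, -0.06, 0.12], 0.0]]
```

Call:
arm_command:
  motion:
    - [[0,0,0],[0,0,0],1]
    - [[0,0,0],[0,0,0],1]
    - [[0,0,0],[0,0,0],1]
    - [[0,0,0],[0,0,0],1]
    - [[0,0,0],[0,0,0],1]
    - [[0,0,0],[0,0,0],1]

```text
time: 59.87
position: [0.4582, -0.4007, -0.0079]
tool_rot: [3.139, 0.098, 0.001]
ft_force: [0.2, 0.3, 1.8]
grip_width: 0.388
```

Call:
arm_command:
  motion:
    - [[0,0,-15],[0,0,0],1]
    - [[0,0,-35],[0,0,0],1]
    - [[0,0,-40],[0,0,0],1]
    - [[0,0,-40],[0,0,0],1]
    - [[0,0,-40],[0,0,0],1]
    - [[0,0,-40],[0,0,0],1]
    - [[0,0,-10],[0,0,0],1]
    - [[0,0,0],[0,0,0],1]

```text
time: 60.53
position: [0.4591, -0.402, 0.2162]
tool_rot: [3.137, 0.098, 0.009]
ft_force: [0.3, -0.4, -0.8]
grip_width: 0.387
```

```bash
python3 - <<'E'
from h import *
hd()
im,d=optics.get_image('scene'); cv2.imwrite('pics/scene22.png',im)
plan(U(-.055,-.035,.215),tooldown(YAW),claw=1)
E
```

```text
t 60.53 pos [ 0.4591 -0.402   0.2162] rot [3.137 0.098 0.009] F [ 0.3 -0.4 -0.8] T [-0.11  0.21 -0.01] w 0.387 q [-0.2   0.38  1.12  1.58 -0.35  1.39 -0.55]
heading -86.42943866952466
13
[[[4.9, -27.1, -0.1], [0.01, -0.01, -6.95], 1], [[8.1, -26.3, -0.1], [0.01, -0.01, -6.95], 1], [[11.2, -25.1, -0.1], [0.01, -0.01, -6.95], 1], [[14.2, -23.6, -0.1], [0.01, -0.01, -6.95], 1], [[17.0, -21.7, -0.1], [0.01, -0.01, -6.95], 1], [[19.5, -19.5, -0.1], [0.01, -0.01, -6.95], 1], [[21.7, -17.0, -0.1], [0.01, -0.01, -6.95], 1], [[23.6, -14.2, -0.1], [0.01, -0.01, -6.95], 1]]
[[[25.1, -11.2, -0.1], [0.01, -0.01, -6.95], 1], [[26.3, -8.1, -0.1], [0.01, -0.01, -6.95], 1], [[27.1, -4.9, -0.1], [0.01, -0.01, -6.95], 1], [[27.5, -1.6, -0.1], [0.01, -0.01, -6.95], 1], [[27.5, 1.8, -0.1], [0.01, -0.01, -6.95], 1]]
```

View pics/scene22.png

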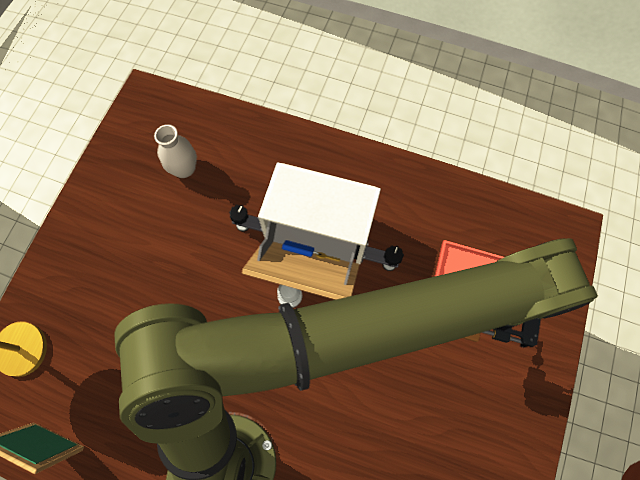

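Call:
arm_command:
  motion:
    - [[5,-27,0],[0,0,-6.95],1]
    - [[8,-26.3,0],[0,0,-6.95],1]
    - [[11.2,-25,0],[0,0,-6.95],1]
    - [[14.2,-23.6,0],[0,0,-6.95],1]
    - [[17,-21.7,0],[0,0,-6.95],1]
    - [[19.5,-19.5,0],[0,0,-6.95],1]
    - [[21.7,-17,0],[0,0,-6.95],1]
    - [[23.6,-14.2,0],[0,0,-6.95],1]

```text
time: 61.25
position: [0.482, -0.1793, 0.2097]
tool_rot: [-2.724, -1.56, 0.004]
ft_force: [0.4, -0.2, -0.4]
grip_width: 0.389
```

Call:
arm_command:
  motion:
    - [[25,-11.2,0],[0,0,-6.95],1]
    - [[26.3,-8,0],[0,0,-6.95],1]
    - [[27,-5,0],[0,0,-6.95],1]
    - [[27.5,-1.6,0],[0,0,-6.95],1]
    - [[27.5,1.8,0],[0,0,-6.95],1]
    - [[0,0,0],[0,0,0],1]
    - [[0,0,0],[0,0,0],1]

```text
time: 61.83
position: [0.4981, -0.0429, 0.2096]
tool_rot: [-2.137, -2.299, 0.006]
ft_force: [0.4, 0.1, -0.9]
grip_width: 0.388
```

```bash
python3 - <<'E'
from h import *
hd(); s=ctrl.get_state(); print(inU(s['position']))
im,d=optics.get_image('scene'); cv2.imwrite('pics/scene23.png',im)
plan(U(-.055,-.035,.128),tooldown(YAW),claw=1)
E
```

```text
t 61.83 pos [ 0.4981 -0.0429  0.2096] rot [-2.137 -2.299  0.006] F [ 0.4  0.1 -0.9] T [-0.2   0.05 -0.04] w 0.388 q [-0.77 -0.02  0.8   1.84  0.02  1.33  0.1 ]
heading 4.171390632987893
[-0.05643706 -0.03233441  0.20960495]
3
[[[-0.2, 0.6, 27.3], [-0.07, 0.02, -0.01], 1], [[-0.2, 0.5, 27.3], [-0.07, 0.02, -0.01], 1], [[-0.3, 0.5, 27.3], [-0.07, 0.02, -0.01], 1]]
```

View pics/scene23.png

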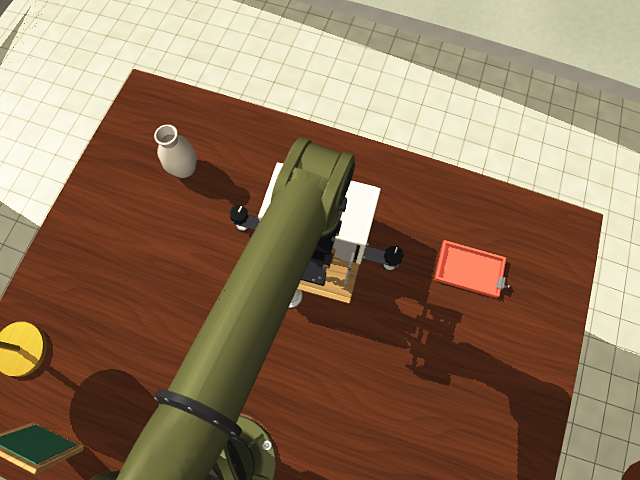

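Call:
arm_command:
  motion:
    - [[0,0.5,35],[0,0,0],1]
    - [[0,0.5,30],[0,0,0],1]
    - [[0,0,14],[0,0,0],1]
    - [[0,0,0],[0,0,0],1]
    - [[0,0,0],[0,0,0],1]

```text
time: 62.3
position: [0.4994, -0.0464, 0.132]
tool_rot: [-2.146, -2.293, 0.004]
ft_force: [0.7, 0.5, 0.0]
grip_width: 0.392
```

```bash
python3 - <<'E'
from h import *
s=st(); print(inU(s['position']))
E
```

```text
t 62.3 pos [ 0.4994 -0.0464  0.132 ] rot [-2.146 -2.293  0.004] F [0.7 0.5 0. ] T [-0.07  0.03  0.01] w 0.392 q [-0.75  0.06  0.82  1.94 -0.05  1.16  0.16]
[-0.05533401 -0.03596354  0.13200046]
```

Call:
arm_command:
  motion:
    - [[0,0,0],[0,0,0],1]
    - [[0,0,0],[0,0,0],0.5]
    - [[0,0,0],[0,0,0],0.5]
    - [[0,0,0],[0,0,0],0.5]
    - [[0,0,0],[0,0,0],0.5]
    - [[0,0,0],[0,0,0],0.5]

```text
time: 62.8
position: [0.5008, -0.0449, 0.1332]
tool_rot: [2.143, 2.296, 0.001]
ft_force: [-0.1, -0.0, 0.0]
grip_width: 0.496
```

Call:
arm_command:
  motion:
    - [[0,0,-20],[0,0,0],0.5]
    - [[0,0,-40],[0,0,0],0.5]
    - [[0,0,-40],[0,0,0],0.5]
    - [[0,0,-20],[0,0,0],0.5]
    - [[-38,0,0],[0,0,0],0.5]
    - [[-38,0,0],[0,0,0],0.5]
    - [[-38,0,0],[0,0,0],0.5]
    - [[-38,0,0],[0,0,0],0.5]

```text
time: 63.47
position: [0.5112, -0.1979, 0.2535]
tool_rot: [2.141, 2.298, 0.003]
ft_force: [0.5, -0.6, -0.3]
grip_width: 0.504
```

```bash
python3 - <<'E'
from h import *
hd()
for n in ('top','scene'):
    im,d=optics.get_image(n); cv2.imwrite(f'pics/{n}24.png',im)
    for t in ('key_blue','key_oak','tube','case'): print(n,t,[(round(x['conf'],2),np.round(c2w(n,x['location']),3)) for x in models.search_frame(n,t)[:2]])
a=cv2.imread('pics/top24.png')[190:320,240:400]; b=cv2.imread('pics/scene24.png')[170:300,220:380]
cv2.imwrite('pics/z24.png',cv2.resize(np.hstack([a,b]),None,fx=2.5,fy=2.5))
E
```

```text
t 63.47 pos [ 0.5112 -0.1979  0.2535] rot [2.141 2.298 0.003] F [ 0.5 -0.6 -0.3] T [-0.09 -0.   -0.01] w 0.504 q [-0.59  0.11  0.99  1.67 -0.09  1.41  0.48]
heading 4.034274734226494
top key_blue [(0.79, array([0.543, 0.021, 0.064])), (0.57, array([ 0.476, -0.012,  0.123]))]
top key_oak [(0.91, array([ 0.523, -0.032,  0.085]))]
top tube []
top case [(0.42, array([ 0.477, -0.015,  0.121]))]
scene key_blue [(0.87, array([0.54 , 0.032, 0.07 ]))]
scene key_oak [(0.64, array([0.511, 0.017, 0.096]))]
scene tube [(0.67, array([0.504, 0.061, 0.102])), (0.3, array([0.51 , 0.019, 0.095]))]
scene case []
```

View pics/z24.png

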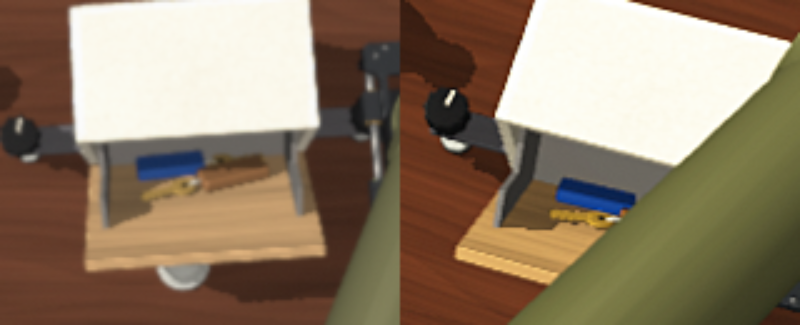

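View pics/top24.png

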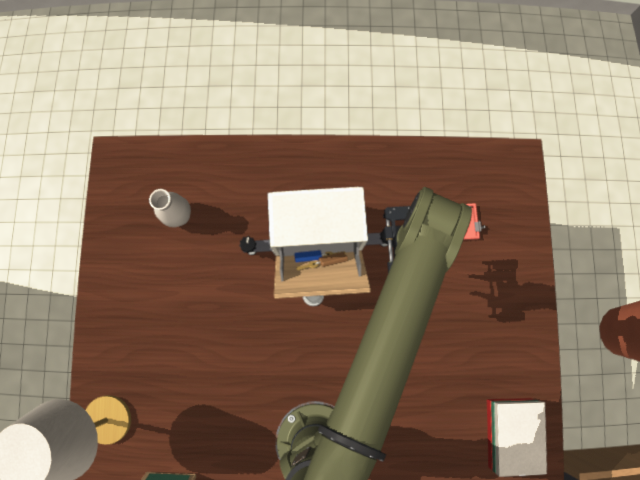

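Both keys lie inside the bin's side walls; the top view shows blue fob at (308,256) and oak at (335,262). The tube and case are absent. Now close the flap by straddling its edge and pushing with the outer finger.

```bash
python3 - <<'E'
from h import *
plan(U(-.124,-.03,.21),tooldown(YAW),claw=.48)
E
```

```text
5
[[[31.1, -14.0, 8.6], [0.0, -0.01, 0.02], 0.48], [[31.1, -14.0, 8.6], [0.0, -0.01, 0.02], 0.48], [[31.0, -14.0, 8.6], [0.0, -0.01, 0.02], 0.48], [[31.0, -14.0, 8.6], [0.0, -0.01, 0.02], 0.48], [[31.0, -14.0, 8.6], [0.0, -0.01, 0.02], 0.48]]
```

Call:
arm_command:
  motion:
    - [[31,-14,8],[0,0,0],0.48]
    - [[31,-14,8],[0,0,0],0.48]
    - [[31,-14,8],[0,0,0],0.48]
    - [[31,-14,8],[0,0,0],0.48]
    - [[31,-14,8],[0,0,0],0.48]
    - [[0,0,0],[0,0,0],0.48]
    - [[0,0,0],[0,0,0],0.48]

```text
time: 64.55
position: [0.4297, -0.0446, 0.2126]
tool_rot: [-2.137, -2.302, -0.001]
ft_force: [0.4, -1.0, -0.2]
grip_width: 0.519
```

```bash
python3 - <<'E'
from h import *
hd(); s=ctrl.get_state(); print(inU(s['position']))
im,d=optics.get_image('scene'); cv2.imwrite('pics/scene25.png',im)
plan(U(-.124,-.03,.139),tooldown(YAW),claw=.48)
E
```

```text
t 64.55 pos [ 0.4297 -0.0446  0.2126] rot [-2.137e+00 -2.302e+00 -1.000e-03] F [ 0.4 -1.  -0.2] T [-0.13 -0.    0.01] w 0.519 q [-0.77 -0.24  0.71  1.97  0.16  1.36 -0.04]
heading 4.267115458833201
[-0.12475064 -0.02930071  0.21264579]
2
[[[0.5, -0.0, 37.0], [0.03, -0.01, 0.04], 0.48], [[0.5, -0.0, 37.0], [0.03, -0.01, 0.04], 0.48]]
```

View pics/scene25.png

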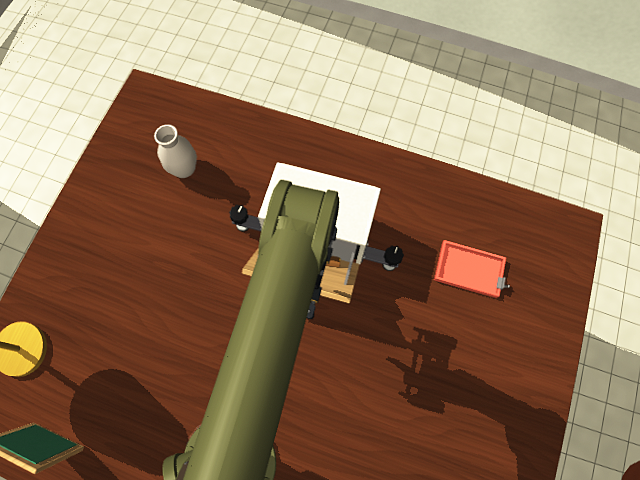

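Call:
arm_command:
  motion:
    - [[0,0,37],[0,0,0],0.48]
    - [[0,0,24],[0,0,0],0.48]
    - [[0,0,8],[0,0,0],0.48]
    - [[0,0,0],[0,0,0],0.48]
    - [[0,0,0],[0,0,0],0.48]

```text
time: 65.02
position: [0.4313, -0.0476, 0.1446]
tool_rot: [2.145, 2.294, -0.0]
ft_force: [-0.7, -0.8, 0.8]
grip_width: 0.519
```

```bash
python3 - <<'E'
from h import *
s=st(); print(inU(s['position']))
E
```

```text
t 65.02 pos [ 0.4313 -0.0476  0.1446] rot [ 2.145  2.294 -0.   ] F [-0.7 -0.8  0.8] T [-0.12  0.05  0.01] w 0.519 q [-0.78 -0.18  0.76  2.07  0.13  1.21  0.  ]
[-0.12340424 -0.03241387  0.14464978]
```

Call:
arm_command:
  motion:
    - [[0,0,5],[0,0,0],0.48]
    - [[0,9,0],[0,0,0],0.48]
    - [[0,0,0],[0,0,0],0.48]
    - [[0,10,-6],[0,0,0],0.48]
    - [[0,10,-6],[0,0,0],0.48]
    - [[0,0,0],[0,0,0],0.48]

```text
time: 65.52
position: [0.4564, -0.0453, 0.1519]
tool_rot: [-2.14, -2.291, 0.01]
ft_force: [-11.2, -0.6, 9.8]
grip_width: 0.522
```

```bash
python3 - <<'E'
from h import *
s=st(); print(inU(s['position']))
im=flap('top'); cv2.imwrite('pics/top26.png',im)
E
```

```text
t 65.52 pos [ 0.4564 -0.0453  0.1519] rot [-2.14  -2.291  0.01 ] F [-11.2  -0.6   9.8] T [-0.23  2.79 -0.02] w 0.522 q [-0.79 -0.09  0.8   2.    0.07  1.22  0.05]
[-0.09811195 -0.03181495  0.15194666]
top (-0.125, -0.085) 0.17 16 [-0.1216 -0.1113 -0.0987]
top (0.085, 0.125) 0.07 35 [-0.0331 -0.0259 -0.0201]
top (0.085, 0.125) 0.09 51 [-0.0485 -0.0405 -0.0152]
top (0.085, 0.125) 0.11 63 [-0.0647 -0.0567 -0.033 ]
top (0.085, 0.125) 0.13 84 [-0.0786 -0.0702 -0.0107]
top (0.085, 0.125) 0.15 111 [-0.0943 -0.0833 -0.0367]
top (0.085, 0.125) 0.17 128 [-0.121  -0.1067 -0.0932]
top (0.085, 0.125) 0.19 25 [-0.1179 -0.113  -0.1104]
```

Call:
arm_command:
  motion:
    - [[0,10,-6],[0,0,0],0.48]
    - [[0,10,-6],[0,0,0],0.48]
    - [[0,10,-6],[0,0,0],0.48]
    - [[0,0,0],[0,0,0],0.48]

```text
time: 65.9
position: [0.4902, -0.0429, 0.1707]
tool_rot: [2.144, 2.296, -0.0]
ft_force: [-2.1, -0.6, 1.5]
grip_width: 0.518
```

```bash
python3 - <<'E'
from h import *
s=st(); print(inU(s['position']))
im=flap('top'); cv2.imwrite('pics/top27.png',im)
E
```

```text
t 65.9 pos [ 0.4902 -0.0429  0.1707] rot [ 2.144  2.296 -0.   ] F [-2.1 -0.6  1.5] T [-0.1   0.57  0.04] w 0.518 q [-0.79 -0.02  0.82  1.91  0.01  1.24  0.1 ]
[-0.06429344 -0.03181353  0.17070784]
top (-0.125, -0.085) 0.19 14 [-0.0869 -0.0752 -0.0666]
top (-0.125, -0.085) 0.21 16 [-0.087  -0.0798 -0.0743]
top (0.085, 0.125) 0.07 19 [-0.0199 -0.0149 -0.0109]
top (0.085, 0.125) 0.09 30 [-0.0291 -0.0236 -0.0116]
top (0.085, 0.125) 0.11 24 [-0.0372 -0.0336 -0.0294]
top (0.085, 0.125) 0.13 34 [-0.0467 -0.0413 -0.013 ]
top (0.085, 0.125) 0.15 53 [-0.0559 -0.0508 -0.0093]
top (0.085, 0.125) 0.17 63 [-0.0649 -0.0583 -0.0176]
top (0.085, 0.125) 0.19 63 [-0.0878 -0.0736 -0.0672]
top (0.085, 0.125) 0.21 56 [-0.0862 -0.0807 -0.075 ]
```

Call:
arm_command:
  motion:
    - [[0,12,-6],[0,0,0],0.48]
    - [[0,12,-5],[0,0,0],0.48]
    - [[0,11,-3],[0,0,0],0.48]
    - [[0,10,0],[0,0,0],0.48]
    - [[0,10,0],[0,0,0],0.48]
    - [[0,0,0],[0,0,0],0.48]

```text
time: 66.45
position: [0.5456, -0.0387, 0.1833]
tool_rot: [2.142, 2.296, 0.001]
ft_force: [-0.7, 0.9, 0.6]
grip_width: 0.52
```

```bash
python3 - <<'E'
from h import *
s=st(); print(inU(s['position']))
im=flap('scene'); cv2.imwrite('pics/scene28.png',im)
E
```

```text
t 66.45 pos [ 0.5456 -0.0387  0.1833] rot [2.142e+00 2.296e+00 1.000e-03] F [-0.7  0.9  0.6] T [-0.04  0.03  0.  ] w 0.52 q [-0.75  0.14  0.85  1.77 -0.11  1.27  0.19]
[-0.00870214 -0.03144759  0.18326713]
scene (-0.125, -0.085) 0.07 26 [-0.017  -0.0159 -0.0148]
scene (-0.125, -0.085) 0.09 26 [-0.0188 -0.0179 -0.017 ]
scene (-0.125, -0.085) 0.11 23 [-0.0211 -0.02   -0.0191]
scene (-0.125, -0.085) 0.13 33 [-0.0235 -0.0223 -0.021 ]
scene (-0.125, -0.085) 0.15 28 [-0.0253 -0.0243 -0.023 ]
scene (-0.125, -0.085) 0.17 33 [-0.0273 -0.0263 -0.0252]
scene (-0.125, -0.085) 0.19 33 [-0.0298 -0.0284 -0.0275]
scene (-0.125, -0.085) 0.21 93 [-0.0313 -0.0288 -0.019 ]
scene (-0.125, -0.085) 0.23 48 [-0.0312 -0.0233 -0.0194]
```

θ≈0.1 now. Push the rest in small steps while watching the force.

Call:
arm_command:
  motion:
    - [[0,8,0],[0,0,0],0.48]
    - [[0,7,0],[0,0,0],0.48]
    - [[0,0,0],[0,0,0],0.48]

```text
time: 66.75
position: [0.5604, -0.0377, 0.183]
tool_rot: [2.142, 2.296, 0.001]
ft_force: [-0.5, 0.5, 0.1]
grip_width: 0.52
```

Call:
arm_command:
  motion:
    - [[0,3,0],[0,0,0],0.48]
    - [[0,0,0],[0,0,0],0.48]

```text
time: 66.92
position: [0.5626, -0.0377, 0.1828]
tool_rot: [2.143, 2.296, 0.0]
ft_force: [0.6, 0.5, -0.5]
grip_width: 0.518
```

Call:
arm_command:
  motion:
    - [[0,2,0],[0,0,0],0.48]
    - [[0,0,0],[0,0,0],0.48]

```text
time: 67.08
position: [0.5643, -0.0376, 0.1828]
tool_rot: [2.144, 2.297, 0.0]
ft_force: [-0.1, 0.4, 0.6]
grip_width: 0.517
```

```bash
python3 - <<'E'
from h import *
s=st(); print(inU(s['position']))
im=flap('scene')
E
```

```text
t 67.08 pos [ 0.5643 -0.0376  0.1828] rot [2.144 2.297 0.   ] F [-0.1  0.4  0.6] T [-0.11  0.19 -0.03] w 0.517 q [-0.72  0.2   0.84  1.73 -0.15  1.28  0.22]
[ 0.01001485 -0.03168194  0.18281222]
scene (-0.125, -0.085) 0.07 37 [-0.0137 -0.0125 -0.0113]
scene (-0.125, -0.085) 0.09 38 [-0.0134 -0.0125 -0.0116]
scene (-0.125, -0.085) 0.11 43 [-0.0133 -0.0127 -0.0115]
scene (-0.125, -0.085) 0.13 39 [-0.0136 -0.0128 -0.012 ]
scene (-0.125, -0.085) 0.15 47 [-0.0138 -0.0127 -0.0118]
scene (-0.125, -0.085) 0.17 49 [-0.0136 -0.0128 -0.0118]
scene (-0.125, -0.085) 0.19 50 [-0.014  -0.0129 -0.0119]
scene (-0.125, -0.085) 0.21 66 [-0.014  -0.0124 -0.0067]
scene (-0.125, -0.085) 0.23 48 [-0.0134 -0.0091 -0.0055]
```

Call:
arm_command:
  motion:
    - [[0,2,0],[0,0,0],0.48]
    - [[0,0,0],[0,0,0],0.48]

```text
time: 67.3
position: [0.5646, -0.0376, 0.1827]
tool_rot: [-2.142, -2.294, 0.004]
ft_force: [-5.6, 0.7, 3.9]
grip_width: 0.523
```

Call:
arm_command:
  motion:
    - [[0,2,0],[0,0,0],0.48]
    - [[0,0,0],[0,0,0],0.48]

```text
time: 67.47
position: [0.5646, -0.0376, 0.1825]
tool_rot: [-2.14, -2.291, 0.008]
ft_force: [-11.0, 0.4, 7.4]
grip_width: 0.519
```

Call:
arm_command:
  motion:
    - [[0,-8,0],[0,0,0],0.48]
    - [[0,0,0],[0,0,0],0.48]
    - [[0,0,-20],[0,0,0],0.48]
    - [[0,0,-40],[0,0,0],0.48]
    - [[0,0,-35],[0,0,0],0.48]
    - [[-35,-15,0],[0,0,0],0.48]
    - [[-35,-15,0],[0,0,0],0.48]
    - [[-35,-15,0],[0,0,0],0.48]

```text
time: 68.13
position: [0.5232, -0.1467, 0.2788]
tool_rot: [2.139, 2.297, 0.004]
ft_force: [0.0, -0.8, -0.7]
grip_width: 0.52
```

Call:
arm_command:
  motion:
    - [[-35,-15,0],[0,0,5],0.48]
    - [[-35,-15,0],[0,0,5],0.48]
    - [[-35,-15,0],[0,0,5],0.48]
    - [[-35,-15,0],[0,0,5],0.48]
    - [[-35,0,0],[0,0,5],0.48]
    - [[-35,0,0],[0,0,5],0.48]
    - [[0,0,0],[0,0,0],0.48]

```text
time: 68.72
position: [0.4274, -0.3554, 0.2787]
tool_rot: [2.673, 1.641, -0.003]
ft_force: [-1.4, -0.7, -0.2]
grip_width: 0.52
```

```bash
python3 - <<'E'
from h import *
hd()
for n in('top','scene'):
    im=flap(n); cv2.imwrite(f'pics/{n}30.png',im)
measure(6)
E
```

```text
t 68.72 pos [ 0.4274 -0.3554  0.2787] rot [ 2.673  1.641 -0.003] F [-1.4 -0.7 -0.2] T [-0.13  0.18  0.03] w 0.52 q [-0.38  0.15  1.15  1.62 -0.13  1.46  0.3 ]
heading -26.903566016497
top (-0.125, -0.085) 0.07 15 [-0.0145 -0.0136 -0.0128]
top (-0.125, -0.085) 0.09 16 [-0.0142 -0.0137 -0.0133]
top (-0.125, -0.085) 0.11 15 [-0.0143 -0.0135 -0.013 ]
top (-0.125, -0.085) 0.13 16 [-0.0142 -0.0135 -0.0132]
top (-0.125, -0.085) 0.15 19 [-0.0142 -0.0135 -0.0129]
top (-0.125, -0.085) 0.17 19 [-0.0141 -0.0138 -0.0132]
top (-0.125, -0.085) 0.19 17 [-0.0144 -0.0136 -0.0129]
top (-0.125, -0.085) 0.21 52 [-0.0142 -0.0117 -0.0057]
top (-0.125, -0.085) 0.23 21 [-0.0137 -0.0094 -0.0055]
top (0.085, 0.125) 0.07 16 [-0.0143 -0.0137 -0.013 ]
top (0.085, 0.125) 0.09 16 [-0.014  -0.0136 -0.0131]
top (0.085, 0.125) 0.11 13 [-0.0143 -0.0137 -0.013 ]
top (0.085, 0.125) 0.13 20 [-0.014  -0.0137 -0.0129]
top (0.085, 0.125) 0.15 15 [-0.0142 -0.0138 -0.0133]
top (0.085, 0.125) 0.17 17 [-0.0143 -0.0137 -0.0131]
top (0.085, 0.125) 0.19 22 [-0.0142 -0.0138 -0.0132]
top (0.085, 0.125) 0.21 46 [-0.0138 -0.0127 -0.006
[... 435 characters left out ...]
36 -0.0126 -0.0111]
scene (-0.125, -0.085) 0.21 62 [-0.0138 -0.0125 -0.0086]
scene (-0.125, -0.085) 0.23 52 [-0.0131 -0.0092 -0.0053]
scene (0.085, 0.125) 0.07 36 [-0.0136 -0.0126 -0.0117]
scene (0.085, 0.125) 0.09 38 [-0.0133 -0.0125 -0.0116]
scene (0.085, 0.125) 0.11 36 [-0.0138 -0.0128 -0.0118]
scene (0.085, 0.125) 0.13 45 [-0.014  -0.0126 -0.0114]
scene (0.085, 0.125) 0.15 38 [-0.0138 -0.0127 -0.0118]
scene (0.085, 0.125) 0.17 44 [-0.0136 -0.0126 -0.0117]
scene (0.085, 0.125) 0.19 50 [-0.0136 -0.0124 -0.0114]
scene (0.085, 0.125) 0.21 67 [-0.0136 -0.0122 -0.0059]
scene (0.085, 0.125) 0.23 40 [-0.0136 -0.0094 -0.0054]
top L 91.86 R 91.73 sd [0.31 0.09]
scene L 91.78 R 91.82 sd [0.27 0.12]
```

View pics/scene30.png

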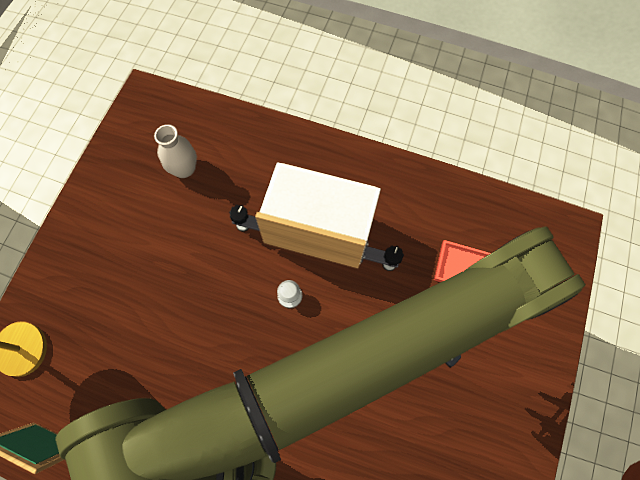

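View pics/top30.png

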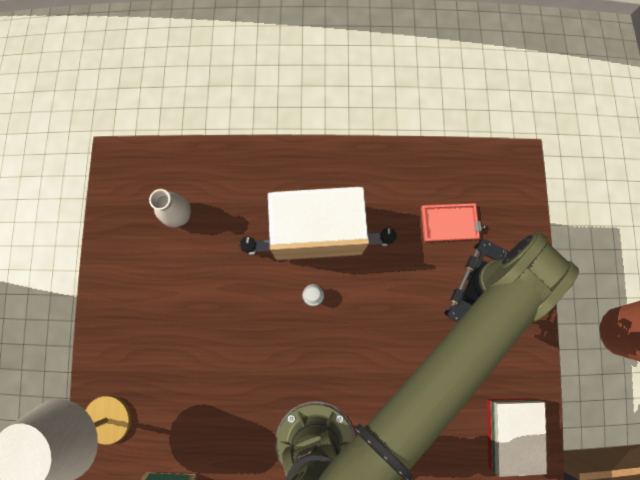

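```bash
python3 -c "
from h import *
st(); print(ctrl.close_job())"
```

```text
t 69.42 pos [ 0.4321 -0.3472  0.2778] rot [-2.665 -1.664 -0.   ] F [ 0.1 -0.   0.2] T [-0.11  0.03 -0.04] w 0.522 q [-0.39  0.15  1.14  1.62 -0.13  1.46  0.3 ]
the job is handed in; nothing more can be done
None
```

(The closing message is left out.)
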